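Clear the tangram tray and load the triangles all facing one way

TASK

Tidy the desk mat: first clear every scrap (eraser stubs, cork, wood offcuts), from the tray and from the mat, into the round blue dish, before any triangle goes into the tray. Then put every coloured tangram triangle away in the tray, one to a bay, lying flat on the bay's floor with its grip rib up and its right-angled corner pointing to the tray's orange end; tip over any that stand on edge so that the rib comes out on top. Leave the tape, the binder clip, the sharpener and the black pieces where they are, and keep the dish upright.

Things in the scene. Friction and masses are not known exactly. Their poses are not given: they have to be found in the camera images.
- tri_red: red plastic right-angled triangle plate, legs 50, long edge 71, 12 mm thick, 30 g. On its top face a grip rib 30 long (along the long edge), 10 wide, rising 16 mm. Origin: on the flat underside below the rib's centre; z out of the rib face; x along the rib; nose (right-angled corner) at y +23.6, long edge at y -11.8 mm. May be absent. Starts flat, rib up.
- tri_red_nose (a point): the right-angled corner of tri_red, at its underside. Centred in a bay the right way round, origin is 5.9 mm to the -y side of the bay's centre, this corner 17.7 mm to the +y side, axes parallel to the tray's.
- tri_yellow: yellow plastic right-angled triangle plate, legs 50, long edge 71, 12 mm thick, 30 g. On its top face a grip rib 30 long (along the long edge), 10 wide, rising 16 mm. Origin: on the flat underside below the rib's centre; z out of the rib face; x along the rib; nose (right-angled corner) at y +23.6, long edge at y -11.8 mm. May be absent. Starts flat, rib up.
- tri_yellow_nose (a point): the right-angled corner of tri_yellow, at its underside. Centred in a bay the right way round, origin is 5.9 mm to the -y side of the bay's centre, this corner 17.7 mm to the +y side, axes parallel to the tray's.
- tri_green: green plastic right-angled triangle plate, legs 50, long edge 71, 12 mm thick, 30 g. On its top face a grip rib 30 long (along the long edge), 10 wide, rising 16 mm. Origin: on the flat underside below the rib's centre; z out of the rib face; x along the rib; nose (right-angled corner) at y +23.6, long edge at y -11.8 mm. May be absent. Starts flat, rib up.
- tri_green_nose (a point): the right-angled corner of tri_green, at its underside. Centred in a bay the right way round, origin is 5.9 mm to the -y side of the bay's centre, this corner 17.7 mm to the +y side, axes parallel to the tray's.
- tri_blue: blue plastic right-angled triangle plate, legs 50, long edge 71, 12 mm thick, 30 g. On its top face a grip rib 30 long (along the long edge), 10 wide, rising 16 mm. Origin: on the flat underside below the rib's centre; z out of the rib face; x along the rib; nose (right-angled corner) at y +23.6, long edge at y -11.8 mm. May be absent. Starts flat, rib up.
- tri_blue_nose (a point): the right-angled corner of tri_blue, at its underside. Centred in a bay the right way round, origin is 5.9 mm to the -y side of the bay's centre, this corner 17.7 mm to the +y side, axes parallel to the tray's.
- tri_orange: orange plastic right-angled triangle plate, legs 50, long edge 71, 12 mm thick, 30 g. On its top face a grip rib 30 long (along the long edge), 10 wide, rising 16 mm. Origin: on the flat underside below the rib's centre; z out of the rib face; x along the rib; nose (right-angled corner) at y +23.6, long edge at y -11.8 mm. May be absent. Starts standing on its long edge, nose up.
- tri_orange_nose (a point): the right-angled corner of tri_orange, at its underside. While it stands, rib away from the robot, this corner is 35 mm over the mat; a push on the rib face close to this corner (in its top 8 mm) tips it onto its underside, a lower one only slides it.
- tri_grey: grey plastic right-angled triangle plate, legs 50, long edge 71, 12 mm thick, 30 g. On its top face a grip rib 30 long (along the long edge), 10 wide, rising 16 mm. Origin: on the flat underside below the rib's centre; z out of the rib face; x along the rib; nose (right-angled corner) at y +23.6, long edge at y -11.8 mm. May be absent. Starts standing on its long edge, nose up.
- tri_grey_nose (a point): the right-angled corner of tri_grey, at its underside. While it stands, rib away from the robot, this corner is 35 mm over the mat; a push on the rib face close to this corner (in its top 8 mm) tips it onto its underside, a lower one only slides it.
- tray: fixed white tray on the 4 mm thick fixed bamboo mat (top at z = 4 mm), 88 (x) by 244 mm (y); a 14 mm orange strip marks its +y end. Origin: centre of underside, without strip. Five bays, centres at y = -96, -48, 0, 48, 96 mm, each 80 (x) by 44 mm (y), floor 3 mm over the underside, walls 4 thick, tops 11 mm over the underside. A triangle fits with its long edge along x.
- scrap_eraser: scrap: white eraser stub with a blue band, block 26 (x) by 22 (y) by 24 mm (z). Origin: centre of its underside. 15 g. Starts in a bay of the tray. May be absent.
- scrap_cork: scrap: cork stub, upright cylinder of 24 mm diameter, 24 mm high. Origin: centre of its underside. 15 g. Starts in a bay of the tray. May be absent.
- scrap_wood: scrap: brown wood offcut, block 26 (x) by 22 (y) by 24 mm (z), one upright edge cut off. Origin: centre of its underside. 15 g. Starts in a bay of the tray. May be absent.
- scrap_eraser2: scrap: white eraser stub with a blue band, block 26 (x) by 22 (y) by 24 mm (z). Origin: centre of its underside. 15 g. Starts on the mat beside the tray. May be absent.
- scrap_wood2: scrap: brown wood offcut, block 26 (x) by 22 (y) by 24 mm (z), one upright edge cut off. Origin: centre of its underside. 15 g. Starts on the mat beside the tray. May be absent.
- dish: round blue ceramic dish for the scraps, loose, 0.5 kg, outer diameter 120 mm at the foot and 140 mm at the rim, 28 mm high, inner floor 5 mm above the underside, about 55 mm in radius. Origin: centre of its underside.
- tape: bystander, to be left alone: ring of clear adhesive tape, 90 mm across, 22 mm high. Origin: centre of its underside.
- clip: bystander, to be left alone: steel binder clip, 41 mm wide. Origin: centre of its underside.
- square: bystander, to be left alone: square black tangram piece 50 mm wide, 12 mm thick. Origin: centre of its underside.
- rhomboid: bystander, to be left alone: slanted black tangram piece 70 mm long, 12 mm thick. Origin: centre of its underside.
- sharpener: bystander, to be left alone: metal pencil sharpener 36 by 24 by 18 mm. Origin: centre of its underside.
Mind the look-alikes: they are no part of the job. Of the things shaped like the tri_grey, the grey one is meant.

How it is judged:
By the outcome, as a careful person would: the job done as asked, in the order asked, and still so for the second after the job is handed in, with the robot touching nothing.
Of tri_red, tri_yellow, tri_green, tri_blue, tri_orange, tri_grey only 3 to 5 are there at a start; the rules pass over those that are not, and their reading is None.
Of scrap_eraser, scrap_cork, scrap_wood, scrap_eraser2, scrap_wood2 only 2 to 4 are there at a start; the rules pass over those that are not, and their reading is None.
At some moment in a run one of tri_red, tri_yellow, tri_green, tri_blue, scrap_eraser, scrap_cork, scrap_wood, scrap_eraser2, scrap_wood2 may be knocked a few centimetres aside while the robot is not near it.
It also fails if it takes over 210 s, if anything falls off the work surface, if the arm or the gripper's body presses on something with over 40 N, if the wrist force passes 120 N, or if a joint passes its speed limit or range.

ROBOT

A 6-joint arm with a two-finger parallel gripper is mounted at the origin on the work surface. World frame = base frame: x ahead of the robot, y to its left, z up, the work surface at z = 0. Lengths are in mm, angles in rad, forces in N, time in s.
With the tool pointing down it reaches from about 275 to 750 mm from the base axis. Payload 10.2 kg.
Tool frame: the origin (TCP) lies at the very end of the fingers, on their centre line; the grasp point (between the pads) lies 19 mm behind it (ctrl.pinch_z is the distance from the TCP to the grasp point, in mm); y points along the fingers, z is the direction in which the jaws open and shut, and the axes are right-handed (so a half turn about y gives the same grasp; the last joint's range is limited). The gripper opens to 85 mm and grips with 20 to 120 N. Pads are 22 mm wide; open, the fingers measure 114 mm over their backs; the gripper's body (76 mm by 85 mm) begins 54 mm behind the grasp point. The pads swing forward as they close: fully open they stand 13 mm farther back than shut.
Start: joints at [0.886, 0.313, 1.498, -0, 1.331, -0.223], TCP at [233.932, 470.007, 231.294] pointing down, gripper open.
Joint ranges: [-2.94, 2.94], [-0.97, 2.17], [0.19, 2.56], [-1.23, 4.37], [0.02, 3.11], [-2.88, 2.88]. Speed limits (rad/s): [2.39, 2.39, 3.01, 3.14, 3.14, 3.14].

INTERFACE

Orientations are given as a unit quaternion [w, x, y, z].
In Python, from rig import sense, eyes, ctrl gives the robot as it stands. The module is installed in compiled form; this text tells all that it offers.
- The arm moves only by the shell command python3 -m handwheel 'ROWS' [FORCE]. ROWS is JSON, a list of rows, each an object of numbers: "grip": the finger opening in mm, from 0 to 85.4; "tx", "ty", "tz": the shift along the tool's x, y, z in mm; "wx", "wy", "wz": the turn, a rotation vector about the tool's x, y, z in rad. In form: [{"grip": .., "tx": .., "ty": .., "tz": .., "wx": .., "wy": .., "wz": ..}, ...]. A call has 1 to 10 rows; each row shifts and turns the commanded pose from where the row before left it, along the tool's axes as they then stand; what a row does not reach is not made up. A row lasts 1/12 s, in which the tool goes at most 41.7 mm and 7.16 degrees, less where a joint would pass 70% of its speed; a pose out of reach is approached as far as the arm can. A call is refused whole if a number of a shift passes 41.7 or a number of a turn 0.125, either way. A call with a gripper value outside its range is refused whole. The fingers move at their own pace and stop on an object; FORCE is the grip in N (left out, the last holds). Time passes only in rows, so rows that do not move let the fingers close. It gives the time, the measured TCP pose, the force and the opening at its end, in the units of the state.
- sense(): the state, without advancing time (a new reading comes with each control period).
- eyes.capture(name): name is "scene" or "top" or "wrist"; returns a dict with "pixels" (420x560x3 uint8, red, green, blue), "mtx" (3x3 intrinsics, pixels), "dist" ([k1, k2, p1, p2, k3] as OpenCV has them; the pictures are not rectified), "R" (3x3) and "t" (3): a world point X has camera coordinates R X + t. Camera axes: x right, y down, z forward; pixel columns grow to the right and rows downward; lengths in mm; the calibration is good to about 2 mm. A picture is of the moment at which its call begins. There is no depth.
- ctrl.finish_job(): hands the job in, once; it reports no verdict.
The state is a dict: "time_s": time; "joints": joint angles; "dq": joint speeds; "tau": joint torques, N m; "eef_pos": TCP position; "ee_rot": TCP orientation; "force": force on the tool from outside, world axes, zero at the start; "wrist_torque": the same for the moment, N m; "grip_width": opening from 0.0 (shut) to 1.0 (fully open).
Only numpy, scipy, OpenCV 4.12 (cv2) and the standard library are available. Lean on these libraries where they do the work, as an engineer would, in place of code of your own. Each camera call takes 0.05 s, during which the arm holds its last target.

## Working session

There is one attempt and no reset: what is moved stays moved. The work goes in short steps, Python scripts to look and compute and a shell command to move; the robot and the scene stay as the last step left them, time stands still between calls to the robot, and variables do not carry over. Pictures are saved under pics/ and viewed, and the job is handed in when it is done.

```bash
mkdir -p pics; ls; python3 - <<'E'
from rig import sense, eyes, ctrl
import cv2
print(sense()); print(ctrl.pinch_z)
for n in ["scene","top","wrist"]:
    c=eyes.capture(n); cv2.imwrite(f"pics/a_{n}.png",c["pixels"][:,:,::-1]); print(n,c["mtx"].tolist(),c["dist"],c["R"].round(4).tolist(),c["t"])
E
```

```text
pics
{'time_s': 0.0, 'joints': array([ 8.85551581e-01,  3.13442438e-01,  1.49842346e+00, -3.25608810e-05,
        1.33103737e+00, -2.23365288e-01]), 'dq': array([ 7.21411381e-04,  9.88256790e-04,  1.83789203e-03, -9.60230381e-05,
       -8.84078697e-04, -1.32517984e-03]), 'tau': array([ 1.44486232e-03, -4.12267542e+01, -2.59737700e+01, -9.65162440e-05,
        4.21509409e-03, -2.66677731e-06]), 'eef_pos': array([233.78771507, 469.77876747, 230.74408676]), 'ee_rot': array([-0.68791352,  0.68875607, -0.16204197,  0.16165537]), 'force': array([-0.36635951,  0.5873197 ,  0.29526693]), 'wrist_torque': array([-0.0246839 ,  0.02408701,  0.00695374]), 'grip_width': 1.0010727280610539}
18.700000000000003
scene [[438.8633866932394, 0.0, 278.9629022970047], [0.0, 438.8633866932394, 209.95835605130952], [0.0, 0.0, 1.0]] [0.00382036 0.         0.         0.         0.        ] [[-0.6346, 0.7728, 0.0072], [0.642, 0.5323, -0.5518], [-0.4302, -0.3456, -0.834]] [ 260.66125135 -231.82468831 1349.14133878]
top [[433.40186343666926, 0.0, 276.98830618552256], [0.0, 433.40186343666926, 214.7647043627776], [0.0, 0.0, 1.0]] [-0.11311611  0.          0.          0.          0.        ] [[-0.0286, -0.9996, 0.0043], [-0.9922, 0.0279, -0.1218], [0.1217, -0.0077, -0.9925]] [  -4.06156403  449.77128844 1026.76131816]
wrist [[301.7091123102224, 0.0, 281.7798144622438], [0.0, 301.7091123102224, 207.273769313451], [0.0, 0.0, 1.0]] [-0.00045036  0.          0.          0.          0.        ] [[0.4447, 0.8957, -0.0018], [0.8485, -0.4206, 0.3213], [0.287, -0.1444, -0.947]] [-523.28768433  -42.46798881  380.27749754]
```

View pics/a_scene.png

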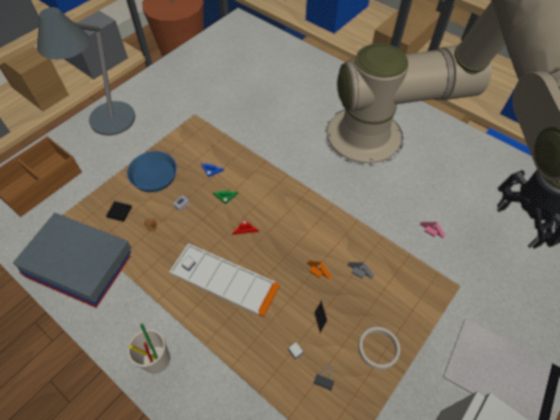

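View pics/a_top.png

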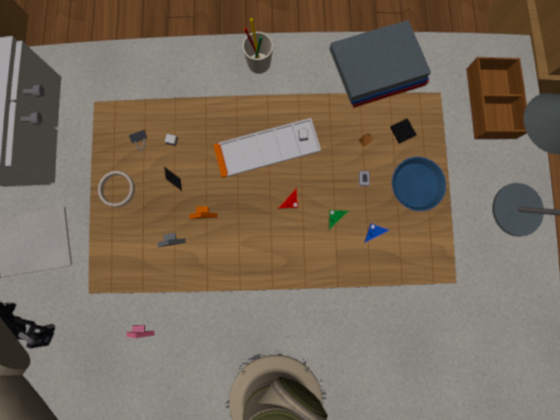

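View pics/a_wrist.png

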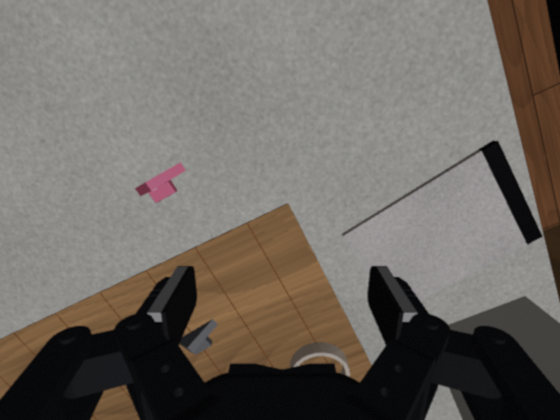

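```bash
cat > h.py <<'E'
from rig import sense, eyes, ctrl
import cv2, numpy as np
from scipy.spatial.transform import Rotation as Ro
def cap(n,save=None):
    c=eyes.capture(n); c["bgr"]=np.ascontiguousarray(c["pixels"][:,:,::-1]); c["name"]=n
    if save: cv2.imwrite(f"pics/{save}.png",c["bgr"])
    return c
def ray(c,uv):
    p=cv2.undistortPoints(np.array(uv,float).reshape(-1,1,2),c["mtx"],np.array(c["dist"]))[:,0]
    d=np.c_[p,np.ones(len(p))]@c["R"]; o=-c["R"].T@c["t"]
    return o,d/np.linalg.norm(d,axis=1,keepdims=True)
def onz(c,uv,z):
    o,d=ray(c,uv); return o+d*((z-o[2])/d[:,2])[:,None]
def tri2(c1,uv1,c2,uv2):
    o1,d1=ray(c1,[uv1]);o2,d2=ray(c2,[uv2]);d1=d1[0];d2=d2[0]
    s=np.linalg.lstsq(np.c_[d1,-d2],o2-o1,rcond=None)[0]
    a=o1+d1*s[0];b=o2+d2*s[1]; return (a+b)/2,np.linalg.norm(a-b)
def proj(c,X):
    return cv2.projectPoints(np.array(X,float).reshape(-1,1,3),cv2.Rodrigues(c["R"])[0],c["t"],c["mtx"],np.array(c["dist"]))[0][:,0]
def zoom(c,x0,y0,x1,y1,k,name):
    im=cv2.resize(c["bgr"][y0:y1,x0:x1],None,fx=k,fy=k,interpolation=cv2.INTER_CUBIC)
    cv2.imwrite(f"pics/{name}.png",im)
def blobs(c,lo,hi,amin=15):
    hsv=cv2.cvtColor(c["bgr"],cv2.COLOR_BGR2HSV); m=cv2.inRange(hsv,np.array(lo),np.array(hi))
    n,l,s,ce=cv2.connectedComponentsWithStats(m)
    return [(ce[i].round(1).tolist(),int(s[i,4]),l==i) for i in range(1,n) if s[i,4]>=amin]
def pose():
    s=sense(); q=s["ee_rot"]; R=Ro.from_quat([q[1],q[2],q[3],q[0]]).as_matrix()
    return s,s["eef_pos"],R
E
python3 - <<'E'
from h import *
c=cap("top"); zoom(c,90,90,290,260,4,"t1"); zoom(c,260,90,460,260,4,"t2")
c=cap("scene"); zoom(c,150,140,350,290,4,"s1"); zoom(c,100,130,260,250,5,"s2")
s,p,R=pose();print(p,R.round(3))
E
```

```text
[233.87380252 469.90933791 231.05293338] [[ 0.895 -0.     0.446]
 [-0.446 -0.     0.895]
 [-0.    -1.    -0.001]]
```

View pics/t1.png

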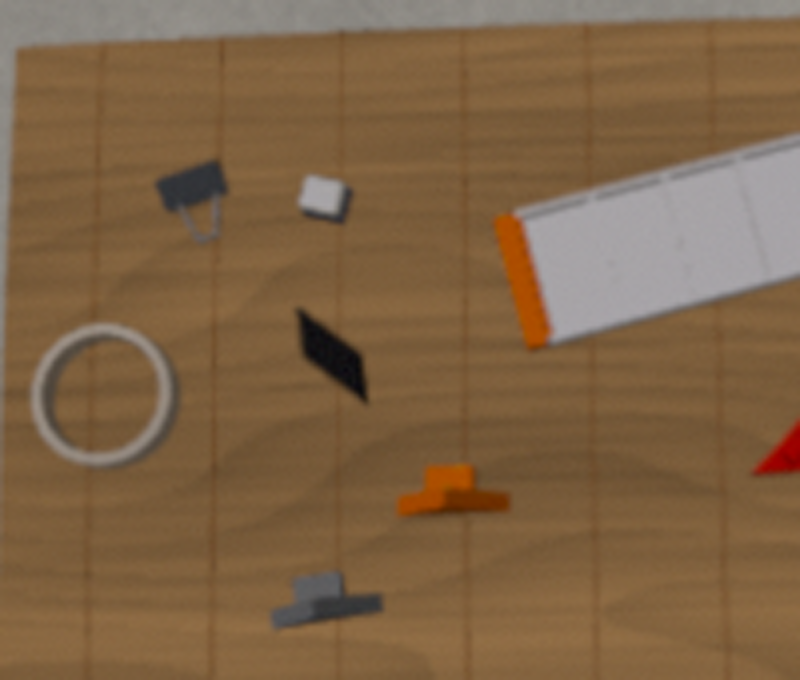

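View pics/t2.png

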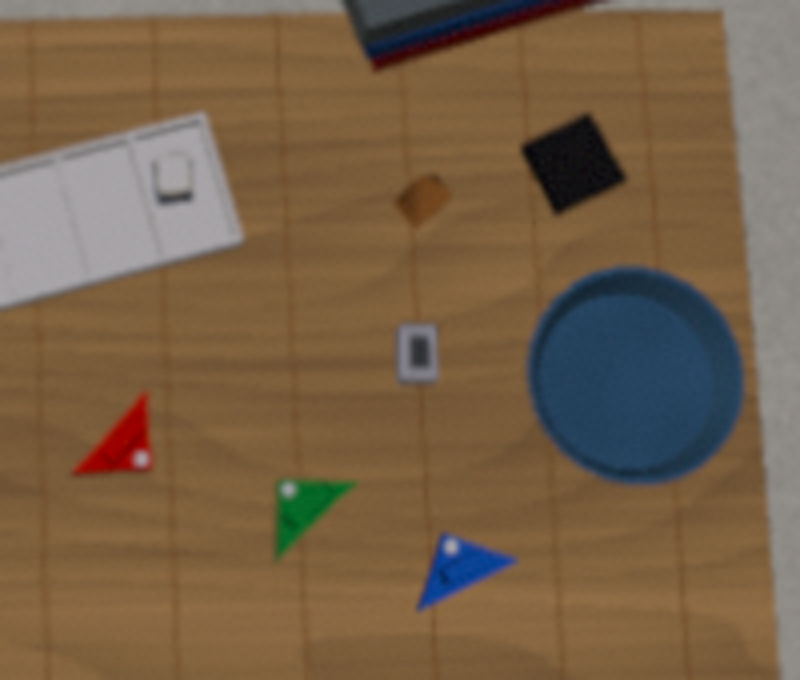

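View pics/s1.png

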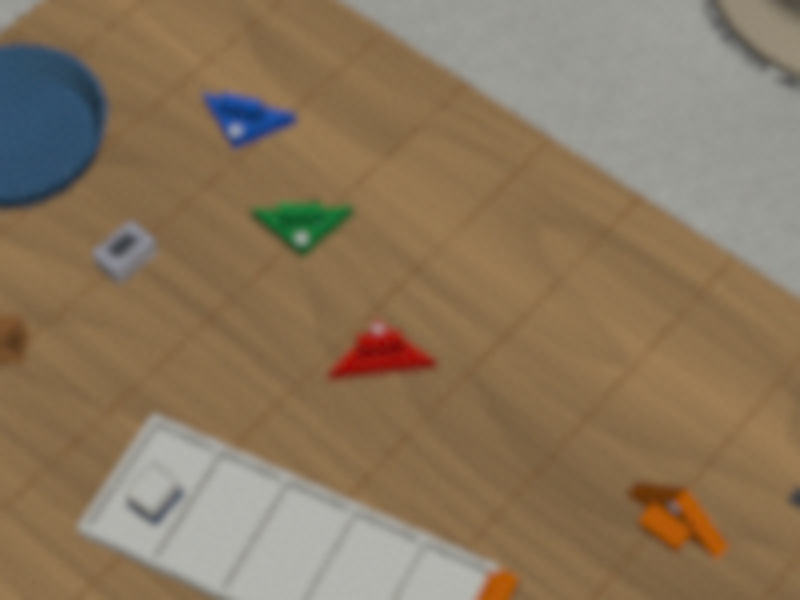

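```bash
cat > m.py <<'E'
from h import *
T=cap("top"); S=cap("scene")
def quad(c,box,lo,hi):
    hsv=cv2.cvtColor(c["bgr"],cv2.COLOR_BGR2HSV); m=cv2.inRange(hsv,np.array(lo),np.array(hi))
    k=np.zeros_like(m); x0,y0,x1,y1=box; k[y0:y1,x0:x1]=m[y0:y1,x0:x1]
    cs,_=cv2.findContours(k,cv2.RETR_EXTERNAL,cv2.CHAIN_APPROX_NONE)
    ct=max(cs,key=cv2.contourArea); M=cv2.moments(ct)
    return ct[:,0].astype(float),(M["m10"]/M["m00"],M["m01"]/M["m00"])
if __name__=="__main__":
    # dish
    for nm,lo,hi in [("blue",(95,80,20),(125,255,255)),("green",(45,100,30),(85,255,255)),("red",(0,200,80),(4,255,255)),("orange",(5,230,120),(14,255,255)),("wood?",(8,120,40),(14,215,120))]:
        for c in (T,S):
            print(nm,c["name"],[(b[0],b[1]) for b in blobs(c,lo,hi)])
    print("white",[(b[0],b[1]) for b in blobs(T,(0,0,140),(180,40,255),20)])
    print("whiteS",[(b[0],b[1]) for b in blobs(S,(0,0,120),(180,40,255),20)])
E
python3 m.py
```

```text
blue top [([389.0, 90.2], 272), ([418.5, 183.5], 2212), ([374.5, 231.9], 198)]
blue scene [([63.6, 3.9], 326), ([211.0, 11.5], 379), ([262.2, 17.5], 354), ([333.4, 11.9], 1382), ([509.4, 109.2], 196), ([509.0, 140.8], 344), ([151.7, 170.9], 1456), ([211.1, 168.8], 150), ([77.0, 283.6], 279)]
green top [([258.5, 44.6], 38), ([335.6, 217.1], 179)]
green scene [([225.1, 194.7], 158), ([146.7, 336.7], 42)]
red top [([289.7, 200.4], 141)]
red scene [([245.0, 228.6], 139)]
orange top [([220.2, 159.9], 163), ([199.2, 212.1], 111)]
orange scene [([320.0, 270.8], 110), ([268.0, 299.6], 136)]
wood? top [([238.9, 16.8], 15457), ([496.9, 97.4], 3383), ([376.2, 100.1], 75), ([364.9, 139.0], 89), ([555.2, 177.7], 444), ([286.5, 208.3], 23), ([558.0, 231.6], 107)]
wood? scene [([166.0, 1.8], 155), ([170.9, 31.1], 1753), ([132.7, 40.6], 98), ([127.1, 75.7], 161), ([49.3, 126.3], 599), ([35.5, 175.5], 2526), ([151.0, 225.4], 52), ([309.4, 262.9], 16), ([49.4, 368.2], 10325)]
white [([192.6, 77.6], 10161), ([299.2, 294.3], 43160), ([3.4, 76.2], 679), ([243.3, 45.0], 41), ([491.0, 42.3], 29), ([15.7, 7
[... 779 characters left out ...]
, 90), ([62.3, 387.4], 1494), ([68.4, 357.0], 48), ([435.5, 358.5], 34), ([232.8, 364.4], 39), ([118.0, 368.9], 23), ([477.8, 375.8], 26), ([486.0, 380.0], 24), ([548.0, 388.9], 29), ([161.9, 389.1], 35), ([330.7, 390.8], 47), ([340.3, 389.4], 29), ([504.4, 390.8], 29), ([180.3, 393.5], 26), ([519.0, 398.6], 21), ([514.6, 406.4], 20), ([536.7, 409.2], 24), ([543.6, 408.8], 25), ([556.6, 411.3], 22), ([362.3, 416.7], 37), ([473.4, 417.1], 32)]
whiteS [([119.9, 16.1], 619), ([140.3, 11.1], 107), ([318.9, 230.1], 87652), ([450.3, 69.2], 54), ([1.8, 77.8], 54), ([515.8, 187.5], 44), ([181.5, 202.1], 90), ([221.5, 277.5], 3344), ([378.9, 347.5], 280), ([295.5, 349.4], 122), ([556.0, 404.0], 183)]
```

View pics/s2.png

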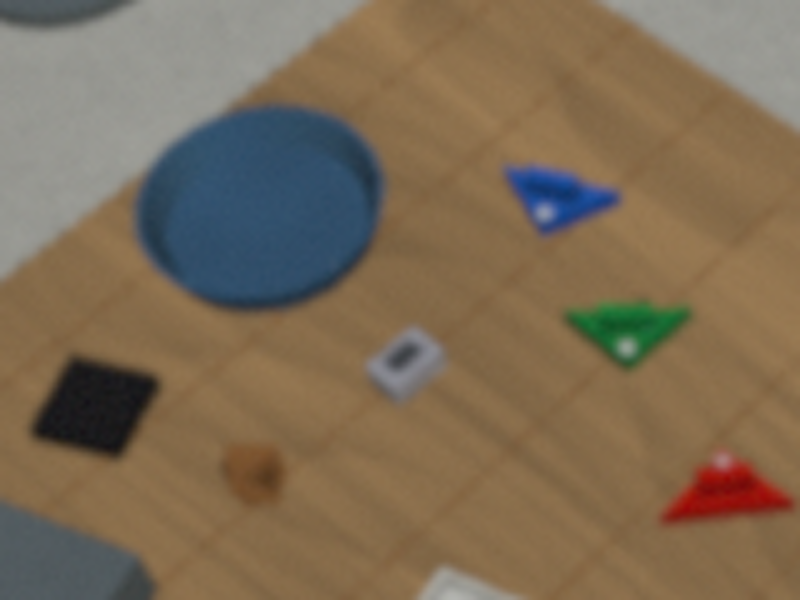

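```bash
cat > n.py <<'E'
from m import *
def minrect(c,box,lo,hi,z):
    ct,_=quad(c,box,lo,hi); X=onz(c,ct,z)[:,:2].astype(np.float32); return X,cv2.minAreaRect(X)
if __name__=="__main__":
    X,r=minrect(T,(210,110,330,185),(0,0,120),(180,40,255),15); print("tray T",r); print(cv2.boxPoints(r))
    X,r=minrect(S,(160,240,290,320),(0,0,110),(180,40,255),15); print("tray S",r); print(cv2.boxPoints(r))
    X,r=minrect(T,(160,130,182,150),(0,0,130),(180,50,255),28); print("er2",r)
    X,r=minrect(S,(285,340,305,360),(0,0,130),(180,50,255),28); print("er2 S",r)
    # erasers/wood manual px
    def tz(n,a,b):
        p,e=tri2(T,a,S,b); print(n,p.round(1),round(e,1))
    tz("eraser top", (260+175/4,90+169/4),(150+156/4,140+486/4))
    tz("er2", (90+324/4,90+195/4),(295.5,348.5))
    tz("wood", (260+428/4,90+190/4),(100+252/5,130+458/5))
    tz("dish", (260+636/4,90+375/4),(100+262/5,130+205/5))
    for n,a,b in [("red dot",(141,458),(377,329)),("green dot",(289,489),(302,238)),("blue dot",(452,546),(236,130))]:
        tz(n,(260+a[0]/4,90+a[1]/4),(150+b[0]/4,140+b[1]/4))
    tz("sharp",(260+418/4,90+352/4),(100+405/5,130+355/5))
E
python3 n.py; python3 -c "
from h import *
c=cap('scene'); zoom(c,270,230,430,410,4,'s3')"
```

```text
tray T ((625.9025268554688, -3.7438735961914062), (89.3553466796875, 240.48838806152344), 13.946828842163086)
[[ 553.5605    102.18723 ]
 [ 611.5234   -131.21153 ]
 [ 698.24457  -109.67498 ]
 [ 640.2817    123.723785]]
tray S ((629.5061645507812, -4.564361572265625), (91.0587387084961, 241.86654663085938), 13.976736068725586)
[[ 556.116    101.79194]
 [ 614.5335  -132.91388]
 [ 702.8963  -110.92066]
 [ 644.4788   123.78516]]
er2 ((651.0747680664062, 247.23143005371094), (23.161495208740234, 20.8336124420166), 87.78644561767578)
er2 S ((653.7560424804688, 246.1142578125), (26.627792358398438, 21.636350631713867), 76.08377838134766)
eraser top [654.2 -88.1  27.9] 4.1
er2 [651.3 244.9  21. ] 0.7
wood [ 637.1 -246.8   29. ] 2.9
dish [ 518.2 -374.4   21. ] 1.0
red dot [476.  -63.5  13.6] 1.8
green dot [ 453.8 -153.8   11.2] 0.4
blue dot [ 415.4 -253.9   11.4] 0.1
sharp [ 537.  -238.1   18.7] 0.8
```

View pics/s3.png

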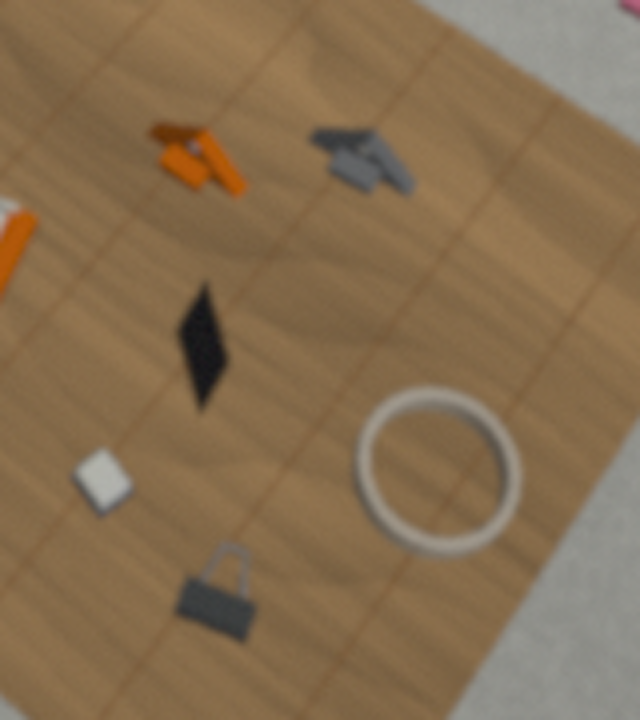

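```bash
cat > plan.py <<'E'
import sys
from h import *
# plan.py x y z [jaw_yaw_deg]
a=[float(v) for v in sys.argv[1:]]
s,p,R=pose()
jaw=np.degrees(np.arctan2(R[1,2],R[0,2]))
d=0
if len(a)>3: d=(a[3]-jaw+90)%180-90
dy=np.radians(d)
# level correction
Rw=Ro.from_euler('z',dy).as_matrix()@R
t=Rw.T@(np.array(a[:3])-p)
print("t",round(s["time_s"],2),"tcp",p.round(1),"jaw",round(jaw,1),"tilt",np.degrees(np.arccos(-R[2,1])).round(2),"q6",s["joints"][5].round(2),"F",s["force"].round(1),"g",round(s["grip_width"]*85.4,1))
print("turn wy",round(-dy,3),"then tx %.1f ty %.1f tz %.1f"%tuple(t))
E
python3 plan.py 652 246 110 76
```

```text
t 0.5 tcp [233.9 470.  231.3] jaw 63.5 tilt 0.0 q6 -0.22 F [-0.6  0.3 -0. ] g 85.6
turn wy -0.217 then tx 459.8 ty 121.3 tz -116.2
```

```bash
python3 -m handwheel '[{"wy":-0.109},{"wy":-0.108},{"tx":36,"ty":3,"tz":-9},{"tx":36,"ty":3,"tz":-9},{"tx":36,"ty":4,"tz":-9},{"tx":36,"ty":4,"tz":-9},{"tx":36,"ty":8,"tz":-9},{"tx":36,"ty":8,"tz":-9},{"tx":36,"ty":10,"tz":-9},{"tx":36,"ty":10,"tz":-9}]'; python3 plan.py 652 246 110 76
```

```text
t 0.5 tcp [233.9 470.  231.3] jaw 63.5 tilt 0.0 q6 -0.22 F [-0.6  0.3 -0. ] g 85.6
turn wy -0.217 then tx 459.8 ty 121.3 tz -116.2invalid input
```

```bash
python3 -m handwheel '[{"grip":85,"tx":0,"ty":0,"tz":0,"wx":0,"wy":-0.109,"wz":0},{"grip":85,"tx":0,"ty":0,"tz":0,"wx":0,"wy":-0.108,"wz":0}]'; python3 plan.py 652 246 110 76
```

```text
time_s: 0.67
eef_pos: [233.9, 470.0, 231.3]
ee_rot: [-0.702, 0.702, -0.085, 0.085]
force: [0.2, 0.2, 0.5]
grip_width: 0.996
t 0.67 tcp [233.9 470.  231.3] jaw 76.3 tilt 0.0 q6 -0.45 F [0.2 0.2 0.5] g 85.0
turn wy 0.004 then tx 459.8 ty 121.3 tz -116.2
```

```bash
python3 -m handwheel '[{"grip":85,"tx":38,"ty":4,"tz":-10},{"grip":85,"tx":38,"ty":4,"tz":-10}]'; python3 plan.py 652 246 110 76
```

```text
t 0.67 tcp [233.9 470.  231.3] jaw 76.3 tilt 0.0 q6 -0.45 F [0.2 0.2 0.5] g 85.0
turn wy 0.004 then tx 459.8 ty 121.3 tz -116.2invalid input
```

```bash
python3 -m handwheel '[{"grip":85,"tx":38,"ty":4,"tz":-9.7,"wx":0,"wy":0,"wz":0},{"grip":85,"tx":38,"ty":4,"tz":-9.7,"wx":0,"wy":0,"wz":0},{"grip":85,"tx":38,"ty":4,"tz":-9.7,"wx":0,"wy":0,"wz":0},{"grip":85,"tx":38,"ty":4,"tz":-9.7,"wx":0,"wy":0,"wz":0},{"grip":85,"tx":38,"ty":8,"tz":-9.7,"wx":0,"wy":0,"wz":0},{"grip":85,"tx":38,"ty":10,"tz":-9.7,"wx":0,"wy":0,"wz":0},{"grip":85,"tx":38,"ty":12,"tz":-9.7,"wx":0,"wy":0,"wz":0},{"grip":85,"tx":38,"ty":12,"tz":-9.7,"wx":0,"wy":0,"wz":0},{"grip":85,"tx":38,"ty":12,"tz":-9.7,"wx":0,"wy":0,"wz":0},{"grip":85,"tx":38,"ty":12,"tz":-9.7,"wx":0,"wy":0,"wz":0}]'; python3 plan.py 652 246 110 76
```

```text
time_s: 1.5
eef_pos: [580.6, 282.5, 148.7]
ee_rot: [0.702, -0.702, 0.086, -0.086]
force: [-0.1, 1.1, -0.2]
grip_width: 0.993
t 1.5 tcp [580.6 282.5 148.7] jaw 76.0 tilt 0.0 q6 -1.05 F [-0.1  1.1 -0.2] g 84.8
turn wy -0.001 then tx 78.1 ty 38.7 tz -18.2
```

```bash
python3 -m handwheel '[{"grip":85,"tx":30,"ty":0,"tz":-9,"wx":0,"wy":0,"wz":0},{"grip":85,"tx":24,"ty":0,"tz":-9,"wx":0,"wy":0,"wz":0},{"grip":85,"tx":0,"ty":0,"tz":0,"wx":0,"wy":0,"wz":0}]'; python3 - <<'E'
from h import *
c=cap("wrist","w1"); s,p,R=pose()
print("cam",-c["R"].T@c["t"],"tcp px",proj(c,[p]), proj(c,[[p[0],p[1],28]]))
E
```

```text
time_s: 1.75
eef_pos: [630.3, 249.6, 148.2]
ee_rot: [-0.701, 0.702, -0.088, 0.088]
force: [-0.8, -1.1, -0.2]
grip_width: 0.997
cam [549.85844822 269.12946872 290.12104763] tcp px [[286.22635743 265.10690672]] [[284.60021566 198.42731701]]
```

View pics/w1.png

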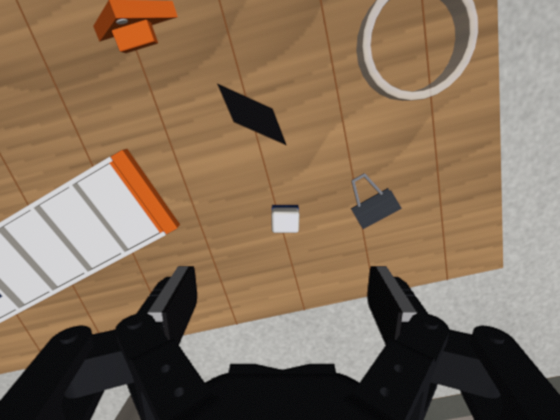

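```bash
cat > wm.py <<'E'
from h import *
# largest blob near given px box in wrist view
def wrect(c,box,lo,hi,z):
    hsv=cv2.cvtColor(c["bgr"],cv2.COLOR_BGR2HSV); m=cv2.inRange(hsv,np.array(lo),np.array(hi))
    k=np.zeros_like(m); x0,y0,x1,y1=box; k[y0:y1,x0:x1]=m[y0:y1,x0:x1]
    cs,_=cv2.findContours(k,cv2.RETR_EXTERNAL,cv2.CHAIN_APPROX_NONE); ct=max(cs,key=cv2.contourArea)[:,0].astype(float)
    X=onz(c,ct,z)[:,:2].astype(np.float32); r=cv2.minAreaRect(X); return ct,X,r
E
python3 - <<'E'
from wm import *
c=cap("wrist")
for z in (4,28):
    ct,X,r=wrect(c,(265,195,305,240),(0,0,130),(180,60,255),z); print(z,r)
ct,X,r=wrect(c,(0,140,190,330),(0,0,130),(180,40,255),15)
print(r); print(cv2.boxPoints(r))
ct,X,r=wrect(c,(100,140,190,240),(5,200,120),(14,255,255),15)
print("strip",r); print(cv2.boxPoints(r))
E
```

```text
4 ((659.7412109375, 244.0546417236328), (27.802852630615234, 23.06134605407715), 75.89794158935547)
28 ((650.39306640625, 246.28858947753906), (25.473052978515625, 21.128843307495117), 75.89791870117188)
((624.2053833007812, 8.02349853515625), (88.41570281982422, 221.95724487304688), 14.09675407409668)
[[ 554.2988   104.89283]
 [ 608.35876 -110.38036]
 [ 694.11194  -88.84583]
 [ 640.052    126.42736]]
strip ((594.9728393554688, 123.29348754882812), (86.18441009521484, 20.896875381469727), 14.060986518859863)
[[550.63324  122.95942 ]
 [555.71027  102.68867 ]
 [639.31244  123.627556]
 [634.2354   143.89832 ]]
```

```bash
python3 plan.py 650.5 246.3 9 76
```

```text
t 1.85 tcp [627.4 252.7 148.7] jaw 75.9 tilt 0.05 q6 -1.11 F [-0.1  0.2 -0.6] g 85.0
turn wy -0.002 then tx 24.1 ty 139.7 tz -0.6
```

```bash
python3 -m handwheel '[{"grip":70,"tx":24,"ty":10,"tz":-0.6,"wx":0,"wy":0,"wz":0},{"grip":60,"tx":0,"ty":35,"tz":0,"wx":0,"wy":0,"wz":0},{"grip":60,"tx":0,"ty":35,"tz":0,"wx":0,"wy":0,"wz":0},{"grip":60,"tx":0,"ty":35,"tz":0,"wx":0,"wy":0,"wz":0},{"grip":60,"tx":0,"ty":24,"tz":0,"wx":0,"wy":0,"wz":0},{"grip":60,"tx":0,"ty":0,"tz":0,"wx":0,"wy":0,"wz":0},{"grip":10,"tx":0,"ty":0,"tz":0,"wx":0,"wy":0,"wz":0},{"grip":10,"tx":0,"ty":0,"tz":0,"wx":0,"wy":0,"wz":0},{"grip":10,"tx":0,"ty":0,"tz":0,"wx":0,"wy":0,"wz":0},{"grip":10,"tx":0,"ty":0,"tz":0,"wx":0,"wy":0,"wz":0}]' 30; python3 plan.py 650.5 246.3 9 76
```

```text
time_s: 2.68
eef_pos: [651.4, 247.5, 13.2]
ee_rot: [0.702, -0.701, 0.085, -0.088]
force: [-1.8, 1.2, 7.3]
grip_width: 0.293
t 2.68 tcp [651.4 247.5  13.2] jaw 76.0 tilt 0.26 q6 -1.13 F [-1.8  1.2  7.3] g 25.0
turn wy -0.0 then tx -0.6 ty 4.2 tz -1.4
```

```bash
python3 -m handwheel '[{"grip":10,"tx":0,"ty":-35,"tz":0,"wx":0,"wy":0,"wz":0},{"grip":10,"tx":0,"ty":-35,"tz":0,"wx":0,"wy":0,"wz":0},{"grip":10,"tx":0,"ty":-35,"tz":0,"wx":0,"wy":0,"wz":0},{"grip":10,"tx":19,"ty":-5,"tz":-33,"wx":0,"wy":0.057,"wz":0},{"grip":10,"tx":19,"ty":0,"tz":-33,"wx":0,"wy":0.057,"wz":0},{"grip":10,"tx":19,"ty":0,"tz":-33,"wx":0,"wy":0.057,"wz":0},{"grip":10,"tx":19,"ty":0,"tz":-33,"wx":0,"wy":0.057,"wz":0},{"grip":10,"tx":19,"ty":0,"tz":-33,"wx":0,"wy":0.057,"wz":0},{"grip":10,"tx":19,"ty":0,"tz":-33,"wx":0,"wy":0.057,"wz":0},{"grip":10,"tx":19,"ty":0,"tz":-33,"wx":0,"wy":0.057,"wz":0}]'; python3 plan.py 530 -385 100; python3 -m handwheel '[{"grip":10,"tx":19,"ty":0,"tz":-33,"wx":0,"wy":0.057,"wz":0},{"grip":10,"tx":19,"ty":0,"tz":-33,"wx":0,"wy":0.057,"wz":0},{"grip":10,"tx":19,"ty":0,"tz":-33,"wx":0,"wy":0.057,"wz":0},{"grip":10,"tx":19,"ty":0,"tz":-33,"wx":0,"wy":0.057,"wz":0},{"grip":10,"tx":19,"ty":0,"tz":-33,"wx":0,"wy":0.057,"wz":0},{"grip":10,"tx":19,"ty":0,"tz":-33,"wx":0,"wy":0.057,"wz":0},{"grip":10,"tx":19,"ty":0,"tz":-33,"wx":0,"wy":0.057,"wz":0},{"grip":10,"tx":19,"ty":0,"tz":-33,"wx":0,"wy":0.057,"wz":0}]';  python3 plan.py 530 -385 100
```

```text
time_s: 3.52
eef_pos: [678.7, -18.3, 121.7]
ee_rot: [0.671, -0.67, 0.224, -0.225]
force: [0.5, -0.6, -0.6]
grip_width: 0.295
t 3.52 tcp [678.7 -18.3 121.7] jaw 53.0 tilt 0.13 q6 -1.12 F [ 0.5 -0.6 -0.6] g 25.2
turn wy -0.0 then tx 102.2 ty 21.5 tz -382.2
time_s: 4.18
eef_pos: [582.5, -304.9, 121.7]
ee_rot: [-0.602, 0.602, -0.37, 0.371]
force: [-0.9, -1.0, 0.2]
grip_width: 0.295
t 4.18 tcp [ 582.5 -304.9  121.7] jaw 26.8 tilt 0.13 q6 -1.13 F [-0.9 -1.   0.2] g 25.2
turn wy -0.0 then tx 47.7 ty 21.7 tz -83.0
```

```bash
python3 -m handwheel '[{"grip":10,"tx":15,"ty":0,"tz":-28,"wx":0,"wy":0,"wz":0},{"grip":10,"tx":15,"ty":0,"tz":-28,"wx":0,"wy":0,"wz":0},{"grip":10,"tx":10,"ty":0,"tz":-20,"wx":0,"wy":0,"wz":0},{"grip":10,"tx":0,"ty":0,"tz":0,"wx":0,"wy":0,"wz":0}]';  python3 plan.py 530 -385 100; python3 - <<'E'
from h import *
c=cap("wrist","w2"); s,p,R=pose()
b=[x for x in blobs(c,(95,80,15),(125,255,255),300)]; print([(x[0],x[1]) for x in b])
for x in b:
    ys,xs=np.nonzero(x[2]); pts=np.c_[xs,ys].astype(float)
    h=cv2.convexHull(pts.astype(np.float32))[:,0]; X=onz(c,h,32)[:,:2]; print(cv2.minEnclosingCircle(X.astype(np.float32)))
E
```

```text
time_s: 4.52
eef_pos: [531.3, -377.1, 121.7]
ee_rot: [-0.602, 0.603, -0.37, 0.372]
force: [-0.2, -0.3, 0.5]
grip_width: 0.298
t 4.52 tcp [ 531.3 -377.1  121.7] jaw 26.7 tilt 0.14 q6 -1.26 F [-0.2 -0.3  0.5] g 25.4
turn wy -0.0 then tx 6.4 ty 21.7 tz -4.7
[([193.7, 13.4], 859), ([271.9, 185.8], 20830), ([536.0, 316.7], 3465)]
((420.42132568359375, -279.96124267578125), 16.683855056762695)
((518.7814331054688, -370.85430908203125), 68.52819061279297)
((789.0594482421875, -356.1592102050781), 73.57168579101562)
```

View pics/w2.png

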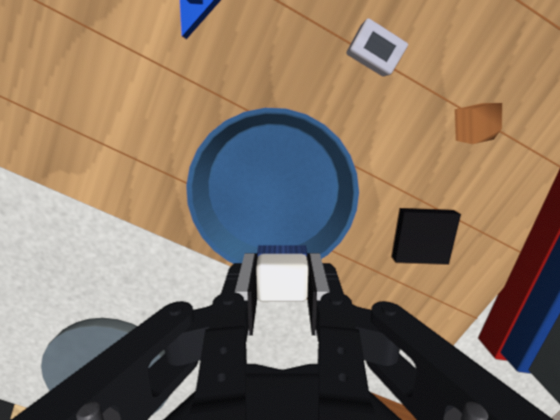

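```bash
python3 -m handwheel '[{"grip":10,"tx":15,"ty":30,"tz":1,"wx":0,"wy":0,"wz":0},{"grip":10,"tx":0,"ty":35,"tz":0,"wx":0,"wy":0,"wz":0},{"grip":10,"tx":0,"ty":25,"tz":0,"wx":0,"wy":0,"wz":0},{"grip":10,"tx":0,"ty":9,"tz":0,"wx":0,"wy":0,"wz":0},{"grip":10,"tx":0,"ty":0,"tz":0,"wx":0,"wy":0,"wz":0},{"grip":50,"tx":0,"ty":0,"tz":0,"wx":0,"wy":0,"wz":0},{"grip":50,"tx":0,"ty":0,"tz":0,"wx":0,"wy":0,"wz":0},{"grip":50,"tx":0,"ty":0,"tz":0,"wx":0,"wy":0,"wz":0}]';  python3 plan.py 640 -245 120 60;
```

```text
time_s: 5.23
eef_pos: [542.1, -386.4, 23.0]
ee_rot: [-0.603, 0.603, -0.368, 0.37]
force: [0.1, -0.8, -0.3]
grip_width: 0.586
t 5.23 tcp [ 542.1 -386.4   23. ] jaw 27.0 tilt 0.15 q6 -1.27 F [ 0.1 -0.8 -0.3] g 50.1
turn wy -0.576 then tx 14.3 ty -96.9 tz 171.5
```

```bash
python3 -m handwheel '[{"grip":60,"tx":0,"ty":-38,"tz":0,"wx":0,"wy":0,"wz":0},{"grip":80,"tx":0,"ty":-38,"tz":0,"wx":0,"wy":0,"wz":0},{"grip":80,"tx":0,"ty":-34,"tz":0,"wx":0,"wy":0,"wz":0},{"grip":80,"tx":-24,"ty":0,"tz":34,"wx":0,"wy":0,"wz":0},{"grip":80,"tx":-24,"ty":0,"tz":34,"wx":0,"wy":0,"wz":0},{"grip":80,"tx":-24,"ty":0,"tz":34,"wx":0,"wy":0,"wz":0},{"grip":80,"tx":-24,"ty":0,"tz":34,"wx":0,"wy":0,"wz":0},{"grip":80,"tx":0,"ty":0,"tz":0,"wx":0,"wy":0,"wz":0}]';  python3 - <<'E'
from h import *
c=cap("wrist","w3"); s,p,R=pose(); print(p,proj(c,[[p[0],p[1],28]]))
E
```

```text
time_s: 5.9
eef_pos: [621.9, -232.0, 132.5]
ee_rot: [0.605, -0.603, 0.367, -0.368]
force: [-0.3, -0.2, -0.4]
grip_width: 0.939
[ 620.6346032  -235.234883    132.42196563] [[279.28794743 207.659796  ]]
```

View pics/w3.png

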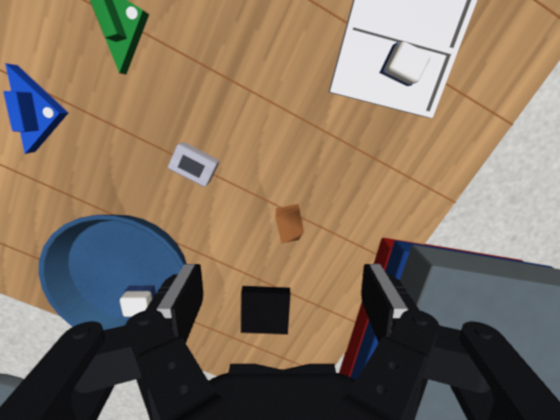

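```bash
python3 - <<'E'
from wm import *
c=cap("wrist"); zoom(c,255,180,335,260,8,"w3z")
hsv=cv2.cvtColor(c["bgr"],cv2.COLOR_BGR2HSV); print(hsv[[215,222,230,238],[285,290,290,290]],hsv[222,[260,320]])
E
```

```text
[[ 13 161 149]
 [ 13 162 154]
 [ 13 162 156]
 [ 13 160 148]] [[ 16 117 176]
 [ 14 137 160]]
```

View pics/w3z.png

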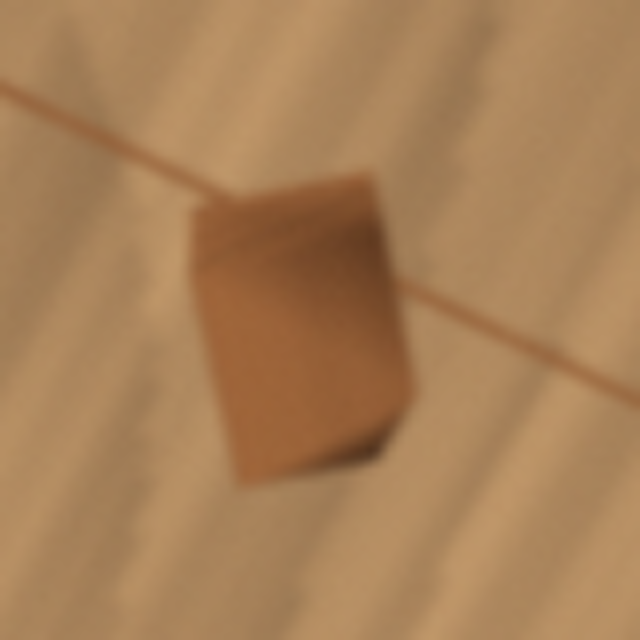

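```bash
python3 - <<'E'
from wm import *
c=cap("wrist")
z=np.array([(193,265),(240,487),(385,225),(415,385)],float)/8+[255,180]
for h in (28,):
    X=onz(c,z,h)[:,:2]; print(X.round(1))
    for a,b in ((0,1),(2,3)):
        d=X[b]-X[a]; print("edge yaw",np.degrees(np.arctan2(d[1],d[0])),np.linalg.norm(d))
    print("centre",X.mean(0), (X[0]+X[1])/2,(X[2]+X[3])/2)
E
python3 plan.py 640 -245 13 30
```

```text
[[ 620.4 -245.3]
 [ 637.1 -266.4]
 [ 636.8 -231.7]
 [ 648.6 -246.6]]
edge yaw -51.69781148192368 26.95232027501616
edge yaw -51.48018547485916 19.045204792295532
centre [ 635.74395793 -247.52595841] [ 628.78830128 -255.86267352] [ 642.69961458 -239.1892433 ]
t 6.05 tcp [ 619.1 -238.8  132.1] jaw 27.0 tilt 0.07 q6 -1.02 F [-0.3  0.  -0.3] g 79.9
turn wy -0.052 then tx 15.6 ty 119.1 tz 15.0
```

```bash
python3 -m handwheel '[{"grip":70,"tx":0,"ty":0,"tz":0,"wx":0,"wy":-0.1,"wz":0},{"grip":70,"tx":0,"ty":0,"tz":0,"wx":0,"wy":-0.1,"wz":0}]'; python3 plan.py 637.4 -249 11 38.4
```

```text
time_s: 6.22
eef_pos: [618.4, -240.4, 131.8]
ee_rot: [-0.637, 0.637, -0.306, 0.307]
force: [0.2, -0.3, -0.9]
grip_width: 0.817
t 6.22 tcp [ 618.4 -240.4  131.8] jaw 38.6 tilt 0.04 q6 -1.22 F [ 0.2 -0.3 -0.9] g 69.8
turn wy 0.003 then tx 18.4 ty 120.8 tz 9.6
```

```bash
python3 -m handwheel '[{"grip":65,"tx":18.4,"ty":10,"tz":9.6,"wx":0,"wy":0,"wz":0},{"grip":60,"tx":0,"ty":35,"tz":0,"wx":0,"wy":0,"wz":0},{"grip":60,"tx":0,"ty":35,"tz":0,"wx":0,"wy":0,"wz":0},{"grip":60,"tx":0,"ty":25,"tz":0,"wx":0,"wy":0,"wz":0},{"grip":60,"tx":0,"ty":15,"tz":0,"wx":0,"wy":0,"wz":0},{"grip":60,"tx":0,"ty":0,"tz":0,"wx":0,"wy":0,"wz":0},{"grip":10,"tx":0,"ty":0,"tz":0,"wx":0,"wy":0,"wz":0},{"grip":10,"tx":0,"ty":0,"tz":0,"wx":0,"wy":0,"wz":0},{"grip":10,"tx":0,"ty":0,"tz":0,"wx":0,"wy":0,"wz":0},{"grip":10,"tx":0,"ty":0,"tz":0,"wx":0,"wy":0,"wz":0}]' 30; python3 plan.py 507 -360 130 27
```

```text
time_s: 7.05
eef_pos: [638.6, -248.2, 13.4]
ee_rot: [-0.636, 0.637, -0.306, 0.309]
force: [0.1, 0.0, 6.2]
grip_width: 0.249
t 7.05 tcp [ 638.6 -248.2   13.4] jaw 38.4 tilt 0.2 q6 -1.21 F [0.1 0.  6.2] g 21.3
turn wy 0.199 then tx 40.2 ty -116.7 tz -167.9
```

```bash
python3 -m handwheel '[{"grip":10,"tx":0,"ty":-35,"tz":0,"wx":0,"wy":0,"wz":0},{"grip":10,"tx":0,"ty":-35,"tz":0,"wx":0,"wy":0,"wz":0},{"grip":10,"tx":0,"ty":-20,"tz":0,"wx":0,"wy":0.1,"wz":0},{"grip":10,"tx":0,"ty":-5,"tz":0,"wx":0,"wy":0.1,"wz":0}]'; python3 plan.py 509 -351 27 27
```

```text
time_s: 7.38
eef_pos: [639.5, -248.3, 112.2]
ee_rot: [0.602, -0.602, 0.368, -0.374]
force: [0.7, -0.6, -0.3]
grip_width: 0.247
t 7.38 tcp [ 639.5 -248.3  112.2] jaw 26.7 tilt 0.49 q6 -1.01 F [ 0.7 -0.6 -0.3] g 21.1
turn wy -0.005 then tx 31.7 ty 84.6 tz -163.3
```

```bash
python3 -m handwheel '[{"grip":10,"tx":7.5,"ty":0,"tz":-40,"wx":0,"wy":0,"wz":0},{"grip":10,"tx":7.5,"ty":0,"tz":-40,"wx":0,"wy":0,"wz":0},{"grip":10,"tx":8,"ty":0,"tz":-40,"wx":0,"wy":0,"wz":0},{"grip":10,"tx":8,"ty":0,"tz":-40,"wx":0,"wy":0,"wz":0},{"grip":10,"tx":0,"ty":5,"tz":-3,"wx":0,"wy":0,"wz":0},{"grip":10,"tx":0,"ty":35,"tz":0,"wx":0,"wy":0,"wz":0},{"grip":10,"tx":0,"ty":30,"tz":0,"wx":0,"wy":0,"wz":0},{"grip":10,"tx":0,"ty":16,"tz":0,"wx":0,"wy":0,"wz":0},{"grip":10,"tx":0,"ty":0,"tz":0,"wx":0,"wy":0,"wz":0}]'; python3 plan.py 509 -351 22 27
```

```text
time_s: 8.13
eef_pos: [506.1, -348.2, 18.1]
ee_rot: [0.603, -0.603, 0.371, -0.369]
force: [0.6, -0.2, -0.6]
grip_width: 0.249
t 8.13 tcp [ 506.1 -348.2   18.1] jaw 27.0 tilt 0.17 q6 -1.26 F [ 0.6 -0.2 -0.6] g 21.3
turn wy -0.0 then tx 3.8 ty -3.9 tz 1.4
```

```bash
python3 -m handwheel '[{"grip":45,"tx":0,"ty":0,"tz":0,"wx":0,"wy":0,"wz":0},{"grip":45,"tx":0,"ty":0,"tz":0,"wx":0,"wy":0,"wz":0},{"grip":45,"tx":0,"ty":-38,"tz":0,"wx":0,"wy":0,"wz":0},{"grip":45,"tx":0,"ty":-38,"tz":0,"wx":0,"wy":0,"wz":0},{"grip":80,"tx":-10,"ty":-36,"tz":10,"wx":0,"wy":0,"wz":0},{"grip":80,"tx":-24,"ty":0,"tz":33,"wx":0,"wy":0,"wz":0},{"grip":80,"tx":-24,"ty":0,"tz":33,"wx":0,"wy":0,"wz":0},{"grip":80,"tx":-24,"ty":0,"tz":33,"wx":0,"wy":0,"wz":0},{"grip":80,"tx":-24,"ty":0,"tz":33,"wx":0,"wy":0,"wz":0},{"grip":80,"tx":-24,"ty":0,"tz":33,"wx":0,"wy":0,"wz":0}]'; python3 -m handwheel '[{"grip":80,"tx":-24,"ty":0,"tz":33,"wx":0,"wy":0,"wz":0},{"grip":80,"tx":-15,"ty":0,"tz":20,"wx":0,"wy":0,"wz":0},{"grip":80,"tx":0,"ty":0,"tz":0,"wx":0,"wy":0,"wz":0}]'; python3 - <<'E'
from h import *
c=cap("wrist","w4"); s,p,R=pose(); print(p,proj(c,[[p[0],p[1],28]]))
E
```

```text
time_s: 8.97
eef_pos: [604.6, -151.7, 133.9]
ee_rot: [0.603, -0.603, 0.369, -0.37]
force: [-0.6, -0.5, 0.2]
grip_width: 0.939
time_s: 9.22
eef_pos: [634.9, -89.9, 133.5]
ee_rot: [0.604, -0.603, 0.367, -0.369]
force: [0.0, -0.2, -0.1]
grip_width: 0.936
[634.09471608 -92.30859122 133.33983211] [[280.19477863 206.67494601]]
```

View pics/w4.png

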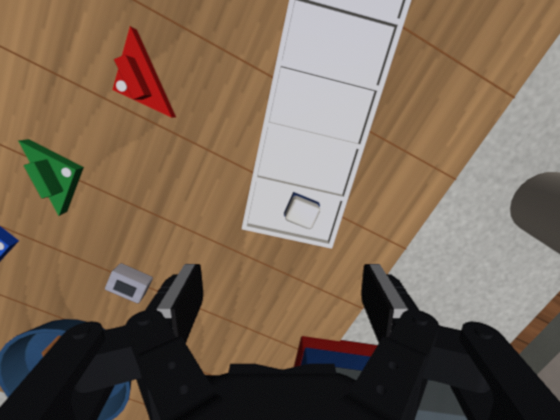

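```bash
python3 - <<'E'
from wm import *
c=cap("wrist","w5"); zoom(c,240,160,350,250,7,"w5z")
E
```

```text
(no output)
```

View pics/w5z.png

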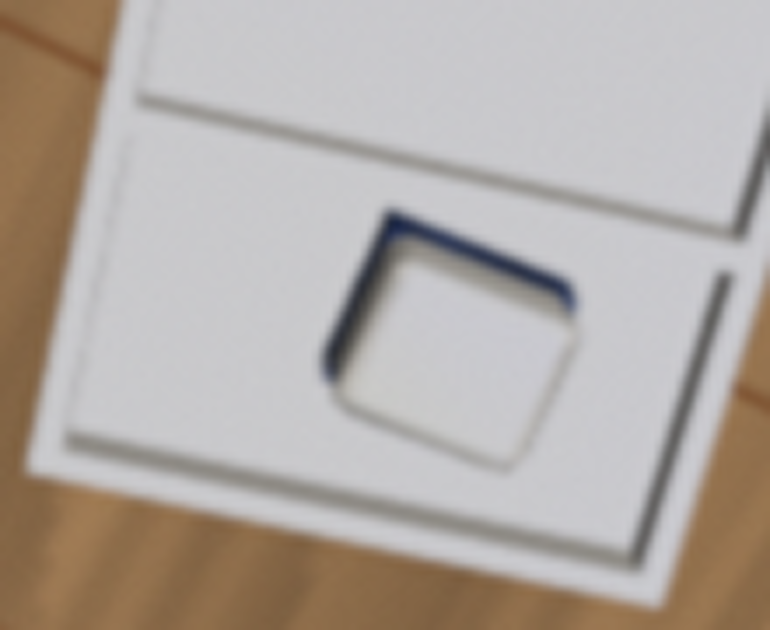

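```bash
python3 - <<'E'
from wm import *
c=cap("wrist")
z=np.array([(398,252),(578,325),(512,470),(338,395)],float)/7+[240,160]
X=onz(c,z,31)[:,:2]; print(X.round(1),X.mean(0))
for a,b in ((0,1),(1,2),(2,3),(3,0)):
    d=X[b]-X[a]; print("edge yaw",np.degrees(np.arctan2(d[1],d[0])),np.linalg.norm(d))
z=np.array([(27,472),(662,605)],float)/7+[240,160]
X=onz(c,z,15)[:,:2]; d=X[1]-X[0];print(X,np.linalg.norm(d),np.degrees(np.arctan2(d[1],d[0])))
E
```

```text
[[ 640.3  -80.7]
 [ 664.2  -78.8]
 [ 666.4  -99.2]
 [ 642.4 -100.3]] [653.33209662 -89.7485024 ]
edge yaw 4.347938129672767 23.993640294953313
edge yaw -84.03500552318806 20.510056678712747
edge yaw -177.5033875972665 24.0012744701811
edge yaw 96.0427224571705 19.735133986995628
[[ 613.68502737 -134.03981377]
 [ 698.87428422 -112.39320136]] 87.8964465320844 14.257137646671959
```

```bash
python3 -m handwheel '[{"grip":60,"tx":0,"ty":0,"tz":0,"wx":0,"wy":0.1,"wz":0},{"grip":60,"tx":0,"ty":0,"tz":0,"wx":0,"wy":0.1,"wz":0},{"grip":60,"tx":0,"ty":0,"tz":0,"wx":0,"wy":0.1,"wz":0},{"grip":60,"tx":0,"ty":0,"tz":0,"wx":0,"wy":0.095,"wz":0}]'; python3 plan.py 653.3 -89.8 18 4.5
```

```text
time_s: 9.7
eef_pos: [632.8, -96.5, 132.9]
ee_rot: [0.517, -0.517, 0.482, -0.483]
force: [0.0, 0.6, 0.7]
grip_width: 0.706
t 9.7 tcp [632.8 -96.5 132.9] jaw 4.0 tilt 0.04 q6 -0.4 F [0.  0.6 0.7] g 60.3
turn wy -0.01 then tx -5.1 ty 114.9 tz 20.9
```

```bash
python3 -m handwheel '[{"grip":50,"tx":-5,"ty":10,"tz":21,"wx":0,"wy":0,"wz":0},{"grip":50,"tx":0,"ty":35,"tz":0,"wx":0,"wy":0,"wz":0},{"grip":50,"tx":0,"ty":35,"tz":0,"wx":0,"wy":0,"wz":0},{"grip":50,"tx":0,"ty":25,"tz":0,"wx":0,"wy":0,"wz":0},{"grip":50,"tx":0,"ty":10,"tz":0,"wx":0,"wy":0,"wz":0},{"grip":50,"tx":0,"ty":0,"tz":0,"wx":0,"wy":0,"wz":0},{"grip":10,"tx":0,"ty":0,"tz":0,"wx":0,"wy":0,"wz":0},{"grip":10,"tx":0,"ty":0,"tz":0,"wx":0,"wy":0,"wz":0},{"grip":10,"tx":0,"ty":0,"tz":0,"wx":0,"wy":0,"wz":0},{"grip":10,"tx":0,"ty":0,"tz":0,"wx":0,"wy":0,"wz":0}]' 30; python3 plan.py 653.3 -89.8 18 4.5
```

```text
time_s: 10.53
eef_pos: [655.0, -89.0, 19.9]
ee_rot: [0.519, -0.518, 0.479, -0.482]
force: [-1.5, -1.5, 6.8]
grip_width: 0.292
t 10.53 tcp [655.  -89.   19.9] jaw 4.4 tilt 0.25 q6 -0.39 F [-1.5 -1.5  6.8] g 24.9
turn wy -0.003 then tx 0.7 ty 1.9 tz -1.8
```

```bash
python3 -m handwheel '[{"grip":10,"tx":0,"ty":-35,"tz":0,"wx":0,"wy":0,"wz":0},{"grip":10,"tx":0,"ty":-35,"tz":0,"wx":0,"wy":0.12,"wz":0},{"grip":10,"tx":0,"ty":-30,"tz":0,"wx":0,"wy":0.12,"wz":0},{"grip":10,"tx":0,"ty":0,"tz":0,"wx":0,"wy":0.12,"wz":0},{"grip":10,"tx":0,"ty":0,"tz":0,"wx":0,"wy":0.12,"wz":0},{"grip":10,"tx":0,"ty":0,"tz":0,"wx":0,"wy":0.12,"wz":0},{"grip":10,"tx":0,"ty":0,"tz":0,"wx":0,"wy":0.12,"wz":0},{"grip":10,"tx":0,"ty":0,"tz":0,"wx":0,"wy":0.12,"wz":0},{"grip":10,"tx":0,"ty":0,"tz":0,"wx":0,"wy":0.12,"wz":0}]'; python3 plan.py 497 -387 120 -51
```

```text
time_s: 11.28
eef_pos: [653.9, -88.3, 118.4]
ee_rot: [-0.237, 0.236, -0.666, 0.667]
force: [-0.1, -0.0, -0.7]
grip_width: 0.293
t 11.28 tcp [653.9 -88.3 118.4] jaw -51.0 tilt 0.09 q6 0.58 F [-0.1 -0.  -0.7] g 25.0
turn wy 0.0 then tx 309.9 ty -1.6 tz 133.4
```

```bash
python3 -m handwheel '[{"grip":10,"tx":34.5,"ty":0,"tz":15,"wx":0,"wy":0,"wz":0},{"grip":10,"tx":34.5,"ty":0,"tz":15,"wx":0,"wy":0,"wz":0},{"grip":10,"tx":34.5,"ty":0,"tz":15,"wx":0,"wy":0,"wz":0},{"grip":10,"tx":34.5,"ty":0,"tz":15,"wx":0,"wy":0,"wz":0},{"grip":10,"tx":34.5,"ty":0,"tz":15,"wx":0,"wy":0,"wz":0},{"grip":10,"tx":34.5,"ty":0,"tz":15,"wx":0,"wy":0,"wz":0},{"grip":10,"tx":34.5,"ty":0,"tz":15,"wx":0,"wy":0,"wz":0},{"grip":10,"tx":34.5,"ty":0,"tz":15,"wx":0,"wy":0,"wz":0},{"grip":10,"tx":34,"ty":0,"tz":13.4,"wx":0,"wy":0,"wz":0},{"grip":10,"tx":0,"ty":0,"tz":0,"wx":0,"wy":0,"wz":0}]'; python3 plan.py 497 -387 25 -51;  python3 - <<'E'
from h import *
c=cap("wrist","w6")
E
```

```text
time_s: 12.12
eef_pos: [495.5, -393.6, 118.4]
ee_rot: [-0.236, 0.236, -0.665, 0.668]
force: [0.0, -0.0, -0.1]
grip_width: 0.296
t 12.12 tcp [ 495.5 -393.6  118.4] jaw -51.0 tilt 0.18 q6 0.03 F [ 0.  -0.  -0.1] g 25.3
turn wy 0.0 then tx -5.4 ty 93.4 tz -4.5
```

View pics/w6.png

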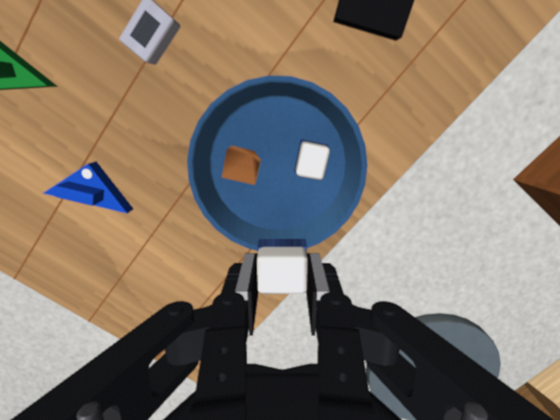

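```bash
python3 -m handwheel '[{"grip":10,"tx":-3,"ty":30,"tz":-3,"wx":0,"wy":0,"wz":0},{"grip":10,"tx":0,"ty":35,"tz":0,"wx":0,"wy":0,"wz":0},{"grip":10,"tx":0,"ty":24,"tz":0,"wx":0,"wy":0,"wz":0},{"grip":10,"tx":0,"ty":5,"tz":0,"wx":0,"wy":0,"wz":0},{"grip":10,"tx":0,"ty":0,"tz":0,"wx":0,"wy":0,"wz":0}]'; python3 plan.py 497 -387 25 -51; python3 -m handwheel '[{"grip":50,"tx":0,"ty":0,"tz":0,"wx":0,"wy":0,"wz":0},{"grip":50,"tx":0,"ty":0,"tz":0,"wx":0,"wy":0,"wz":0},{"grip":50,"tx":0,"ty":0,"tz":0,"wx":0,"wy":0,"wz":0},{"grip":50,"tx":0,"ty":-38,"tz":0,"wx":0,"wy":0,"wz":0},{"grip":50,"tx":0,"ty":-38,"tz":0,"wx":0,"wy":0,"wz":0},{"grip":80,"tx":0,"ty":-36,"tz":0,"wx":0,"wy":0,"wz":0},{"grip":80,"tx":-34,"ty":0,"tz":0,"wx":0,"wy":0,"wz":0},{"grip":80,"tx":-34,"ty":0,"tz":0,"wx":0,"wy":0,"wz":0}]'; python3 plan.py 415 -255 135 -51; python3 -c "
from h import *
cap('top','t3');cap('wrist','w7')"
```

```text
time_s: 12.58
eef_pos: [499.4, -382.4, 23.1]
ee_rot: [0.238, -0.239, 0.666, -0.665]
force: [-0.0, -0.6, -0.8]
grip_width: 0.293
t 12.58 tcp [ 499.4 -382.4   23.1] jaw -50.6 tilt 0.1 q6 0.04 F [-0.  -0.6 -0.8] g 25.0
turn wy 0.007 then tx 4.8 ty -2.0 tz 2.1
time_s: 13.25
eef_pos: [552.5, -341.7, 139.0]
ee_rot: [-0.238, 0.236, -0.664, 0.668]
force: [-0.5, -0.4, 0.1]
grip_width: 0.933
t 13.25 tcp [ 552.5 -341.7  139. ] jaw -50.8 tilt 0.35 q6 0.15 F [-0.5 -0.4  0.1] g 79.7
turn wy 0.003 then tx 52.3 ty 3.0 tz -153.9
```

View pics/t3.png

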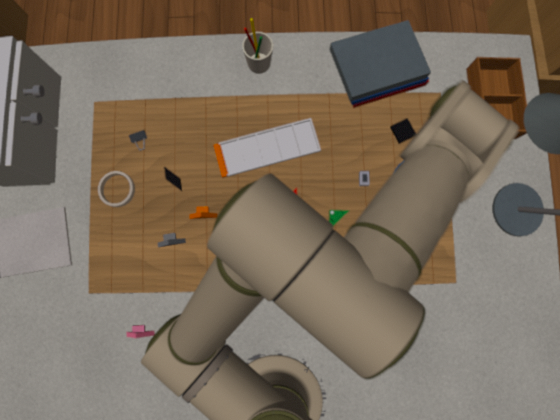

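View pics/w7.png

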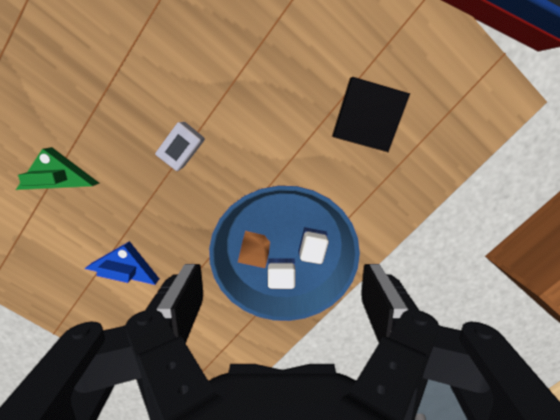

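```bash
python3 plan.py 415 -230 150 -51
```

```text
t 13.35 tcp [ 554.5 -337.5  136.3] jaw -50.4 tilt 0.13 q6 0.15 F [-1.  -0.7  0.7] g 80.3
turn wy 0.01 then tx 40.7 ty -14.0 tz -171.4
```

```bash
python3 -m handwheel '[{"grip":80,"tx":8,"ty":-3,"tz":-34,"wx":0,"wy":0,"wz":0},{"grip":80,"tx":8,"ty":-3,"tz":-34,"wx":0,"wy":0,"wz":0},{"grip":80,"tx":8,"ty":-3,"tz":-34,"wx":0,"wy":0,"wz":0},{"grip":80,"tx":8,"ty":-3,"tz":-34,"wx":0,"wy":0,"wz":0},{"grip":80,"tx":8,"ty":-3,"tz":-34,"wx":0,"wy":0,"wz":0},{"grip":80,"tx":0,"ty":0,"tz":0,"wx":0,"wy":0,"wz":0}]'; python3 - <<'E'
from h import *
c=cap("wrist","w8"); s,p,R=pose(); print(p,R.round(2).tolist())
E
```

```text
time_s: 13.85
eef_pos: [408.8, -230.8, 150.4]
ee_rot: [0.238, -0.239, 0.667, -0.665]
force: [-0.2, -1.5, 1.1]
grip_width: 0.937
[ 411.17718497 -233.16407311  151.0065228 ] [[-0.77, -0.0, 0.63], [-0.63, -0.0, -0.77], [0.0, -1.0, -0.0]]
```

View pics/w8.png

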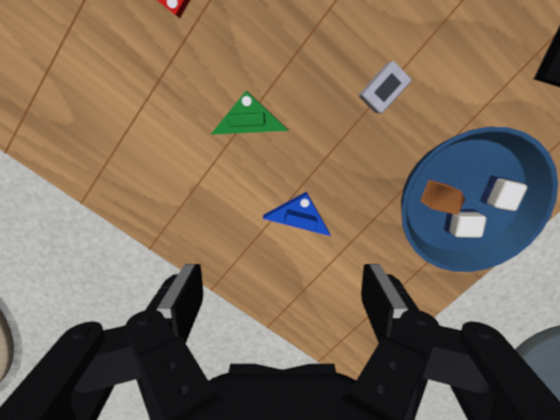

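```bash
python3 - <<'E'
from h import *
c=cap("wrist"); zoom(c,205,80,345,245,5,"w8z")
E
```

```text
(no output)
```

View pics/w8z.png

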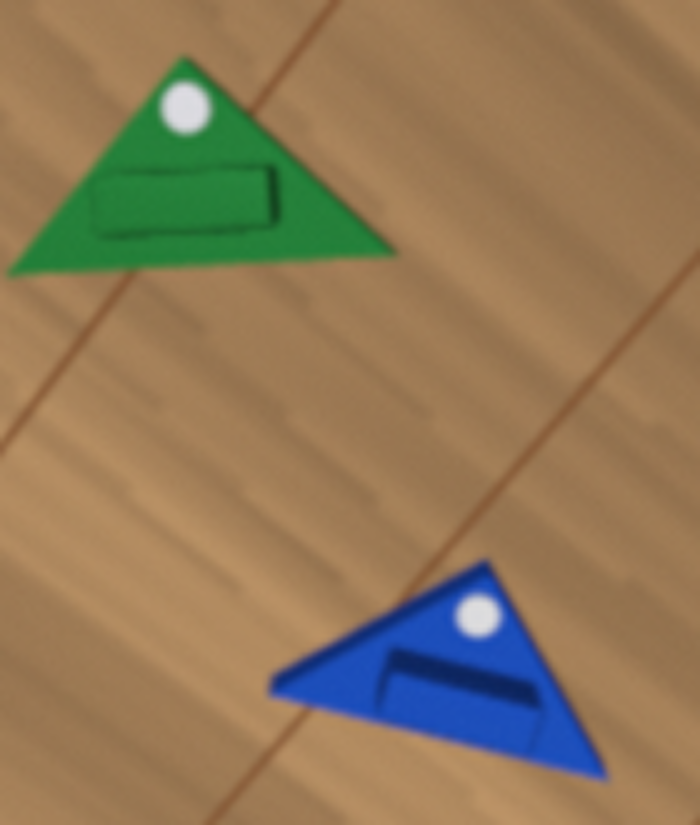

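```bash
cat > tp.py <<'E'
from h import *
def tripose(c,nose,a,b,z=16):
    X=onz(c,[nose,a,b],z)[:,:2]
    L=[np.linalg.norm(X[0]-X[1]),np.linalg.norm(X[0]-X[2]),np.linalg.norm(X[1]-X[2])]
    m=(X[1]+X[2])/2; d=X[0]-m
    # long-edge normal and nose-mid direction averaged
    e=X[2]-X[1]; n=np.array([-e[1],e[0]]); n=n/np.linalg.norm(n); n*=np.sign(n@d)
    y=n+d/np.linalg.norm(d); y/=np.linalg.norm(y)
    cen=X.mean(0) # centroid is 11.8 above the long edge = origin
    return cen,np.degrees(np.arctan2(y[1],y[0])),np.round(L,1)
E
python3 - <<'E'
from tp import *
c=cap("wrist"); s,p,R=pose(); print(p)
f=lambda u,v:(205+u/5,80+v/5)
for n,q in (("blue",((487,574),(275,690),(605,778))),("green",((187,60),(10,272),(397,254)))):
    print(n,[tripose(c,*[f(*k) for k in q],z=z) for z in (16,)])
    d={"blue":(479,616),"green":(187,108)}[n]; print("dot",onz(c,[f(*d)],16)[0])
E
```

```text
[ 413.26432583 -235.18749793  151.06755727]
blue [(array([ 405.52265946, -260.21692005]), np.float64(24.36288222477164), array([47.4, 49.2, 68.4]))]
dot [ 418.69793615 -254.75968866   16.        ]
green [(array([ 446.29274625, -165.85096652]), np.float64(41.92940070978273), array([48.6, 48.6, 69.4]))]
dot [ 456.9448906  -155.40534932   16.        ]
```

```bash
python3 -m handwheel '[{"grip":60,"tx":0,"ty":10,"tz":0,"wx":0,"wy":-0.122,"wz":0},{"grip":50,"tx":0,"ty":10,"tz":0,"wx":0,"wy":-0.122,"wz":0},{"grip":40,"tx":0,"ty":10,"tz":0,"wx":0,"wy":-0.122,"wz":0},{"grip":40,"tx":0,"ty":10,"tz":0,"wx":0,"wy":-0.122,"wz":0},{"grip":40,"tx":0,"ty":10,"tz":0,"wx":0,"wy":-0.122,"wz":0},{"grip":40,"tx":0,"ty":0,"tz":0,"wx":0,"wy":-0.122,"wz":0},{"grip":40,"tx":0,"ty":0,"tz":0,"wx":0,"wy":-0.122,"wz":0},{"grip":40,"tx":0,"ty":0,"tz":0,"wx":0,"wy":-0.122,"wz":0},{"grip":40,"tx":0,"ty":0,"tz":0,"wx":0,"wy":-0.122,"wz":0},{"grip":40,"tx":0,"ty":0,"tz":0,"wx":0,"wy":-0.122,"wz":0}]'; python3 plan.py 405.5 -260.2 60 24
```

```text
time_s: 14.83
eef_pos: [413.8, -235.5, 100.2]
ee_rot: [-0.578, 0.578, -0.407, 0.408]
force: [0.9, 0.4, 0.4]
grip_width: 0.467
t 14.83 tcp [ 413.8 -235.5  100.2] jaw 19.6 tilt 0.04 q6 -1.11 F [0.9 0.4 0.4] g 39.8
turn wy -0.077 then tx 19.1 ty 40.2 tz -17.6
```

```bash
python3 -m handwheel '[{"grip":40,"tx":0,"ty":0,"tz":0,"wx":0,"wy":-0.077,"wz":0},{"grip":40,"tx":19,"ty":10,"tz":-17.6,"wx":0,"wy":0,"wz":0},{"grip":40,"tx":0,"ty":35,"tz":0,"wx":0,"wy":0,"wz":0},{"grip":40,"tx":0,"ty":0,"tz":0,"wx":0,"wy":0,"wz":0},{"grip":40,"tx":0,"ty":0,"tz":0,"wx":0,"wy":0,"wz":0}]' 30; python3 plan.py 405.5 -260.2 19 24; python3 - <<'E'
from h import *
c=cap("wrist","w9"); s,p,R=pose(); print(p,proj(c,[[405.5,-260.2,32]]))
E
```

```text
time_s: 15.25
eef_pos: [404.3, -259.0, 54.6]
ee_rot: [0.592, -0.592, 0.388, -0.386]
force: [0.7, 0.5, 1.3]
grip_width: 0.47
t 15.25 tcp [ 404.3 -259.    54.6] jaw 23.6 tilt 0.18 q6 -1.23 F [0.7 0.5 1.3] g 40.1
turn wy -0.006 then tx 1.7 ty 35.5 tz 0.7
[ 404.90295599 -259.28712299   55.76176832] [[283.94676872 250.46428602]]
```

View pics/w9.png

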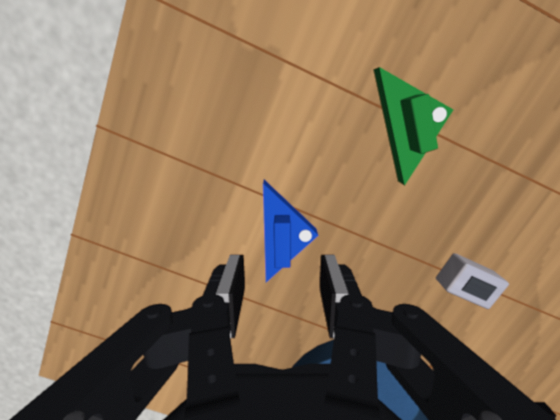

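```bash
python3 -m handwheel '[{"grip":40,"tx":0,"ty":20,"tz":0,"wx":0,"wy":0,"wz":0},{"grip":40,"tx":0,"ty":16,"tz":0,"wx":0,"wy":0,"wz":0},{"grip":40,"tx":0,"ty":0,"tz":0,"wx":0,"wy":0,"wz":0},{"grip":0,"tx":0,"ty":0,"tz":0,"wx":0,"wy":0,"wz":0},{"grip":0,"tx":0,"ty":0,"tz":0,"wx":0,"wy":0,"wz":0},{"grip":0,"tx":0,"ty":0,"tz":0,"wx":0,"wy":0,"wz":0},{"grip":0,"tx":0,"ty":0,"tz":0,"wx":0,"wy":0,"wz":0},{"grip":0,"tx":0,"ty":0,"tz":0,"wx":0,"wy":0,"wz":0}]' 40; python3 plan.py 405.5 -260.2 19 24; python3 - <<'E'
from h import *
c=cap("wrist","w10")
E
```

```text
time_s: 15.97
eef_pos: [405.3, -259.6, 21.0]
ee_rot: [-0.592, 0.592, -0.386, 0.388]
force: [-0.7, 1.0, 7.4]
grip_width: 0.103
t 15.97 tcp [ 405.3 -259.6   21. ] jaw 23.7 tilt 0.17 q6 -1.23 F [-0.7  1.   7.4] g 8.8
turn wy -0.006 then tx 0.6 ty 2.0 tz -0.0
```

View pics/w10.png

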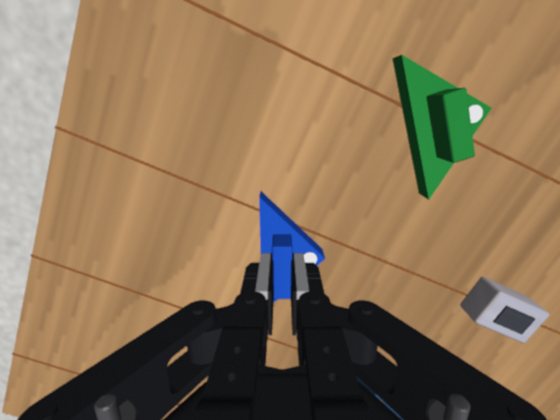

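```bash
python3 -m handwheel '[{"grip":0,"tx":0,"ty":-35,"tz":0,"wx":0,"wy":0,"wz":0},{"grip":0,"tx":0,"ty":-35,"tz":0,"wx":0,"wy":-0.12,"wz":0},{"grip":0,"tx":0,"ty":-30,"tz":0,"wx":0,"wy":-0.12,"wz":0},{"grip":0,"tx":0,"ty":0,"tz":0,"wx":0,"wy":-0.12,"wz":0},{"grip":0,"tx":0,"ty":0,"tz":0,"wx":0,"wy":-0.12,"wz":0},{"grip":0,"tx":0,"ty":0,"tz":0,"wx":0,"wy":-0.12,"wz":0},{"grip":0,"tx":0,"ty":0,"tz":0,"wx":0,"wy":-0.12,"wz":0},{"grip":0,"tx":0,"ty":0,"tz":0,"wx":0,"wy":-0.12,"wz":0},{"grip":0,"tx":0,"ty":0,"tz":0,"wx":0,"wy":-0.12,"wz":0},{"grip":0,"tx":0,"ty":0,"tz":0,"wx":0,"wy":-0.12,"wz":0}]'; python3 plan.py 651.3 -103.3 120 104.1
```

```text
time_s: 16.85
eef_pos: [404.6, -259.1, 120.3]
ee_rot: [-0.706, 0.707, -0.025, 0.026]
force: [1.4, -0.1, -0.5]
grip_width: 0.103
t 16.85 tcp [ 404.6 -259.1  120.3] jaw 85.9 tilt 0.08 q6 -2.31 F [ 1.4 -0.1 -0.5] g 8.8
turn wy -0.318 then tx 277.3 ty 0.5 tz 91.0
```

```bash
python3 -m handwheel '[{"grip":0,"tx":29,"ty":0,"tz":21.5,"wx":0,"wy":0,"wz":0},{"grip":0,"tx":29,"ty":0,"tz":21.5,"wx":0,"wy":0,"wz":0},{"grip":0,"tx":29,"ty":0,"tz":21.5,"wx":0,"wy":0,"wz":0},{"grip":0,"tx":29,"ty":0,"tz":21.5,"wx":0,"wy":0,"wz":0},{"grip":0,"tx":29,"ty":0,"tz":21.5,"wx":0,"wy":0,"wz":0},{"grip":0,"tx":29,"ty":0,"tz":21.5,"wx":0,"wy":0,"wz":0},{"grip":0,"tx":29,"ty":0,"tz":21.5,"wx":0,"wy":0,"wz":0},{"grip":0,"tx":15,"ty":0,"tz":21.5,"wx":0,"wy":-0.106,"wz":0},{"grip":0,"tx":0,"ty":0,"tz":0,"wx":0,"wy":-0.106,"wz":0},{"grip":0,"tx":0,"ty":0,"tz":0,"wx":0,"wy":-0.106,"wz":0}]'; python3 - <<'E'
from h import *
c=cap("wrist","w11")
E
python3 plan.py 651.3 -103.3 120 104.1
```

```text
time_s: 17.68
eef_pos: [635.9, -102.9, 119.9]
ee_rot: [-0.702, 0.702, 0.088, -0.087]
force: [-0.9, -0.1, -0.8]
grip_width: 0.097
t 17.73 tcp [ 635.6 -103.6  120.1] jaw 104.5 tilt 0.04 q6 -2.17 F [-0.2 -0.1  0.3] g 8.7
turn wy 0.007 then tx 15.3 ty 0.1 tz -3.5
```

View pics/w11.png

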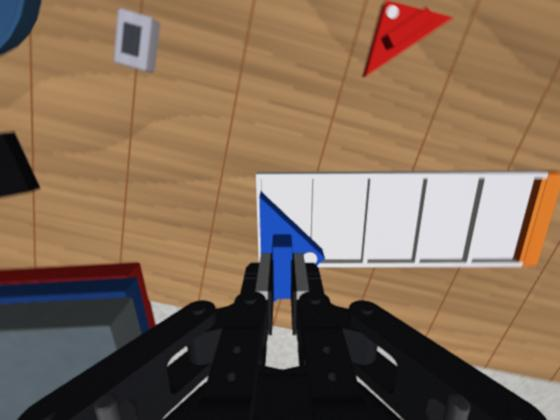

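```bash
python3 - <<'E'
from h import *
c=cap("wrist","w11"); zoom(c,245,160,345,280,5,"w11a"); zoom(c,480,160,560,280,5,"w11b")
X=onz(c,[(257,174),(547,172.5),(523,266)],15)[:,:2]; print(X)
d=X[1]-X[0]; print(np.linalg.norm(d),np.degrees(np.arctan2(d[1],d[0]))); d=X[1]-X[2]; print(np.linalg.norm(d)); print((X[0]+X[2])/2)
E
```

```text
[[ 613.23929729 -131.89290986]
 [ 551.34202787  101.06151624]
 [ 635.70988889  125.67803611]]
241.03741743085666 104.87998959019053
87.88577258662905
[624.47459309  -3.10743687]
```

View pics/w11a.png

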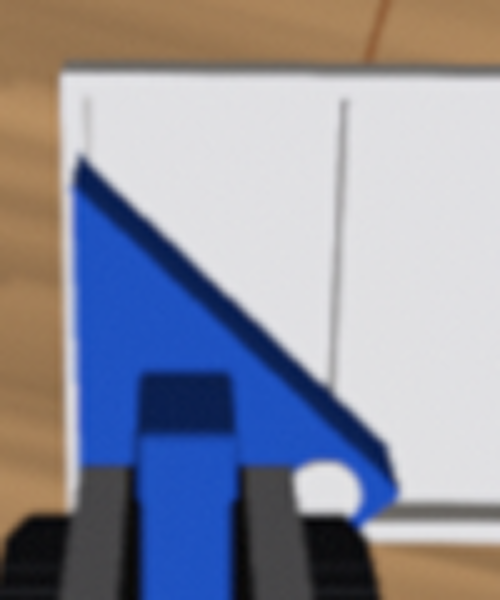

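View pics/w11b.png

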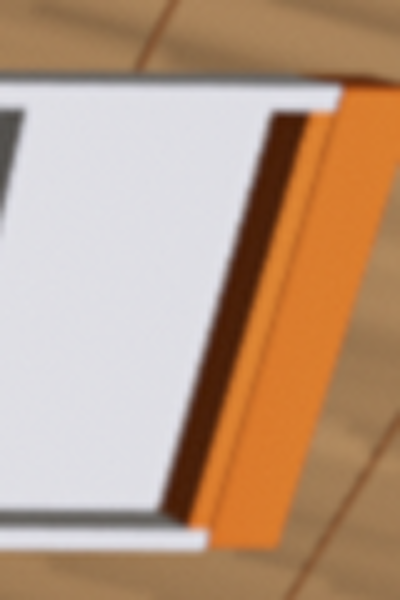

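```bash
python3 - <<'E'
from h import *
c=cap("wrist"); 
X=onz(c,[(257.6,174.9),(548.2,177.2),(521.4,269.8)],15)[:,:2]; print(X)
d=X[1]-X[0]; print(np.linalg.norm(d),np.degrees(np.arctan2(d[1],d[0]))); d=X[1]-X[2]; print(np.linalg.norm(d)); print((X[0]+X[2])/2)
E
```

```text
[[ 613.36755624 -131.46396196]
 [ 556.76537516  104.57938335]
 [ 642.04331356  125.76346133]]
242.73497433741133 103.48466518529946
87.8697441516937
[627.7054349   -2.85025031]
```

```bash
python3 plan.py 651.9 -102.9 26 104
```

```text
t 17.83 tcp [ 635.2 -104.4  120.1] jaw 103.6 tilt 0.05 q6 -2.15 F [0.5 0.3 0.2] g 8.6
turn wy -0.007 then tx 16.5 ty 94.1 tz -2.5
```

```bash
python3 - <<'E'
from h import *
c=cap("wrist"); s,p,R=pose()
for px in ((324.8,258),(260,197.5)):
    X=onz(c,[px],115)[0]; print((R.T@(X-p)).round(1))
E
```

```text
[-4.1  5.  22.7]
[-38.4   5.  -11.9]
```

```bash
python3 -m handwheel '[{"grip":0,"tx":19.5,"ty":10,"tz":-2.5,"wx":0,"wy":0,"wz":0},{"grip":0,"tx":0,"ty":30,"tz":0,"wx":0,"wy":0,"wz":0},{"grip":0,"tx":0,"ty":25,"tz":0,"wx":0,"wy":0,"wz":0},{"grip":0,"tx":0,"ty":10,"tz":0,"wx":0,"wy":0,"wz":0},{"grip":0,"tx":0,"ty":0,"tz":0,"wx":0,"wy":0,"wz":0},{"grip":0,"tx":0,"ty":0,"tz":0,"wx":0,"wy":0,"wz":0}]'; python3 plan.py 654.8 -102.2 26 104; python3 -c "
from h import *
c=cap('wrist','w12')"
```

```text
time_s: 18.38
eef_pos: [654.9, -102.6, 45.3]
ee_rot: [-0.702, 0.702, 0.084, -0.084]
force: [0.7, -0.0, 0.8]
grip_width: 0.098
t 18.38 tcp [ 654.9 -102.6   45.3] jaw 103.7 tilt 0.05 q6 -2.14 F [ 0.7 -0.   0.8] g 8.4
turn wy -0.006 then tx -0.0 ty 19.3 tz 0.4
```

View pics/w12.png

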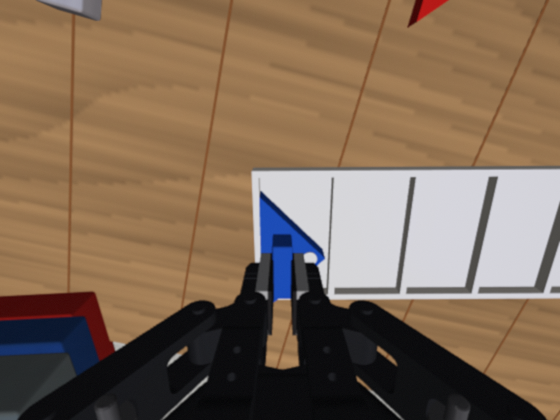

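```bash
python3 -m handwheel '[{"grip":0,"tx":0,"ty":14,"tz":0,"wx":0,"wy":0,"wz":0},{"grip":0,"tx":0,"ty":5,"tz":0,"wx":0,"wy":0,"wz":0},{"grip":0,"tx":0,"ty":0,"tz":0,"wx":0,"wy":0,"wz":0},{"grip":0,"tx":0,"ty":0,"tz":0,"wx":0,"wy":0,"wz":0}]'; python3 plan.py 654.8 -102.2 26 104; python3 -c "
from h import *
c=cap('wrist','w13'); zoom(c,230,140,370,310,4,'w13z')"
```

```text
time_s: 18.77
eef_pos: [654.9, -102.4, 26.3]
ee_rot: [-0.702, 0.702, 0.085, -0.084]
force: [0.0, -0.2, -0.1]
grip_width: 0.104
t 18.77 tcp [ 654.9 -102.4   26.3] jaw 103.7 tilt 0.06 q6 -2.14 F [ 0.  -0.2 -0.1] g 8.9
turn wy -0.004 then tx -0.1 ty 0.3 tz 0.2
```

View pics/w13z.png

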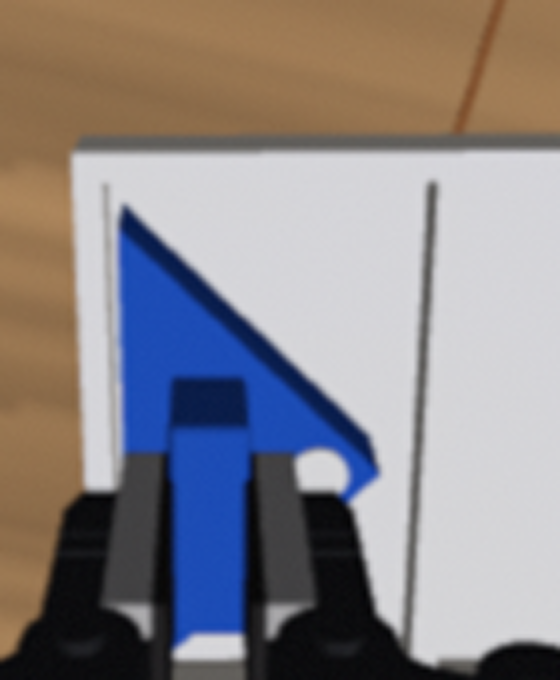

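```bash
python3 -m handwheel '[{"grip":0,"tx":0,"ty":2,"tz":0,"wx":0,"wy":0,"wz":0},{"grip":30,"tx":0,"ty":0,"tz":0,"wx":0,"wy":0,"wz":0},{"grip":30,"tx":0,"ty":0,"tz":0,"wx":0,"wy":0,"wz":0},{"grip":30,"tx":0,"ty":0,"tz":0,"wx":0,"wy":0,"wz":0},{"grip":30,"tx":0,"ty":-25,"tz":0,"wx":0,"wy":0,"wz":0},{"grip":40,"tx":0,"ty":-35,"tz":0,"wx":0,"wy":0.12,"wz":0},{"grip":40,"tx":0,"ty":-35,"tz":0,"wx":0,"wy":0.12,"wz":0},{"grip":40,"tx":0,"ty":0,"tz":0,"wx":0,"wy":0.12,"wz":0},{"grip":40,"tx":0,"ty":0,"tz":0,"wx":0,"wy":0.12,"wz":0},{"grip":40,"tx":0,"ty":0,"tz":0,"wx":0,"wy":0.12,"wz":0}]'; python3 -c "
from h import *
c=cap('wrist','w14')"; python3 -m handwheel '[{"grip":40,"tx":0,"ty":0,"tz":0,"wx":0,"wy":0.12,"wz":0},{"grip":40,"tx":0,"ty":0,"tz":0,"wx":0,"wy":0.12,"wz":0},{"grip":40,"tx":0,"ty":0,"tz":0,"wx":0,"wy":0.12,"wz":0},{"grip":40,"tx":0,"ty":0,"tz":0,"wx":0,"wy":0.12,"wz":0}]'; python3 plan.py 446 -166 100 42
```

```text
time_s: 19.65
eef_pos: [654.8, -102.3, 119.1]
ee_rot: [-0.695, 0.695, -0.128, 0.129]
force: [-0.9, 0.7, -0.3]
grip_width: 0.469
time_s: 20.03
eef_pos: [654.6, -102.3, 118.3]
ee_rot: [-0.645, 0.645, -0.289, 0.289]
force: [-0.3, 0.1, -0.5]
grip_width: 0.469
t 20.03 tcp [ 654.6 -102.3  118.3] jaw 41.7 tilt 0.0 q6 -1.06 F [-0.3  0.1 -0.5] g 40.1
turn wy -0.005 then tx -92.2 ty 18.3 tz -197.7
```

View pics/w14.png

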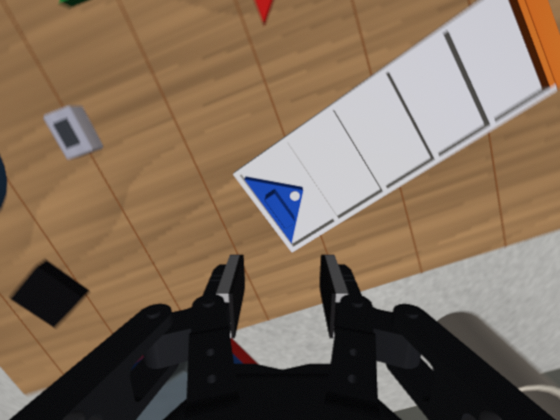

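```bash
python3 -m handwheel '[{"grip":40,"tx":-15,"ty":0,"tz":-33,"wx":0,"wy":0,"wz":0},{"grip":40,"tx":-15,"ty":0,"tz":-33,"wx":0,"wy":0,"wz":0},{"grip":40,"tx":-15,"ty":0,"tz":-33,"wx":0,"wy":0,"wz":0},{"grip":40,"tx":-15,"ty":0,"tz":-33,"wx":0,"wy":0,"wz":0},{"grip":40,"tx":-15,"ty":3,"tz":-33,"wx":0,"wy":0,"wz":0},{"grip":40,"tx":-17,"ty":5,"tz":-33,"wx":0,"wy":0,"wz":0},{"grip":40,"tx":0,"ty":0,"tz":0,"wx":0,"wy":0,"wz":0},{"grip":40,"tx":0,"ty":0,"tz":0,"wx":0,"wy":0,"wz":0}]'; python3 plan.py 446 -166 60 42; python3 -c "
from h import *
c=cap('wrist','w15'); zoom(c,180,90,380,260,4,'w15z')"
```

```text
time_s: 20.7
eef_pos: [444.9, -166.3, 110.6]
ee_rot: [0.646, -0.646, 0.288, -0.288]
force: [0.8, -0.9, 0.4]
grip_width: 0.468
t 20.7 tcp [ 444.9 -166.3  110.6] jaw 41.9 tilt 0.0 q6 -1.34 F [ 0.8 -0.9  0.4] g 40.0
turn wy -0.002 then tx 0.5 ty 50.6 tz 1.1
```

View pics/w15z.png

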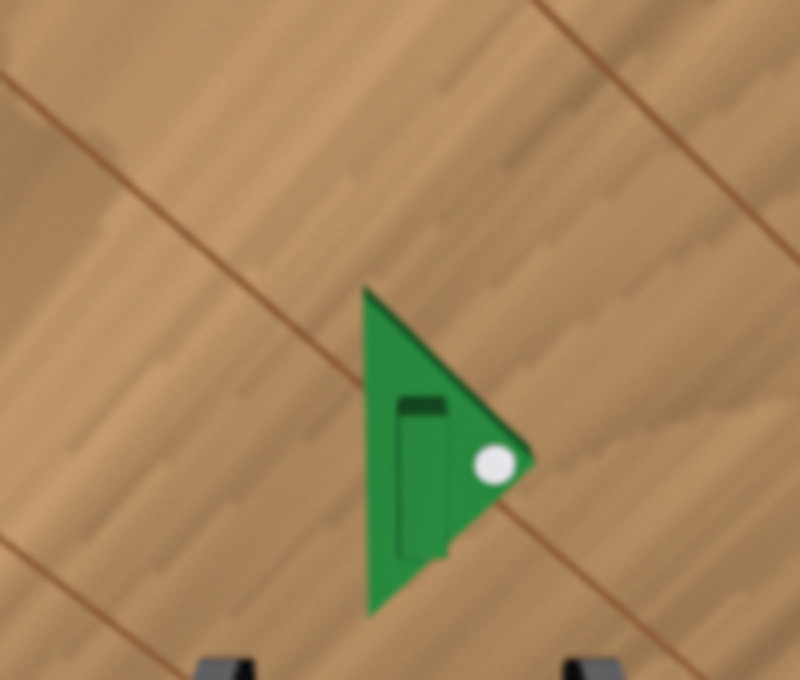

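```bash
python3 - <<'E'
from tp import *
c=cap("wrist"); f=lambda u,v:(180+u/4,90+v/4)
print(onz(c,[f(423,487)],32)[0]); print(tripose(c,f(532,460),f(365,296),f(371,612)))
d=onz(c,[f(399,415),f(399,558)],32);print(np.linalg.norm(d[0]-d[1]))
E
python3 plan.py 446 -166 20 42
```

```text
[ 445.56017989 -162.47268703   32.        ]
(array([ 445.63588471, -162.33355027]), np.float64(42.39757755977851), array([48.3, 48.2, 68.7]))
29.499311928868437
t 20.8 tcp [ 446.7 -166.2  110.8] jaw 42.0 tilt 0.09 q6 -1.34 F [-0.1  0.  -0.8] g 40.4
turn wy -0.001 then tx -0.8 ty 90.8 tz -0.4
```

```bash
python3 -m handwheel '[{"grip":40,"tx":-3.6,"ty":20,"tz":1.7,"wx":0,"wy":0,"wz":0},{"grip":40,"tx":0,"ty":35,"tz":0,"wx":0,"wy":0,"wz":0},{"grip":40,"tx":0,"ty":23,"tz":0,"wx":0,"wy":0,"wz":0},{"grip":40,"tx":0,"ty":12,"tz":0,"wx":0,"wy":0,"wz":0},{"grip":40,"tx":0,"ty":0,"tz":0,"wx":0,"wy":0,"wz":0},{"grip":0,"tx":0,"ty":0,"tz":0,"wx":0,"wy":0,"wz":0},{"grip":0,"tx":0,"ty":0,"tz":0,"wx":0,"wy":0,"wz":0},{"grip":0,"tx":0,"ty":0,"tz":0,"wx":0,"wy":0,"wz":0},{"grip":0,"tx":0,"ty":0,"tz":0,"wx":0,"wy":0,"wz":0},{"grip":0,"tx":0,"ty":0,"tz":0,"wx":0,"wy":0,"wz":0}]' 40; python3 plan.py 446 -162.5 20 42.4
```

```text
time_s: 21.63
eef_pos: [445.6, -162.5, 21.5]
ee_rot: [-0.646, 0.646, -0.287, 0.289]
force: [1.0, 0.4, 6.8]
grip_width: 0.101
t 21.63 tcp [ 445.6 -162.5   21.5] jaw 41.9 tilt 0.17 q6 -1.33 F [1.  0.4 6.8] g 8.6
turn wy -0.009 then tx 0.2 ty 1.5 tz 0.3
```

```bash
python3 -m handwheel '[{"grip":0,"tx":0,"ty":-35,"tz":0,"wx":0,"wy":0,"wz":0},{"grip":0,"tx":0,"ty":-35,"tz":0,"wx":0,"wy":-0.12,"wz":0},{"grip":0,"tx":0,"ty":-25,"tz":0,"wx":0,"wy":-0.12,"wz":0},{"grip":0,"tx":0,"ty":0,"tz":0,"wx":0,"wy":-0.12,"wz":0},{"grip":0,"tx":0,"ty":0,"tz":0,"wx":0,"wy":-0.12,"wz":0},{"grip":0,"tx":0,"ty":0,"tz":0,"wx":0,"wy":-0.12,"wz":0},{"grip":0,"tx":0,"ty":0,"tz":0,"wx":0,"wy":-0.12,"wz":0},{"grip":0,"tx":0,"ty":0,"tz":0,"wx":0,"wy":-0.12,"wz":0},{"grip":0,"tx":0,"ty":0,"tz":0,"wx":0,"wy":-0.12,"wz":0},{"grip":0,"tx":0,"ty":0,"tz":0,"wx":0,"wy":-0.12,"wz":0}]'; python3 plan.py 640.3 -56.3 60 104
```

```text
time_s: 22.47
eef_pos: [444.6, -162.2, 115.7]
ee_rot: [-0.702, 0.702, 0.087, -0.087]
force: [1.1, 0.3, -0.2]
grip_width: 0.102
t 22.47 tcp [ 444.6 -162.2  115.7] jaw 104.1 tilt 0.03 q6 -2.41 F [ 1.1  0.3 -0.2] g 8.7
turn wy 0.002 then tx 215.5 ty 55.7 tz 55.4
```

```bash
python3 -m handwheel '[{"grip":0,"tx":36,"ty":0,"tz":9.2,"wx":0,"wy":0,"wz":0},{"grip":0,"tx":36,"ty":0,"tz":9.2,"wx":0,"wy":0,"wz":0},{"grip":0,"tx":36,"ty":0,"tz":9.2,"wx":0,"wy":0,"wz":0},{"grip":0,"tx":36,"ty":0,"tz":9.2,"wx":0,"wy":0,"wz":0},{"grip":0,"tx":36,"ty":0,"tz":9.2,"wx":0,"wy":0,"wz":0},{"grip":0,"tx":34,"ty":20,"tz":9.2,"wx":0,"wy":0,"wz":0},{"grip":0,"tx":0,"ty":30,"tz":0,"wx":0,"wy":0,"wz":0},{"grip":0,"tx":0,"ty":6,"tz":0,"wx":0,"wy":0,"wz":0},{"grip":0,"tx":0,"ty":0,"tz":0,"wx":0,"wy":0,"wz":0}]'; python3 plan.py 640.3 -56.3 27 104; python3 -c "
from h import *
c=cap('wrist','w16'); zoom(c,180,130,380,300,4,'w16z')"
```

```text
time_s: 23.22
eef_pos: [637.8, -57.4, 57.3]
ee_rot: [0.703, -0.701, -0.083, 0.087]
force: [0.1, 0.1, -0.4]
grip_width: 0.102
t 23.22 tcp [637.8 -57.4  57.3] jaw 103.8 tilt 0.3 q6 -2.08 F [ 0.1  0.1 -0.4] g 8.7
turn wy -0.004 then tx 2.8 ty 30.2 tz 0.4
```

View pics/w16z.png

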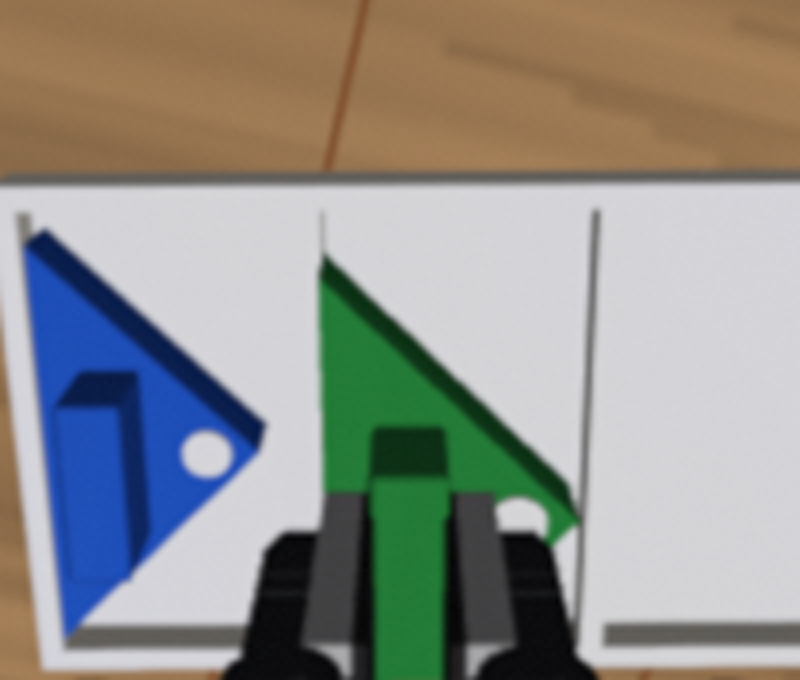

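```bash
cat > inh.py <<'E'
import sys
from h import *
# inh.py noseu nosev au av x0 y0 k : triangle origin offset in the tool frame
v=[float(a) for a in sys.argv[1:]]
c=cap("wrist"); s,p,R=pose()
n=(v[4]+v[0]/v[6],v[5]+v[1]/v[6]); a=(v[4]+v[2]/v[6],v[5]+v[3]/v[6])
N=(R.T@(onz(c,[n],p[2]-5)[0]-p)); A=(R.T@(onz(c,[a],p[2]-5)[0]-p)); print("nose",N.round(1),"A",A.round(1))
E
python3 inh.py 580 520 322 278 180 130 4; python3 plan.py 640.3 -56.3 27 104
```

```text
nose [-4.3  5.  23. ] A [-38.5   5.  -11.2]
t 23.32 tcp [639.3 -58.3  60.8] jaw 103.7 tilt 0.06 q6 -2.08 F [-0.1 -0.6 -0.4] g 8.5
turn wy -0.005 then tx 1.4 ty 33.8 tz 1.8
```

```bash
python3 - <<'E'
from tp import *
c=cap("wrist"); f=lambda u,v:(180+u/4,130+v/4)
cen,y,L=tripose(c,f(264,448),f(27,248),f(65,635),z=19); print(cen,y,L)
th=np.radians(14.0); ex=np.array([np.cos(th),np.sin(th)]); ey=np.array([-np.sin(th),np.cos(th)])
d=cen-[627.3,-4]; print("tray coords",d@ex,d@ey, "want 0",-96-5.9)
for px in ((0,187),(800,184),(42,668),(570,672),(800,665)):
    X=onz(c,[f(*px)],15)[0,:2]-[627.3,-4]; print(px,(X@ex).round(1),(X@ey).round(1))
E
```

```text
[ 655.18448135 -105.1365864 ] 104.25062830534628 [50.1 51.7 71.2]
tray coords 2.5890383862117154 -104.87826413958022 want 0 -101.9
(0, 187) -41.7 -121.2
(800, 184) -41.7 5.8
(42, 668) 48.1 -123.6
(570, 672) 49.2 -27.1
(800, 665) 47.8 14.8
```

```bash
python3 plan.py 643 -54.8 42 104
```

```text
t 23.37 tcp [639.7 -58.5  61.4] jaw 103.7 tilt 0.14 q6 -2.08 F [-0.3  0.8  0.1] g 8.5
turn wy -0.005 then tx 4.1 ty 19.4 tz 2.8
```

```bash
python3 -m handwheel '[{"grip":0,"tx":4,"ty":19,"tz":2.8,"wx":0,"wy":-0.005,"wz":0},{"grip":0,"tx":0,"ty":0,"tz":0,"wx":0,"wy":0,"wz":0},{"grip":0,"tx":0,"ty":0,"tz":0,"wx":0,"wy":0,"wz":0},{"grip":0,"tx":0,"ty":0,"tz":0,"wx":0,"wy":0,"wz":0}]'; python3 plan.py 643 -54.8 27 104;python3 -c "
from h import *
c=cap('wrist','w17'); zoom(c,180,130,380,300,4,'w17z')"
```

```text
time_s: 23.7
eef_pos: [642.9, -54.5, 41.9]
ee_rot: [-0.702, 0.702, 0.087, -0.086]
force: [-0.4, 0.4, -0.1]
grip_width: 0.1
t 23.7 tcp [642.9 -54.5  41.9] jaw 104.0 tilt 0.1 q6 -2.08 F [-0.4  0.4 -0.1] g 8.6
turn wy 0.0 then tx -0.0 ty 14.9 tz -0.3
```

View pics/w17z.png

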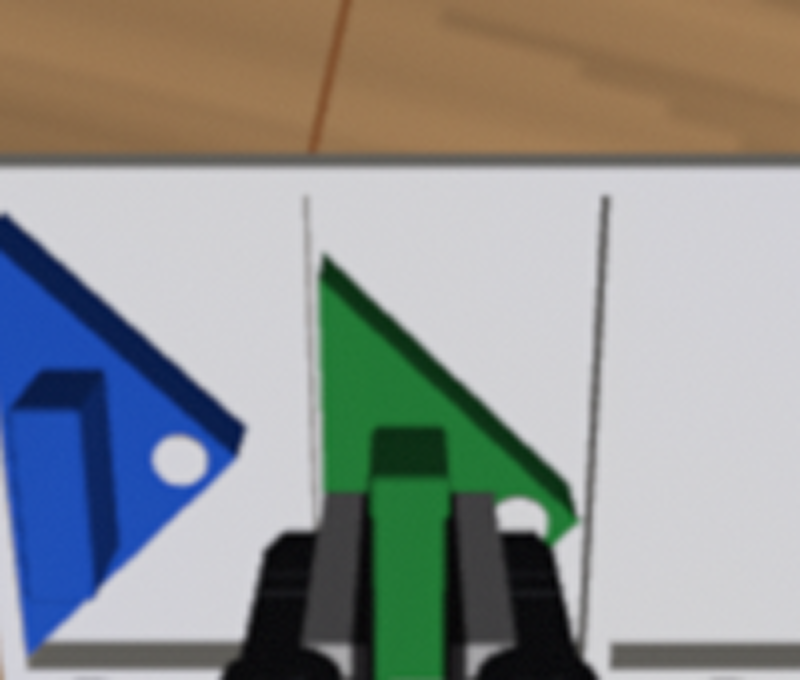

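Green is lined up with its bay (dividers at zoom x≈315 and 590, piece between). Lower, release, and go on to red.

```bash
python3 -m handwheel '[{"grip":0,"tx":0,"ty":12,"tz":0,"wx":0,"wy":0,"wz":0},{"grip":0,"tx":0,"ty":5,"tz":0,"wx":0,"wy":0,"wz":0},{"grip":0,"tx":0,"ty":0,"tz":0,"wx":0,"wy":0,"wz":0},{"grip":0,"tx":0,"ty":0,"tz":0,"wx":0,"wy":0,"wz":0}]'; python3 plan.py 643 -54.8 27 104; python3 -m handwheel '[{"grip":25,"tx":0,"ty":0,"tz":0,"wx":0,"wy":0,"wz":0},{"grip":25,"tx":0,"ty":0,"tz":0,"wx":0,"wy":0,"wz":0},{"grip":25,"tx":0,"ty":0,"tz":0,"wx":0,"wy":0,"wz":0},{"grip":25,"tx":0,"ty":-25,"tz":0,"wx":0,"wy":0,"wz":0},{"grip":25,"tx":0,"ty":-30,"tz":0,"wx":0,"wy":0,"wz":0},{"grip":40,"tx":-30,"ty":-30,"tz":0,"wx":0,"wy":0,"wz":0},{"grip":40,"tx":-38,"ty":0,"tz":0,"wx":0,"wy":0,"wz":0},{"grip":40,"tx":-30,"ty":0,"tz":0,"wx":0,"wy":0,"wz":0},{"grip":40,"tx":0,"ty":0,"tz":0,"wx":0,"wy":0,"wz":0},{"grip":40,"tx":0,"ty":0,"tz":0,"wx":0,"wy":0,"wz":0}]';python3 -c "
from h import *
c=cap('wrist','w18'); s,p,R=pose(); print(p)"
```

```text
time_s: 24.08
eef_pos: [642.7, -54.2, 24.0]
ee_rot: [-0.702, 0.702, 0.087, -0.086]
force: [-2.3, 0.3, 8.8]
grip_width: 0.102
t 24.08 tcp [642.7 -54.2  24. ] jaw 104.0 tilt 0.04 q6 -2.08 F [-2.3  0.3  8.8] g 8.7
turn wy 0.001 then tx 0.1 ty -3.0 tz -0.6
time_s: 24.92
eef_pos: [547.4, -77.9, 108.0]
ee_rot: [0.702, -0.702, -0.086, 0.086]
force: [0.3, -1.3, 0.6]
grip_width: 0.472
[548.44064701 -77.79964835 107.97584485]
```

View pics/w18.png

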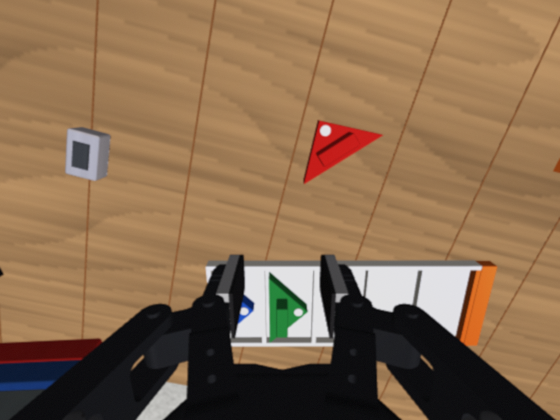

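```bash
python3 - <<'E'
from tp import *
c=cap("wrist"); zoom(c,290,110,390,190,8,"w18z")
print(tripose(c,(318.5,122),(381,135),(305.5,182)))
E
python3 plan.py 480 -65 90 104
```

```text
(array([487.80197449, -52.38006426]), np.float64(-131.81895991378101), array([48.6, 46.8, 67. ]))
t 25.02 tcp [548.9 -77.7 107.9] jaw 104.0 tilt 0.05 q6 -2.17 F [0.1 1.  0.6] g 39.9
turn wy 0.001 then tx -63.8 ty 17.8 tz 29.0
```

View pics/w18z.png

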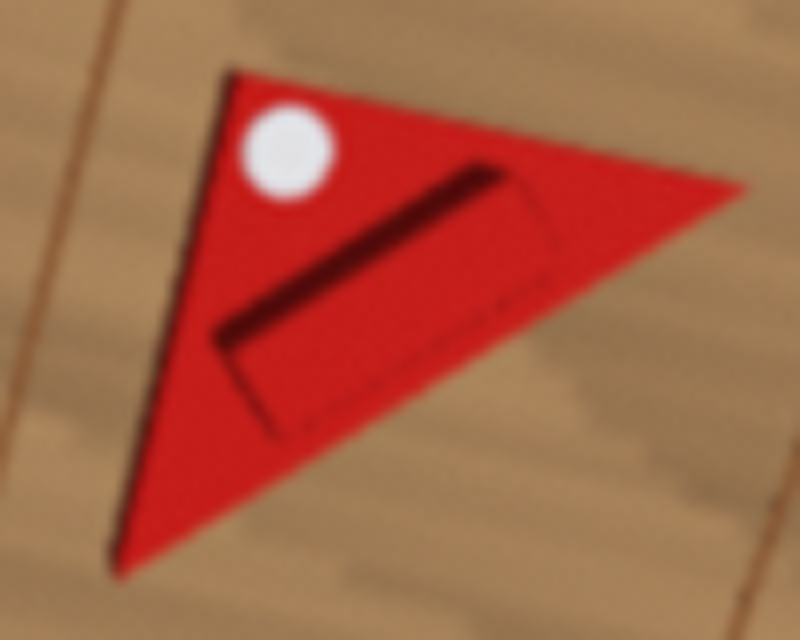

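```bash
python3 - <<'E'
from h import *
c=cap("wrist"); print(onz(c,[(290+396/8,110+303/8)],32)[0])
E
python3 -m handwheel '[{"grip":40,"tx":-32,"ty":0,"tz":14,"wx":0,"wy":0,"wz":0},{"grip":40,"tx":-23,"ty":0,"tz":14,"wx":0,"wy":0.12,"wz":0},{"grip":40,"tx":0,"ty":0,"tz":0,"wx":0,"wy":0.12,"wz":0},{"grip":40,"tx":0,"ty":0,"tz":0,"wx":0,"wy":0.12,"wz":0},{"grip":40,"tx":0,"ty":0,"tz":0,"wx":0,"wy":0.12,"wz":0},{"grip":40,"tx":0,"ty":0,"tz":0,"wx":0,"wy":0.12,"wz":0},{"grip":40,"tx":0,"ty":0,"tz":0,"wx":0,"wy":0.12,"wz":0},{"grip":40,"tx":0,"ty":0,"tz":0,"wx":0,"wy":0.12,"wz":0},{"grip":40,"tx":0,"ty":0,"tz":0,"wx":0,"wy":0.12,"wz":0},{"grip":40,"tx":0,"ty":0,"tz":0,"wx":0,"wy":0,"wz":0}]'; python3 plan.py 486 -52 60 48.2;python3 -c "
from h import *
c=cap('wrist','w19'); zoom(c,180,110,380,260,4,'w19z')"
```

```text
[486.56912799 -51.90328789  32.        ]
time_s: 25.9
eef_pos: [488.7, -63.7, 107.5]
ee_rot: [0.662, -0.662, 0.249, -0.249]
force: [-0.3, 0.2, 0.1]
grip_width: 0.47
t 25.9 tcp [488.7 -63.7 107.5] jaw 48.8 tilt 0.01 q6 -1.22 F [-0.3  0.2  0.1] g 40.1
turn wy 0.011 then tx -9.8 ty 47.5 tz 6.9
```

View pics/w19z.png

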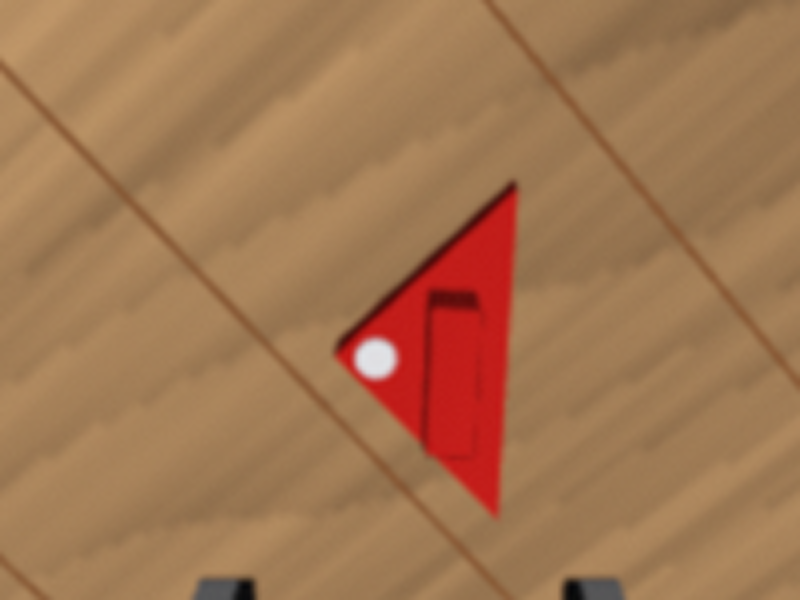

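```bash
python3 - <<'E'
from tp import *
c=cap("wrist"); f=lambda u,v:(180+u/4,110+v/4)
print(onz(c,[f(452,381)],32)[0]); print(tripose(c,f(338,350),f(516,192),f(497,516)))
E
python3 plan.py 485.8 -51.5 20 46
```

```text
[485.9705914  -51.48515826  32.        ]
(array([486.33047311, -51.54521845]), np.float64(-133.594206198972), array([47.4, 49.4, 68.7]))
t 26.0 tcp [488.5 -63.7 107.6] jaw 49.3 tilt 0.0 q6 -1.23 F [-0.4  0.2  0.1] g 40.0
turn wy 0.058 then tx -10.4 ty 87.6 tz 6.9
```

```bash
python3 -m handwheel '[{"grip":40,"tx":0,"ty":0,"tz":0,"wx":0,"wy":0.052,"wz":0},{"grip":40,"tx":-10.4,"ty":20,"tz":6.9,"wx":0,"wy":0,"wz":0},{"grip":40,"tx":0,"ty":35,"tz":0,"wx":0,"wy":0,"wz":0},{"grip":40,"tx":0,"ty":22,"tz":0,"wx":0,"wy":0,"wz":0},{"grip":40,"tx":0,"ty":10,"tz":0,"wx":0,"wy":0,"wz":0},{"grip":40,"tx":0,"ty":0,"tz":0,"wx":0,"wy":0,"wz":0},{"grip":0,"tx":0,"ty":0,"tz":0,"wx":0,"wy":0,"wz":0},{"grip":0,"tx":0,"ty":0,"tz":0,"wx":0,"wy":0,"wz":0},{"grip":0,"tx":0,"ty":0,"tz":0,"wx":0,"wy":0,"wz":0},{"grip":0,"tx":0,"ty":0,"tz":0,"wx":0,"wy":0,"wz":0}]' 40; python3 plan.py 486 -51.5 20 46.4
```

```text
time_s: 26.83
eef_pos: [486.2, -52.0, 22.2]
ee_rot: [0.656, -0.656, 0.263, -0.265]
force: [0.5, 0.3, 8.5]
grip_width: 0.101
t 26.83 tcp [486.2 -52.   22.2] jaw 46.1 tilt 0.18 q6 -1.15 F [0.5 0.3 8.5] g 8.6
turn wy -0.005 then tx -0.5 ty 2.2 tz 0.2
```

```bash
python3 -m handwheel '[{"grip":0,"tx":0,"ty":-35,"tz":0,"wx":0,"wy":0,"wz":0},{"grip":0,"tx":0,"ty":-35,"tz":0,"wx":0,"wy":0.12,"wz":0},{"grip":0,"tx":0,"ty":-25,"tz":0,"wx":0,"wy":0.12,"wz":0},{"grip":0,"tx":0,"ty":0,"tz":0,"wx":0,"wy":0.12,"wz":0},{"grip":0,"tx":0,"ty":0,"tz":0,"wx":0,"wy":0.12,"wz":0},{"grip":0,"tx":0,"ty":0,"tz":0,"wx":0,"wy":0.12,"wz":0},{"grip":0,"tx":0,"ty":0,"tz":0,"wx":0,"wy":0.12,"wz":0},{"grip":0,"tx":0,"ty":0,"tz":0,"wx":0,"wy":0.12,"wz":0},{"grip":0,"tx":0,"ty":0,"tz":0,"wx":0,"wy":0.12,"wz":0},{"grip":0,"tx":0,"ty":0,"tz":0,"wx":0,"wy":0.12,"wz":0}]'; python3 -m handwheel '[{"grip":0,"tx":0,"ty":0,"tz":0,"wx":0,"wy":0.12,"wz":0},{"grip":0,"tx":0,"ty":0,"tz":0,"wx":0,"wy":0.12,"wz":0},{"grip":0,"tx":0,"ty":0,"tz":0,"wx":0,"wy":0.12,"wz":0},{"grip":0,"tx":0,"ty":0,"tz":0,"wx":0,"wy":0.12,"wz":0},{"grip":0,"tx":0,"ty":0,"tz":0,"wx":0,"wy":0.12,"wz":0},{"grip":0,"tx":0,"ty":0,"tz":0,"wx":0,"wy":0.12,"wz":0},{"grip":0,"tx":0,"ty":0,"tz":0,"wx":0,"wy":0.12,"wz":0},{"grip":0,"tx":0,"ty":0,"tz":0,"wx":0,"wy":0.12,"wz":0},{"grip":0,"tx":0,"ty":0,"tz":0,"wx":0,"wy":0.092,"wz":0}]'; python3 plan.py 629.5 -9.5 60 -76
```

```text
time_s: 27.67
eef_pos: [485.3, -51.6, 116.4]
ee_rot: [-0.425, 0.425, -0.565, 0.566]
force: [-1.3, -0.1, -0.2]
grip_width: 0.1
time_s: 28.42
eef_pos: [485.3, -51.7, 116.4]
ee_rot: [-0.084, 0.083, -0.702, 0.702]
force: [0.7, -0.1, -0.2]
grip_width: 0.102
t 28.42 tcp [485.3 -51.7 116.4] jaw -76.4 tilt 0.06 q6 0.99 F [ 0.7 -0.1 -0.2] g 8.7
turn wy -0.007 then tx -150.0 ty 56.5 tz -6.1
```

```bash
python3 -m handwheel '[{"grip":0,"tx":-38,"ty":0,"tz":-1.5,"wx":0,"wy":-0.007,"wz":0},{"grip":0,"tx":-38,"ty":0,"tz":-1.5,"wx":0,"wy":0,"wz":0},{"grip":0,"tx":-38,"ty":0,"tz":-1.5,"wx":0,"wy":0,"wz":0},{"grip":0,"tx":-36,"ty":20,"tz":-1.5,"wx":0,"wy":0,"wz":0},{"grip":0,"tx":0,"ty":33,"tz":0,"wx":0,"wy":0,"wz":0},{"grip":0,"tx":0,"ty":10,"tz":0,"wx":0,"wy":0,"wz":0},{"grip":0,"tx":0,"ty":0,"tz":0,"wx":0,"wy":0,"wz":0},{"grip":0,"tx":0,"ty":0,"tz":0,"wx":0,"wy":0,"wz":0},{"grip":0,"tx":0,"ty":0,"tz":0,"wx":0,"wy":0,"wz":0}]'; python3 plan.py 629.5 -9.5 42 -76;python3 -c "
from h import *
c=cap('wrist','w20'); zoom(c,180,120,380,290,4,'w20z')"
```

```text
time_s: 29.17
eef_pos: [629.5, -9.5, 55.0]
ee_rot: [-0.089, 0.087, -0.701, 0.702]
force: [0.6, 0.3, 0.5]
grip_width: 0.096
t 29.17 tcp [629.5  -9.5  55. ] jaw -75.7 tilt 0.15 q6 1.12 F [0.6 0.3 0.5] g 8.2
turn wy 0.005 then tx 0.0 ty 13.0 tz 0.0
```

View pics/w20z.png

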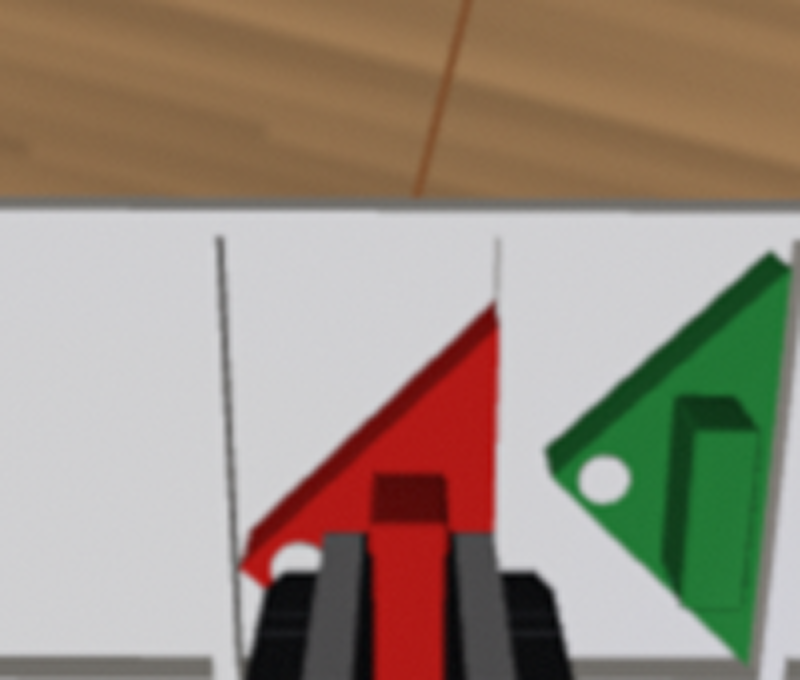

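View pics/w20.png

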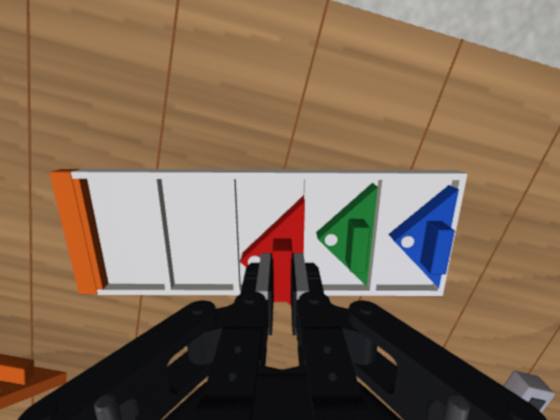

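```bash
python3 inh.py 243 568 497 322 180 120 4; cat > tc.py <<'E'
from h import *
th=np.radians(14.0); ex=np.array([np.cos(th),np.sin(th)]); ey=np.array([-np.sin(th),np.cos(th)]); C=np.array([627.3,-4])
def tray(c,px,z):
    X=onz(c,np.array(px,float).reshape(-1,2),z)[:,:2]-C; return np.c_[X@ex,X@ey].round(1)
E
python3 - <<'E'
from tc import *
c=cap("wrist"); f=lambda u,v:(180+u/4,120+v/4)
print("edges",tray(c,[(466,175),(443,295),(76,175),f(0,212),f(800,214)],15).tolist())
print("dividers",tray(c,[f(220,238),f(497,238)],15).tolist())
s,p,R=pose(); print("red nose,A",tray(c,[f(243,568),f(497,322)],p[2]-5).tolist(), p)
print("green nose,A,B",tray(c,[f(553,478),f(790,270),f(748,660)],19).tolist())
E
```

```text
nose [ -0.4   5.  -21.4] A [-35.8   5.1  12.6]
edges [[43.0, -120.2], [-43.3, -121.2], [41.7, 119.5], [43.3, 55.6], [43.6, -67.1]]
dividers [[39.4, 22.1], [39.6, -20.6]]
red nose,A [[1.2, 15.6], [36.7, -18.2]] [629.56451754  -9.33464889  54.59817321]
green nose,A,B [[0.9, -30.5], [35.8, -65.1], [-32.8, -65.3]]
```

```bash
python3 plan.py 629.5 -9.3 24 -76; python3 -m handwheel '[{"grip":0,"tx":1,"ty":14,"tz":-1.3,"wx":0,"wy":0.005,"wz":0},{"grip":0,"tx":0,"ty":10,"tz":0,"wx":0,"wy":0,"wz":0},{"grip":0,"tx":0,"ty":5,"tz":0,"wx":0,"wy":0,"wz":0},{"grip":0,"tx":0,"ty":0,"tz":0,"wx":0,"wy":0,"wz":0},{"grip":0,"tx":0,"ty":0,"tz":0,"wx":0,"wy":0,"wz":0}]'; python3 plan.py 629.5 -9.3 24 -76; python3 -m handwheel '[{"grip":25,"tx":0,"ty":0,"tz":0,"wx":0,"wy":0,"wz":0},{"grip":25,"tx":0,"ty":0,"tz":0,"wx":0,"wy":0,"wz":0},{"grip":25,"tx":0,"ty":0,"tz":0,"wx":0,"wy":0,"wz":0},{"grip":25,"tx":0,"ty":-25,"tz":0,"wx":0,"wy":0,"wz":0},{"grip":25,"tx":0,"ty":-30,"tz":0,"wx":0,"wy":0,"wz":0},{"grip":25,"tx":0,"ty":-35,"tz":0,"wx":0,"wy":0,"wz":0},{"grip":25,"tx":0,"ty":-15,"tz":0,"wx":0,"wy":0,"wz":0},{"grip":25,"tx":0,"ty":0,"tz":0,"wx":0,"wy":0,"wz":0},{"grip":25,"tx":0,"ty":0,"tz":0,"wx":0,"wy":0,"wz":0}]'; python3 plan.py 629.5 -9.3 24 -76; python3 -c "
from h import *
c=cap('wrist','w21')"
```

```text
t 29.32 tcp [629.6  -9.3  54.6] jaw -75.7 tilt 0.15 q6 1.12 F [ 0.  -0.7  0.2] g 8.5
turn wy 0.005 then tx 0.1 ty 30.6 tz -0.1
time_s: 29.73
eef_pos: [627.6, -8.0, 25.2]
ee_rot: [-0.086, 0.087, -0.702, 0.702]
force: [-6.9, 0.8, 11.8]
grip_width: 0.105
t 29.73 tcp [627.6  -8.   25.2] jaw -76.0 tilt 0.04 q6 1.13 F [-6.9  0.8 11.8] g 9.0
turn wy 0.001 then tx -1.5 ty 1.2 tz 1.7
time_s: 30.48
eef_pos: [627.9, -8.0, 128.9]
ee_rot: [-0.087, 0.086, -0.702, 0.702]
force: [-0.6, -0.4, -0.4]
grip_width: 0.292
t 30.48 tcp [627.9  -8.  128.9] jaw -76.0 tilt 0.05 q6 1.13 F [-0.6 -0.4 -0.4] g 25.0
turn wy 0.001 then tx -1.1 ty 104.9 tz 1.6
```

View pics/w21.png

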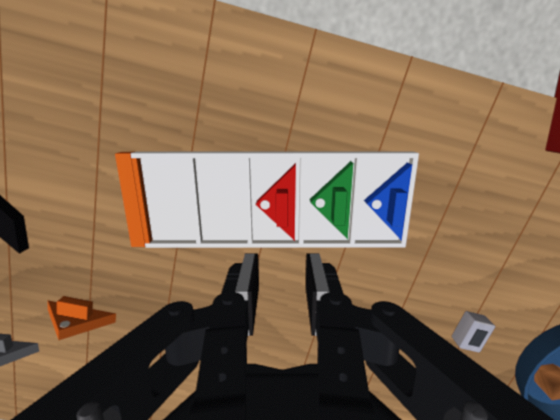

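```bash
python3 - <<'E'
from h import *
c=cap("top"); print(onz(c,[(203.5,215),(90+327/4,90+610/4)],20).round(0))
E
python3 plan.py 490 150 140 -76
```

```text
[[455. 164.  20.]
 [389. 242.  20.]]
t 30.58 tcp [627.2  -7.9 127.1] jaw -76.0 tilt 0.16 q6 1.13 F [-0.8  0.6 -0.2] g 24.9
turn wy 0.0 then tx 94.9 ty -12.4 tz -186.4
```

```bash
python3 -m handwheel '[{"grip":25,"tx":16,"ty":-2,"tz":-31,"wx":0,"wy":0,"wz":0},{"grip":25,"tx":16,"ty":-2,"tz":-31,"wx":0,"wy":0,"wz":0},{"grip":25,"tx":16,"ty":-2,"tz":-31,"wx":0,"wy":0,"wz":0},{"grip":25,"tx":16,"ty":-2,"tz":-31,"wx":0,"wy":0,"wz":0},{"grip":25,"tx":16,"ty":-2,"tz":-31,"wx":0,"wy":0,"wz":0},{"grip":0,"tx":16,"ty":-2,"tz":-31,"wx":0,"wy":0,"wz":0},{"grip":0,"tx":0,"ty":0,"tz":0,"wx":0,"wy":0,"wz":0},{"grip":0,"tx":0,"ty":0,"tz":0,"wx":0,"wy":0,"wz":0}]';  python3 -c "
from h import *
c=cap('wrist','w22');print(pose()[1])"
```

```text
time_s: 31.25
eef_pos: [488.4, 150.2, 139.9]
ee_rot: [0.086, -0.088, 0.702, -0.702]
force: [0.2, -0.9, -0.1]
grip_width: -0.001
[489.33166978 149.33791125 139.93615995]
```

View pics/w22.png

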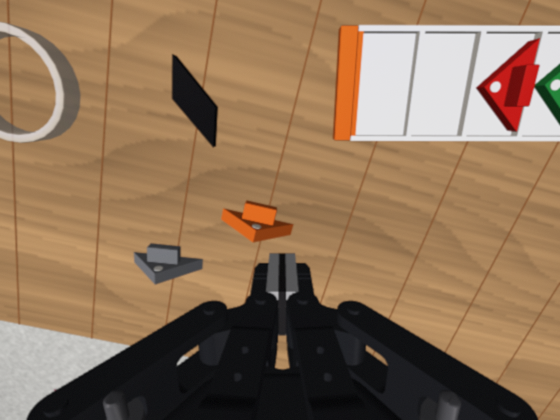

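```bash
python3 -c "
from h import *
c=cap('wrist'); zoom(c,120,190,310,295,4,'w22z'); c=cap('top'); zoom(c,150,190,250,270,8,'t4')"
```

```text
(no output)
```

View pics/w22z.png

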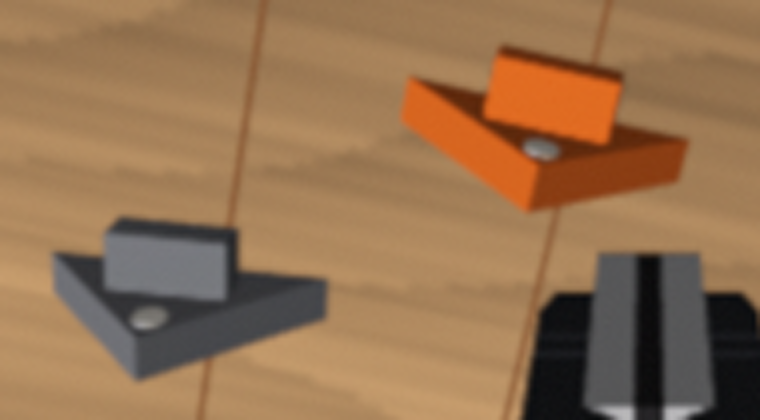

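View pics/t4.png

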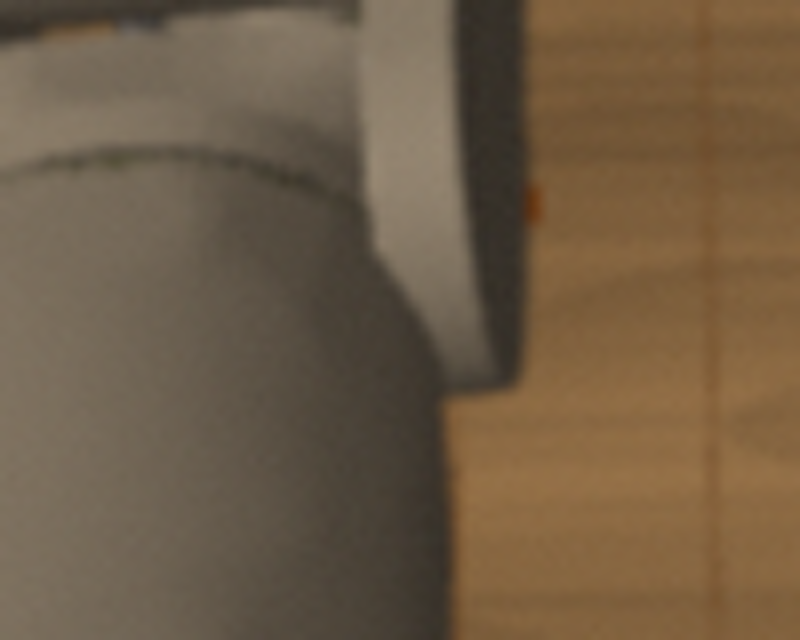

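```bash
python3 - <<'E'
from h import *
c=cap("wrist"); f=lambda u,v:(120+u/4,190+v/4)
for n,q in (("or",((540,163),(530,211),(408,78),(688,140))),("gr",((138,335),(138,380),(53,253),(326,281)))):
    N=onz(c,[f(*q[0]),f(*q[1])],39); E=onz(c,[f(*q[2]),f(*q[3])],4)
    print(n,"nose rib side",N[0,:2].round(1),"under side",N[1,:2].round(1),"L",np.linalg.norm(N[0]-N[1]).round(1),"ends",E[:,:2].round(1).tolist(),"L",np.linalg.norm(E[0]-E[1]).round(1))
    e=E[0]-E[1]; print("edge yaw",np.degrees(np.arctan2(e[1],e[0])), "mid",E.mean(0)[:2])
E
```

```text
or nose rib side [463.3 164.7] under side [451.5 164.4] L 11.8 ends [[462.1, 200.4], [462.9, 130.0]] L 70.3
edge yaw 90.62259685885721 mid [462.4916569  165.20224496]
gr nose rib side [399.1 245.1] under side [387.1 243.8] L 12.1 ends [[393.3, 280.1], [402.2, 210.9]] L 69.7
edge yaw 97.36377745156369 mid [397.76189026 245.4754283 ]
```

```bash
python3 -m handwheel '[{"grip":0,"tx":0,"ty":0,"tz":0,"wx":0,"wy":0.12,"wz":0},{"grip":0,"tx":0,"ty":0,"tz":0,"wx":0,"wy":0.115,"wz":0},{"grip":0,"tx":0,"ty":0,"tz":0,"wx":0,"wy":0,"wz":0}]';  python3 plan.py 495 164.7 34.5 -89.4
```

```text
time_s: 31.7
eef_pos: [490.1, 148.5, 140.4]
ee_rot: [-0.001, 0.002, -0.707, 0.707]
force: [-0.1, 0.4, 0.7]
grip_width: 0.002
t 31.7 tcp [490.1 148.5 140.4] jaw -89.7 tilt 0.03 q6 1.63 F [-0.1  0.4  0.7] g 0.1
turn wy -0.006 then tx -5.2 ty 105.9 tz -16.2
```

```bash
python3 -m handwheel '[{"grip":0,"tx":-5,"ty":20,"tz":-16.2,"wx":0,"wy":0,"wz":0},{"grip":0,"tx":0,"ty":35,"tz":0,"wx":0,"wy":0,"wz":0},{"grip":0,"tx":0,"ty":33,"tz":0,"wx":0,"wy":0,"wz":0},{"grip":0,"tx":0,"ty":18,"tz":0,"wx":0,"wy":0,"wz":0},{"grip":0,"tx":0,"ty":0,"tz":0,"wx":0,"wy":0,"wz":0},{"grip":0,"tx":0,"ty":0,"tz":0,"wx":0,"wy":0,"wz":0}]';  python3 plan.py 495 164.7 34.5 -89.4; python3 -c "
from h import *
c=cap('wrist','w23')"
```

```text
time_s: 32.2
eef_pos: [494.6, 165.1, 34.5]
ee_rot: [-0.004, 0.004, -0.707, 0.707]
force: [0.0, -0.1, 0.4]
grip_width: -0.002
t 32.2 tcp [494.6 165.1  34.5] jaw -89.3 tilt 0.07 q6 1.66 F [ 0.  -0.1  0.4] g -0.2
turn wy 0.001 then tx -0.4 ty 0.0 tz 0.4
```

View pics/w23.png

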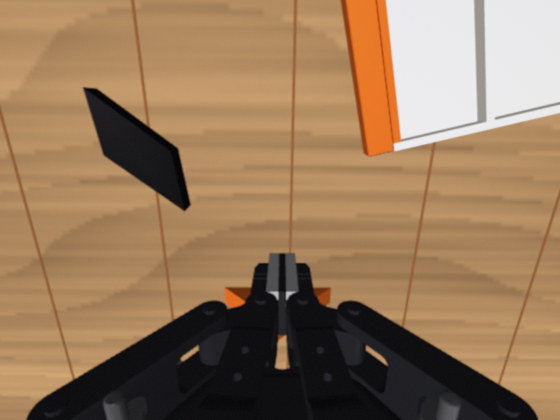

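```bash
python3 -m handwheel '[{"grip":0,"tx":8,"ty":0,"tz":0,"wx":0,"wy":0,"wz":0},{"grip":0,"tx":8,"ty":0,"tz":0,"wx":0,"wy":0,"wz":0},{"grip":0,"tx":5,"ty":0,"tz":0,"wx":0,"wy":0,"wz":0},{"grip":0,"tx":4,"ty":0,"tz":0,"wx":0,"wy":0,"wz":0},{"grip":0,"tx":4,"ty":0,"tz":0,"wx":0,"wy":0,"wz":0},{"grip":0,"tx":4,"ty":0,"tz":0,"wx":0,"wy":0,"wz":0},{"grip":0,"tx":4,"ty":0,"tz":0,"wx":0,"wy":0,"wz":0},{"grip":0,"tx":4,"ty":0,"tz":0,"wx":0,"wy":0,"wz":0}]';  python3 plan.py 495 164.7 34.5 -89.4; python3 -c "
from h import *
c=cap('wrist','w24'); cap('scene','sc2')"
```

```text
time_s: 32.92
eef_pos: [453.1, 165.1, 34.8]
ee_rot: [-0.003, 0.003, -0.707, 0.707]
force: [-0.9, -0.3, 1.0]
grip_width: 0.002
t 32.92 tcp [453.1 165.1  34.8] jaw -89.4 tilt 0.0 q6 1.67 F [-0.9 -0.3  1. ] g 0.2
turn wy -0.001 then tx -41.9 ty 0.3 tz 0.8
```

View pics/w24.png

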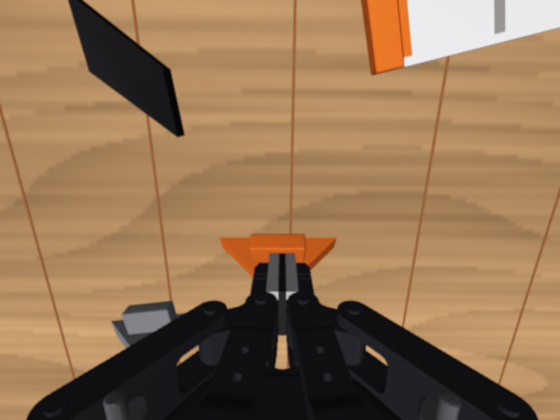

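View pics/sc2.png

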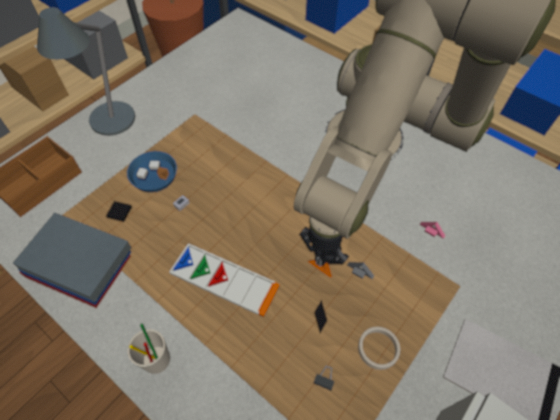

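```bash
python3 -m handwheel '[{"grip":0,"tx":4,"ty":0,"tz":0,"wx":0,"wy":0,"wz":0},{"grip":0,"tx":4,"ty":0,"tz":0,"wx":0,"wy":0,"wz":0},{"grip":0,"tx":4,"ty":0,"tz":0,"wx":0,"wy":0,"wz":0},{"grip":0,"tx":4,"ty":0,"tz":0,"wx":0,"wy":0,"wz":0}]';  python3 plan.py 495 164.7 34.5 -89.4; python3 -c "
from h import *
c=cap('wrist','w25'); zoom(c,200,200,360,320,5,'w25z')"
```

```text
time_s: 33.35
eef_pos: [437.0, 164.9, 34.7]
ee_rot: [-0.003, 0.004, -0.707, 0.707]
force: [0.7, 0.6, -0.8]
grip_width: -0.0
t 33.35 tcp [437.  164.9  34.7] jaw -89.4 tilt 0.01 q6 1.67 F [ 0.7  0.6 -0.8] g -0.0
turn wy -0.001 then tx -58.0 ty 0.2 tz 0.8
```

View pics/w25z.png

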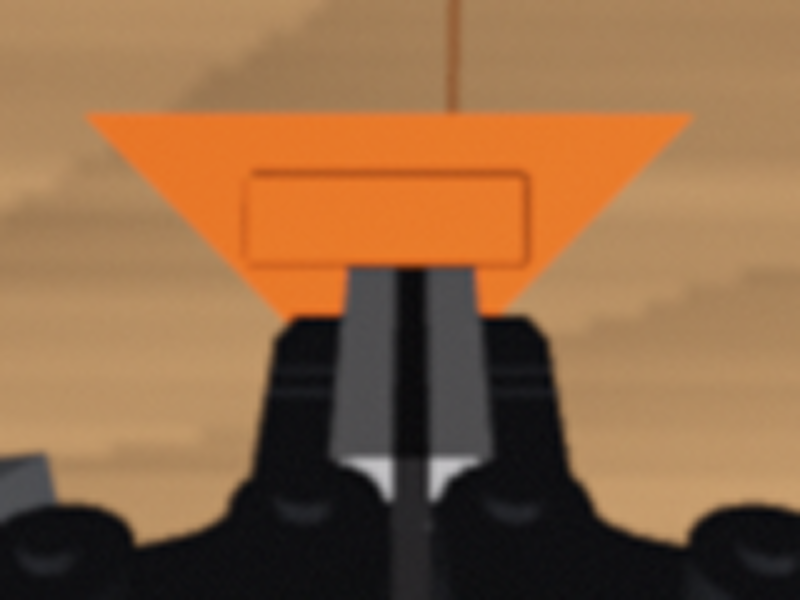

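```bash
python3 -m handwheel '[{"grip":0,"tx":0,"ty":-30,"tz":0,"wx":0,"wy":0,"wz":0},{"grip":0,"tx":0,"ty":-35,"tz":0,"wx":0,"wy":-0.119,"wz":0},{"grip":0,"tx":0,"ty":-20,"tz":0,"wx":0,"wy":0,"wz":0},{"grip":0,"tx":0,"ty":0,"tz":0,"wx":0,"wy":0,"wz":0}]';  python3 plan.py 431 249 34.5 -82.6; python3 -c "
from h import *
c=cap('wrist','w26')"
```

```text
time_s: 33.73
eef_pos: [439.4, 165.2, 123.7]
ee_rot: [0.048, -0.043, 0.706, -0.705]
force: [-0.3, -0.4, 0.6]
grip_width: -0.0
t 33.73 tcp [439.4 165.2 123.7] jaw -82.6 tilt 0.43 q6 1.55 F [-0.3 -0.4  0.6] g -0.0
turn wy 0.0 then tx -1.8 ty 89.2 tz -84.2
```

View pics/w26.png

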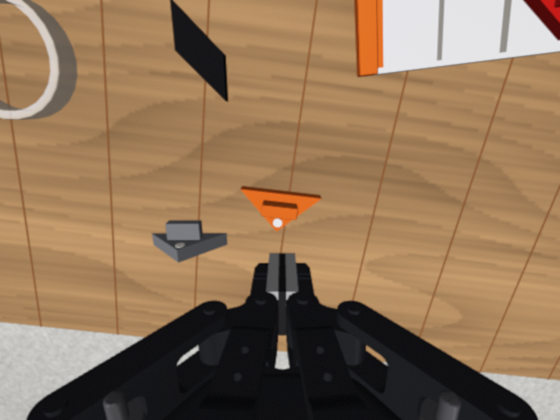

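```bash
python3 -c "
from h import *
c=cap('wrist'); zoom(c,140,205,240,275,8,'w26z')"; python3 -m handwheel '[{"grip":0,"tx":0,"ty":0,"tz":-28,"wx":0,"wy":0,"wz":0},{"grip":0,"tx":0,"ty":0,"tz":-28,"wx":0,"wy":0,"wz":0},{"grip":0,"tx":-2,"ty":0,"tz":-28,"wx":0,"wy":0,"wz":0},{"grip":0,"tx":0,"ty":20,"tz":0,"wx":0,"wy":0,"wz":0},{"grip":0,"tx":0,"ty":20,"tz":0,"wx":0,"wy":0,"wz":0},{"grip":0,"tx":0,"ty":0,"tz":0,"wx":0,"wy":0,"wz":0},{"grip":0,"tx":0,"ty":0,"tz":0,"wx":0,"wy":0,"wz":0}]';  python3 plan.py 431 249 34.5 -82.6; python3 -c "
from h import *
c=cap('wrist','w27')"
```

```text
time_s: 34.42
eef_pos: [427.8, 248.2, 78.5]
ee_rot: [-0.044, 0.047, -0.705, 0.706]
force: [0.4, -0.2, -0.2]
grip_width: -0.0
t 34.42 tcp [427.8 248.2  78.5] jaw -82.6 tilt 0.22 q6 1.73 F [ 0.4 -0.2 -0.2] g -0.0
turn wy -0.001 then tx -3.5 ty 44.0 tz -0.4
```

View pics/w27.png

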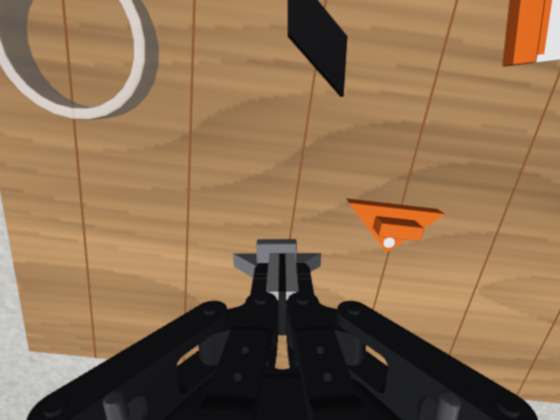

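View pics/w26z.png

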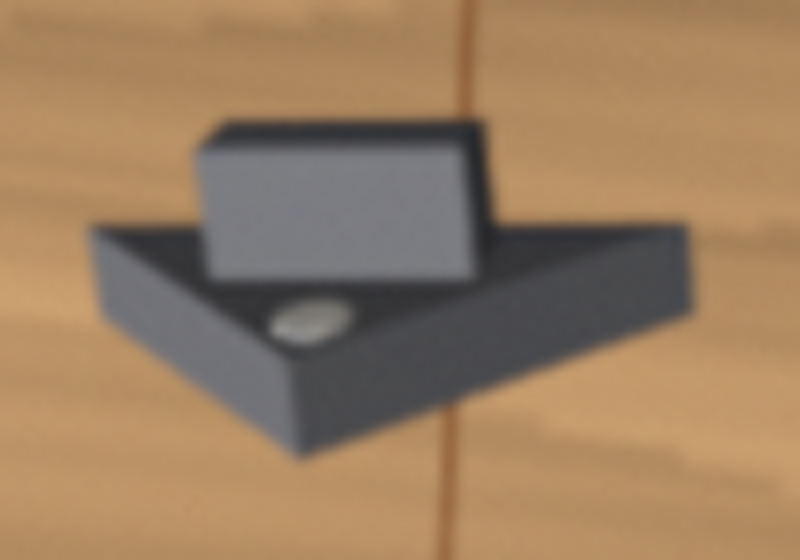

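```bash
python3 -m handwheel '[{"grip":0,"tx":-4,"ty":10,"tz":0,"wx":0,"wy":0,"wz":0},{"grip":0,"tx":0,"ty":22,"tz":0,"wx":0,"wy":0,"wz":0},{"grip":0,"tx":0,"ty":12,"tz":0,"wx":0,"wy":0,"wz":0},{"grip":0,"tx":0,"ty":0,"tz":0,"wx":0,"wy":0,"wz":0},{"grip":0,"tx":0,"ty":0,"tz":0,"wx":0,"wy":0,"wz":0}]';  python3 plan.py 373.3 241.7 34.5 -82.6
```

```text
time_s: 34.88
eef_pos: [432.9, 248.8, 35.8]
ee_rot: [-0.045, 0.045, -0.706, 0.706]
force: [0.4, -0.7, 0.3]
grip_width: 0.002
t 34.88 tcp [432.9 248.8  35.8] jaw -82.6 tilt 0.01 q6 1.73 F [ 0.4 -0.7  0.3] g 0.2
turn wy -0.001 then tx 60.1 ty 1.3 tz -0.6
```

```bash
python3 -m handwheel '[{"grip":0,"tx":8,"ty":1.3,"tz":0,"wx":0,"wy":0,"wz":0},{"grip":0,"tx":8,"ty":0,"tz":0,"wx":0,"wy":0,"wz":0},{"grip":0,"tx":5,"ty":0,"tz":0,"wx":0,"wy":0,"wz":0},{"grip":0,"tx":4,"ty":0,"tz":0,"wx":0,"wy":0,"wz":0},{"grip":0,"tx":4,"ty":0,"tz":0,"wx":0,"wy":0,"wz":0},{"grip":0,"tx":4,"ty":0,"tz":0,"wx":0,"wy":0,"wz":0},{"grip":0,"tx":4,"ty":0,"tz":0,"wx":0,"wy":0,"wz":0},{"grip":0,"tx":4,"ty":0,"tz":0,"wx":0,"wy":0,"wz":0},{"grip":0,"tx":4,"ty":0,"tz":0,"wx":0,"wy":0,"wz":0},{"grip":0,"tx":4,"ty":0,"tz":0,"wx":0,"wy":0,"wz":0}]';python3 -m handwheel '[{"grip":0,"tx":4,"ty":0,"tz":0,"wx":0,"wy":0,"wz":0},{"grip":0,"tx":4,"ty":0,"tz":0,"wx":0,"wy":0,"wz":0},{"grip":0,"tx":3,"ty":0,"tz":0,"wx":0,"wy":0,"wz":0},{"grip":0,"tx":0,"ty":0,"tz":0,"wx":0,"wy":0,"wz":0},{"grip":0,"tx":0,"ty":-30,"tz":0,"wx":0,"wy":0,"wz":0},{"grip":20,"tx":0,"ty":-35,"tz":0,"wx":0,"wy":0,"wz":0},{"grip":40,"tx":0,"ty":-25,"tz":0,"wx":0,"wy":0,"wz":0},{"grip":40,"tx":0,"ty":0,"tz":0,"wx":0,"wy":0,"wz":0},{"grip":40,"tx":0,"ty":0,"tz":0,"wx":0,"wy":0,"wz":0}]';  python3 plan.py 373.3 241.7 34.5 -82.6; python3 -c "
from h import *
c=cap('wrist','w28')"
```

```text
time_s: 35.72
eef_pos: [383.7, 242.7, 34.5]
ee_rot: [-0.045, 0.045, -0.706, 0.706]
force: [-0.4, -0.2, 0.3]
grip_width: 0.004
time_s: 36.47
eef_pos: [373.7, 241.5, 125.3]
ee_rot: [0.046, -0.045, 0.706, -0.705]
force: [0.0, -0.2, -0.2]
grip_width: 0.468
t 36.47 tcp [373.7 241.5 125.3] jaw -82.6 tilt 0.16 q6 1.75 F [ 0.  -0.2 -0.2] g 40.0
turn wy -0.0 then tx 0.6 ty 90.8 tz -0.2
```

View pics/w28.png

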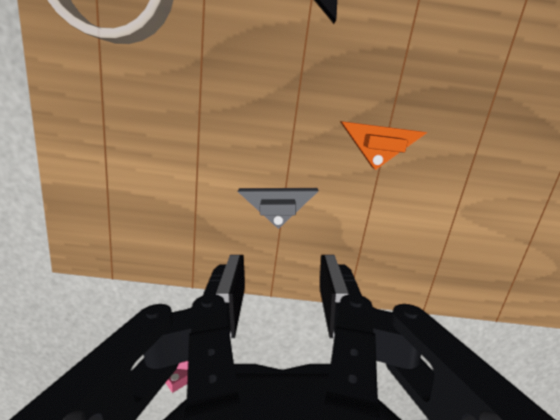

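```bash
python3 -m handwheel '[{"grip":40,"tx":0,"ty":3,"tz":0,"wx":0,"wy":-0.122,"wz":0},{"grip":40,"tx":0,"ty":3,"tz":0,"wx":0,"wy":-0.122,"wz":0},{"grip":40,"tx":0,"ty":3,"tz":0,"wx":0,"wy":-0.122,"wz":0},{"grip":40,"tx":0,"ty":3,"tz":0,"wx":0,"wy":-0.122,"wz":0},{"grip":40,"tx":0,"ty":3,"tz":0,"wx":0,"wy":-0.122,"wz":0},{"grip":40,"tx":0,"ty":0,"tz":0,"wx":0,"wy":-0.122,"wz":0},{"grip":40,"tx":0,"ty":0,"tz":0,"wx":0,"wy":-0.122,"wz":0},{"grip":40,"tx":0,"ty":0,"tz":0,"wx":0,"wy":-0.122,"wz":0},{"grip":40,"tx":0,"ty":0,"tz":0,"wx":0,"wy":-0.122,"wz":0},{"grip":40,"tx":0,"ty":0,"tz":0,"wx":0,"wy":-0.122,"wz":0}]';python3 -m handwheel '[{"grip":40,"tx":0,"ty":0,"tz":0,"wx":0,"wy":-0.122,"wz":0},{"grip":40,"tx":0,"ty":0,"tz":0,"wx":0,"wy":-0.122,"wz":0},{"grip":40,"tx":0,"ty":0,"tz":0,"wx":0,"wy":-0.107,"wz":0},{"grip":40,"tx":0,"ty":0,"tz":0,"wx":0,"wy":0,"wz":0},{"grip":40,"tx":0,"ty":0,"tz":0,"wx":0,"wy":0,"wz":0}]'; python3 plan.py 375 243 20 7.4; python3 -c "
from h import *
c=cap('wrist','w29'); zoom(c,180,110,380,260,4,'w29z')"
```

```text
time_s: 37.35
eef_pos: [372.4, 241.0, 108.0]
ee_rot: [0.442, -0.444, 0.551, -0.551]
force: [-0.7, 0.2, 0.7]
grip_width: 0.47
time_s: 37.77
eef_pos: [372.7, 241.1, 108.5]
ee_rot: [-0.53, 0.531, -0.468, 0.467]
force: [0.8, 0.7, -0.0]
grip_width: 0.469
t 37.77 tcp [372.7 241.1 108.5] jaw 7.2 tilt 0.12 q6 0.18 F [ 0.8  0.7 -0. ] g 40.0
turn wy -0.003 then tx -1.6 ty 88.5 tz 2.7
```

View pics/w29z.png

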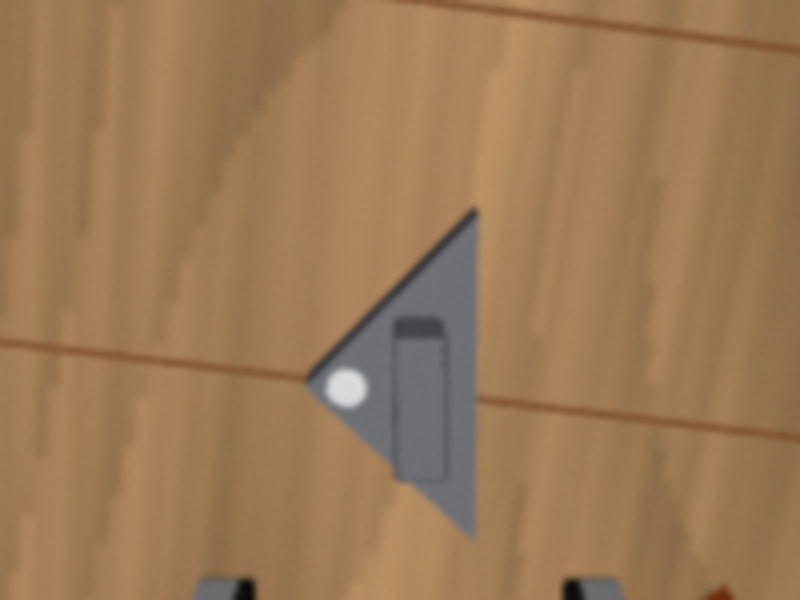

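```bash
python3 - <<'E'
from tp import *
c=cap("wrist"); f=lambda u,v:(180+u/4,110+v/4)
r=onz(c,[f(419,409)],32)[0]; print(r); print(tripose(c,f(308,384),f(477,216),f(475,537)))
E
python3 plan.py 375 243 20 7.4
```

```text
[374.14789231 244.63341951  32.        ]
(array([374.50634866, 244.42452733]), np.float64(-172.3362615422531), array([48.6, 49.1, 69.3]))
t 37.87 tcp [372.9 241.2 108.9] jaw 7.2 tilt 0.07 q6 0.18 F [-0.4  0.3 -0.2] g 39.9
turn wy -0.003 then tx -1.6 ty 88.9 tz 2.5
```

```bash
python3 -m handwheel '[{"grip":40,"tx":-3.1,"ty":20,"tz":1.9,"wx":0,"wy":-0.005,"wz":0},{"grip":40,"tx":0,"ty":35,"tz":0,"wx":0,"wy":0,"wz":0},{"grip":40,"tx":0,"ty":23,"tz":0,"wx":0,"wy":0,"wz":0},{"grip":40,"tx":0,"ty":10,"tz":0,"wx":0,"wy":0,"wz":0},{"grip":40,"tx":0,"ty":0,"tz":0,"wx":0,"wy":0,"wz":0},{"grip":0,"tx":0,"ty":0,"tz":0,"wx":0,"wy":0,"wz":0},{"grip":0,"tx":0,"ty":0,"tz":0,"wx":0,"wy":0,"wz":0},{"grip":0,"tx":0,"ty":0,"tz":0,"wx":0,"wy":0,"wz":0},{"grip":0,"tx":0,"ty":0,"tz":0,"wx":0,"wy":0,"wz":0},{"grip":0,"tx":0,"ty":0,"tz":0,"wx":0,"wy":0,"wz":0}]' 40; python3 -m handwheel '[{"grip":0,"tx":0,"ty":-35,"tz":0,"wx":0,"wy":0,"wz":0},{"grip":0,"tx":0,"ty":-35,"tz":0,"wx":0,"wy":0.122,"wz":0},{"grip":0,"tx":0,"ty":-25,"tz":0,"wx":0,"wy":0.122,"wz":0},{"grip":0,"tx":0,"ty":0,"tz":0,"wx":0,"wy":0.122,"wz":0},{"grip":0,"tx":0,"ty":0,"tz":0,"wx":0,"wy":0.122,"wz":0},{"grip":0,"tx":0,"ty":0,"tz":0,"wx":0,"wy":0.122,"wz":0},{"grip":0,"tx":0,"ty":0,"tz":0,"wx":0,"wy":0.122,"wz":0},{"grip":0,"tx":0,"ty":0,"tz":0,"wx":0,"wy":0.122,"wz":0},{"grip":0,"tx":0,"ty":0,"tz":0,"wx":0,"wy":0.122,"wz":0},{"grip":0,"tx":0,"ty":0,"tz":0,"wx":0,"wy":0.122,"wz":0}]'; python3 plan.py 620 95 100 -76
```

```text
time_s: 38.7
eef_pos: [375.1, 244.8, 22.2]
ee_rot: [0.533, -0.532, 0.465, -0.466]
force: [-1.4, -0.0, 6.4]
grip_width: 0.097
time_s: 39.53
eef_pos: [374.6, 244.6, 116.7]
ee_rot: [0.209, -0.209, 0.675, -0.675]
force: [-0.9, -0.1, -1.3]
grip_width: 0.101
t 39.53 tcp [374.6 244.6 116.7] jaw -55.6 tilt 0.02 q6 1.29 F [-0.9 -0.1 -1.3] g 8.6
turn wy 0.356 then tx -201.9 ty 16.8 tz 204.5
```

```bash
python3 -m handwheel '[{"grip":0,"tx":0,"ty":0,"tz":0,"wx":0,"wy":0.119,"wz":0},{"grip":0,"tx":0,"ty":0,"tz":0,"wx":0,"wy":0.119,"wz":0},{"grip":0,"tx":0,"ty":0,"tz":0,"wx":0,"wy":0.118,"wz":0}]'; python3 plan.py 605.2 84.5 60 -76
```

```text
time_s: 39.78
eef_pos: [374.6, 244.6, 116.7]
ee_rot: [0.086, -0.086, 0.702, -0.702]
force: [0.2, -0.4, -0.0]
grip_width: 0.099
t 39.78 tcp [374.6 244.6 116.7] jaw -76.0 tilt 0.02 q6 1.64 F [ 0.2 -0.4 -0. ] g 8.4
turn wy 0.0 then tx -185.0 ty 56.8 tz 211.1
```

```bash
python3 -m handwheel '[{"grip":0,"tx":-26.4,"ty":0,"tz":30.1,"wx":0,"wy":0,"wz":0},{"grip":0,"tx":-26.4,"ty":0,"tz":30.1,"wx":0,"wy":0,"wz":0},{"grip":0,"tx":-26.4,"ty":0,"tz":30.1,"wx":0,"wy":0,"wz":0},{"grip":0,"tx":-26.4,"ty":0,"tz":30.2,"wx":0,"wy":0,"wz":0},{"grip":0,"tx":-26.4,"ty":0,"tz":30.2,"wx":0,"wy":0,"wz":0},{"grip":0,"tx":-26.5,"ty":0,"tz":30.2,"wx":0,"wy":0,"wz":0},{"grip":0,"tx":-26.5,"ty":15,"tz":30.2,"wx":0,"wy":0,"wz":0},{"grip":0,"tx":0,"ty":32,"tz":0,"wx":0,"wy":0,"wz":0},{"grip":0,"tx":0,"ty":10,"tz":0,"wx":0,"wy":0,"wz":0},{"grip":0,"tx":0,"ty":0,"tz":0,"wx":0,"wy":0,"wz":0}]'; python3 -m handwheel '[{"grip":0,"tx":0,"ty":0,"tz":0,"wx":0,"wy":0,"wz":0},{"grip":0,"tx":0,"ty":0,"tz":0,"wx":0,"wy":0,"wz":0}]'; python3 plan.py 605.2 84.5 40 -76; python3 -c "
from h import *
c=cap('wrist','w30'); zoom(c,180,120,380,290,4,'w30z')"
```

```text
time_s: 40.62
eef_pos: [603.1, 86.9, 57.0]
ee_rot: [0.086, -0.091, 0.702, -0.701]
force: [-0.3, 0.3, -0.8]
grip_width: 0.098
time_s: 40.78
eef_pos: [605.4, 87.5, 61.7]
ee_rot: [-0.09, 0.088, -0.701, 0.702]
force: [0.2, 0.5, 1.0]
grip_width: 0.1
t 40.78 tcp [605.4  87.5  61.7] jaw -75.6 tilt 0.12 q6 1.27 F [0.2 0.5 1. ] g 8.5
turn wy 0.008 then tx 1.0 ty 21.7 tz 2.8
```

View pics/w30z.png

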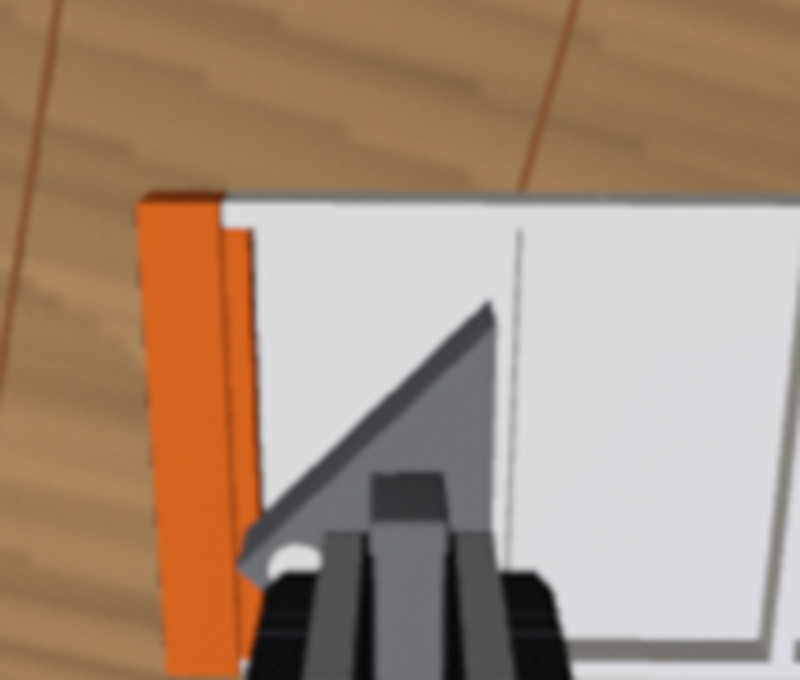

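View pics/w30.png

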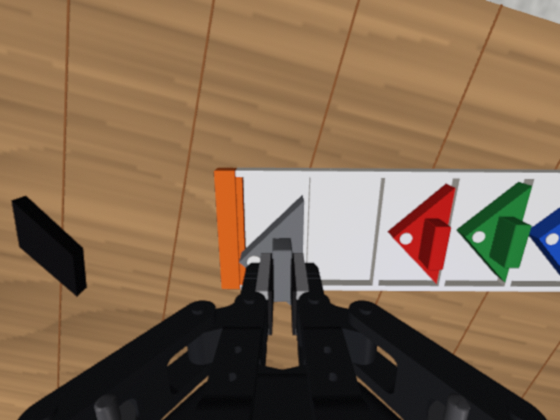

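```bash
python3 -m handwheel '[{"grip":0,"tx":1,"ty":20,"tz":2.8,"wx":0,"wy":0.007,"wz":0},{"grip":0,"tx":0,"ty":0,"tz":0,"wx":0,"wy":0,"wz":0},{"grip":0,"tx":0,"ty":0,"tz":0,"wx":0,"wy":0,"wz":0},{"grip":0,"tx":0,"ty":0,"tz":0,"wx":0,"wy":0,"wz":0}]'; python3 plan.py 605.2 84.5 24 -76; python3 -c "
from h import *
c=cap('wrist','w31'); zoom(c,180,120,380,290,4,'w31z')"
```

```text
time_s: 41.17
eef_pos: [605.4, 84.0, 41.2]
ee_rot: [-0.087, 0.086, -0.702, 0.702]
force: [0.2, -0.5, -0.1]
grip_width: 0.102
t 41.17 tcp [605.4  84.   41.2] jaw -76.0 tilt 0.08 q6 1.27 F [ 0.2 -0.5 -0.1] g 8.7
turn wy -0.0 then tx 0.1 ty 17.2 tz -0.5
```

View pics/w31z.png

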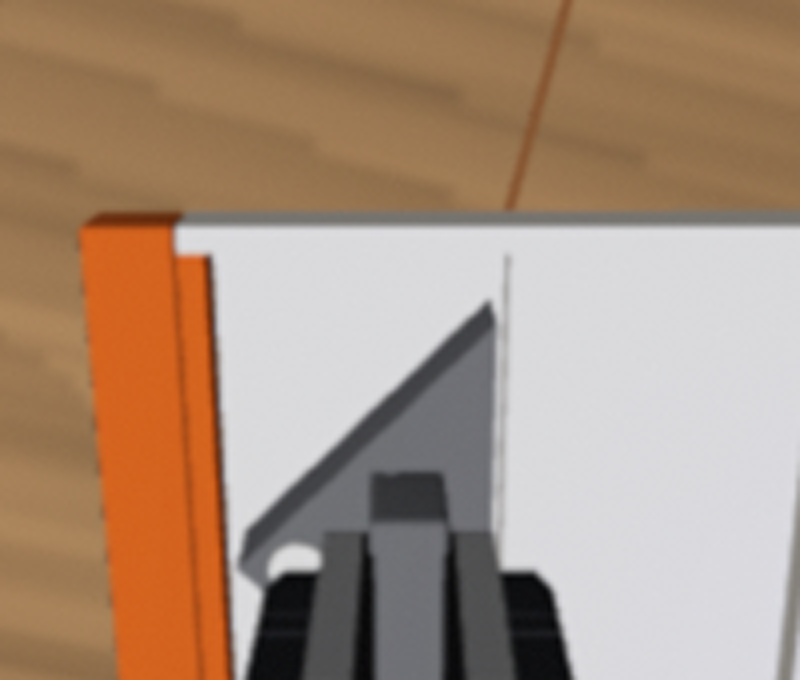

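```bash
python3 - <<'E'
from tc import *
c=cap("wrist"); f=lambda u,v:(180+u/4,120+v/4)
print("far edge",tray(c,[f(190,228),f(800,227)],15).tolist(),"strip line",tray(c,[f(175,226),f(203,680)],15).tolist())
print("divider 72",tray(c,[f(507,258),f(500,560)],15).tolist())
s,p,R=pose(); print("nose,A",tray(c,[f(240,568),f(494,322)],p[2]-5).tolist(), p)
E
```

```text
far edge [[43.4, 120.4], [43.5, 33.6]] strip line [[43.6, 122.5], [-31.4, 122.5]]
divider 72 [[39.0, 75.2], [-9.6, 75.0]]
nose,A [[0.6, 112.4], [35.9, 78.5]] [605.51867668  83.90313924  41.12444891]
```

```bash
python3 -m handwheel '[{"grip":0,"tx":0.5,"ty":10,"tz":-1,"wx":0,"wy":0,"wz":0},{"grip":0,"tx":0,"ty":6,"tz":0,"wx":0,"wy":0,"wz":0},{"grip":0,"tx":0,"ty":1.5,"tz":0,"wx":0,"wy":0,"wz":0},{"grip":0,"tx":0,"ty":0,"tz":0,"wx":0,"wy":0,"wz":0}]'; python3 -m handwheel '[{"grip":25,"tx":0,"ty":0,"tz":0,"wx":0,"wy":0,"wz":0},{"grip":25,"tx":0,"ty":0,"tz":0,"wx":0,"wy":0,"wz":0},{"grip":25,"tx":0,"ty":0,"tz":0,"wx":0,"wy":0,"wz":0},{"grip":25,"tx":0,"ty":-25,"tz":0,"wx":0,"wy":0,"wz":0},{"grip":25,"tx":0,"ty":-30,"tz":0,"wx":0,"wy":0,"wz":0},{"grip":40,"tx":0,"ty":-35,"tz":0,"wx":0,"wy":0,"wz":0}]'; python3 plan.py 437 163 110 0.6; python3 -c "
from h import *
c=cap('wrist','w32')"
```

```text
time_s: 41.6
eef_pos: [604.8, 85.5, 24.2]
ee_rot: [0.087, -0.085, 0.702, -0.702]
force: [-6.8, 4.8, 19.1]
grip_width: 0.102
time_s: 42.1
eef_pos: [603.3, 84.5, 111.6]
ee_rot: [0.085, -0.087, 0.702, -0.702]
force: [0.2, -0.1, 0.7]
grip_width: 0.419
t 42.1 tcp [603.3  84.5 111.6] jaw -76.0 tilt 0.23 q6 1.27 F [ 0.2 -0.1  0.7] g 35.8
turn wy -1.338 then tx -80.3 ty 1.5 tz -165.4
```

View pics/w32.png

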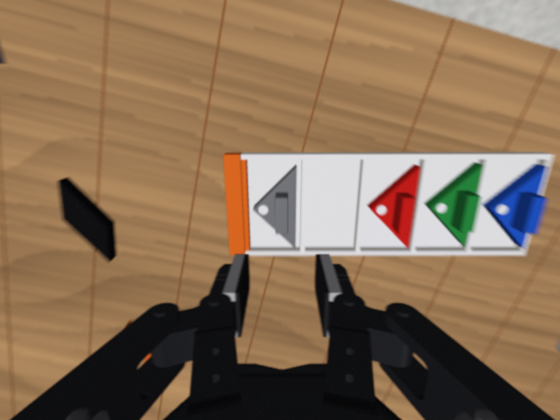

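```bash
python3 -m handwheel '[{"grip":40,"tx":28.4,"ty":0,"tz":-23.3,"wx":0,"wy":0,"wz":0},{"grip":40,"tx":28.4,"ty":0,"tz":-23.3,"wx":0,"wy":0,"wz":0},{"grip":40,"tx":28.4,"ty":0,"tz":-23.3,"wx":0,"wy":0,"wz":0},{"grip":40,"tx":28.4,"ty":0,"tz":-23.3,"wx":0,"wy":0,"wz":0},{"grip":40,"tx":28.4,"ty":0,"tz":-23.3,"wx":0,"wy":-0.122,"wz":0},{"grip":40,"tx":0,"ty":0,"tz":0,"wx":0,"wy":-0.122,"wz":0},{"grip":40,"tx":0,"ty":0,"tz":0,"wx":0,"wy":-0.122,"wz":0},{"grip":40,"tx":0,"ty":0,"tz":0,"wx":0,"wy":-0.122,"wz":0},{"grip":40,"tx":0,"ty":0,"tz":0,"wx":0,"wy":-0.122,"wz":0},{"grip":40,"tx":0,"ty":0,"tz":0,"wx":0,"wy":-0.122,"wz":0}]';python3 -m handwheel '[{"grip":40,"tx":0,"ty":0,"tz":0,"wx":0,"wy":-0.122,"wz":0},{"grip":40,"tx":0,"ty":0,"tz":0,"wx":0,"wy":-0.122,"wz":0},{"grip":40,"tx":0,"ty":0,"tz":0,"wx":0,"wy":-0.122,"wz":0},{"grip":40,"tx":0,"ty":0,"tz":0,"wx":0,"wy":-0.122,"wz":0},{"grip":40,"tx":0,"ty":0,"tz":0,"wx":0,"wy":-0.118,"wz":0},{"grip":40,"tx":0,"ty":0,"tz":0,"wx":0,"wy":0,"wz":0},{"grip":40,"tx":0,"ty":0,"tz":0,"wx":0,"wy":0,"wz":0}]'; python3 plan.py 437 163 20 0.6; python3 -c "
from h import *
c=cap('wrist','w33'); zoom(c,180,110,380,260,4,'w33z')"
```

```text
time_s: 42.98
eef_pos: [438.2, 163.3, 112.0]
ee_rot: [0.333, -0.334, 0.624, -0.624]
force: [-0.1, -0.8, -0.7]
grip_width: 0.466
time_s: 43.57
eef_pos: [438.3, 163.3, 112.1]
ee_rot: [-0.502, 0.502, -0.498, 0.498]
force: [-0.4, -0.3, 1.2]
grip_width: 0.47
t 43.57 tcp [438.3 163.3 112.1] jaw 0.4 tilt 0.03 q6 0.1 F [-0.4 -0.3  1.2] g 40.1
turn wy -0.003 then tx 0.3 ty 92.1 tz -1.2
```

View pics/w33z.png

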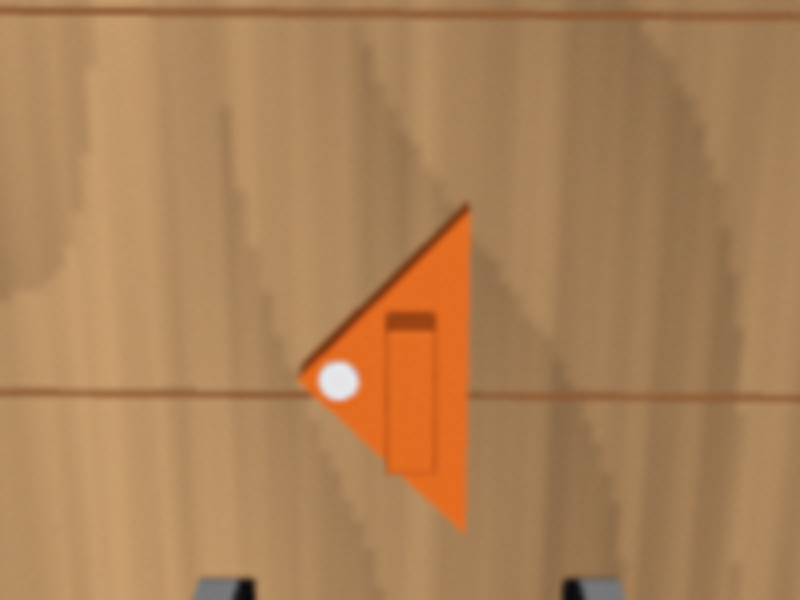

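```bash
python3 - <<'E'
from tp import *
c=cap("wrist"); f=lambda u,v:(180+u/4,110+v/4)
r=onz(c,[f(411,402)],32)[0]; print(r); print(tripose(c,f(300,378),f(469,212),f(466,530)))
E
python3 plan.py 437 165 20 0.6
```

```text
[438.79650097 166.76965656  32.        ]
(array([438.98334105, 166.41784445]), np.float64(-179.3452110614493), array([48.9, 49.3, 69.4]))
t 43.67 tcp [438.3 163.3 112.2] jaw 0.4 tilt 0.01 q6 0.1 F [-0.4 -0.2 -0.2] g 39.8
turn wy -0.003 then tx -1.7 ty 92.2 tz -1.3
```

```bash
python3 -m handwheel '[{"grip":40,"tx":-3.3,"ty":20,"tz":0.6,"wx":0,"wy":-0.004,"wz":0},{"grip":40,"tx":0,"ty":35,"tz":0,"wx":0,"wy":0,"wz":0},{"grip":40,"tx":0,"ty":26,"tz":0,"wx":0,"wy":0,"wz":0},{"grip":40,"tx":0,"ty":10,"tz":0,"wx":0,"wy":0,"wz":0},{"grip":40,"tx":0,"ty":0,"tz":0,"wx":0,"wy":0,"wz":0},{"grip":0,"tx":0,"ty":0,"tz":0,"wx":0,"wy":0,"wz":0},{"grip":0,"tx":0,"ty":0,"tz":0,"wx":0,"wy":0,"wz":0},{"grip":0,"tx":0,"ty":0,"tz":0,"wx":0,"wy":0,"wz":0},{"grip":0,"tx":0,"ty":0,"tz":0,"wx":0,"wy":0,"wz":0},{"grip":0,"tx":0,"ty":0,"tz":0,"wx":0,"wy":0,"wz":0}]' 40; python3 -m handwheel '[{"grip":0,"tx":0,"ty":-35,"tz":0,"wx":0,"wy":0,"wz":0},{"grip":0,"tx":0,"ty":-35,"tz":0,"wx":0,"wy":0.122,"wz":0},{"grip":0,"tx":0,"ty":-25,"tz":0,"wx":0,"wy":0.122,"wz":0},{"grip":0,"tx":0,"ty":0,"tz":0,"wx":0,"wy":0.122,"wz":0},{"grip":0,"tx":0,"ty":0,"tz":0,"wx":0,"wy":0.122,"wz":0},{"grip":0,"tx":0,"ty":0,"tz":0,"wx":0,"wy":0.122,"wz":0},{"grip":0,"tx":0,"ty":0,"tz":0,"wx":0,"wy":0.122,"wz":0},{"grip":0,"tx":0,"ty":0,"tz":0,"wx":0,"wy":0.122,"wz":0},{"grip":0,"tx":0,"ty":0,"tz":0,"wx":0,"wy":0.122,"wz":0},{"grip":0,"tx":0,"ty":0,"tz":0,"wx":0,"wy":0.122,"wz":0}]'; python3 plan.py 616.8 38.3 60 -76;  python3 -m handwheel '[{"grip":0,"tx":0,"ty":0,"tz":0,"wx":0,"wy":0.122,"wz":0},{"grip":0,"tx":0,"ty":0,"tz":0,"wx":0,"wy":0.118,"wz":0}]'; python3 plan.py 616.8 38.3 60 -76
```

```text
time_s: 44.5
eef_pos: [439.8, 166.8, 22.7]
ee_rot: [0.504, -0.503, 0.496, -0.497]
force: [-1.4, -0.4, 7.8]
grip_width: 0.098
time_s: 45.33
eef_pos: [439.0, 166.7, 116.9]
ee_rot: [-0.169, 0.168, -0.687, 0.687]
force: [-0.1, -0.3, -0.1]
grip_width: 0.105
t 45.33 tcp [439.  166.7 116.9] jaw -62.4 tilt 0.04 q6 1.2 F [-0.1 -0.3 -0.1] g 8.9
turn wy 0.237 then tx -141.5 ty 57.1 tz 167.6
time_s: 45.5
eef_pos: [439.0, 166.7, 116.9]
ee_rot: [-0.085, 0.085, -0.702, 0.702]
force: [0.2, -0.8, -0.2]
grip_width: 0.101
t 45.5 tcp [439.  166.7 116.9] jaw -76.2 tilt 0.05 q6 1.44 F [ 0.2 -0.8 -0.2] g 8.6
turn wy -0.003 then tx -141.4 ty 57.0 tz 167.6
```

```bash
python3 -m handwheel '[{"grip":0,"tx":-23.5,"ty":0,"tz":27.8,"wx":0,"wy":0,"wz":0},{"grip":0,"tx":-23.5,"ty":0,"tz":27.8,"wx":0,"wy":0,"wz":0},{"grip":0,"tx":-23.5,"ty":0,"tz":27.8,"wx":0,"wy":0,"wz":0},{"grip":0,"tx":-23.5,"ty":0,"tz":27.8,"wx":0,"wy":0,"wz":0},{"grip":0,"tx":-23.5,"ty":0,"tz":27.8,"wx":0,"wy":0,"wz":0},{"grip":0,"tx":-23.5,"ty":10,"tz":27.8,"wx":0,"wy":0,"wz":0},{"grip":0,"tx":0,"ty":32,"tz":0,"wx":0,"wy":0,"wz":0},{"grip":0,"tx":0,"ty":15,"tz":0,"wx":0,"wy":0,"wz":0},{"grip":0,"tx":0,"ty":0,"tz":0,"wx":0,"wy":0,"wz":0},{"grip":0,"tx":0,"ty":0,"tz":0,"wx":0,"wy":0,"wz":0}]'; python3 -m handwheel '[{"grip":0,"tx":0,"ty":0,"tz":0,"wx":0,"wy":0,"wz":0},{"grip":0,"tx":0,"ty":0,"tz":0,"wx":0,"wy":0,"wz":0},{"grip":0,"tx":0,"ty":0,"tz":0,"wx":0,"wy":0,"wz":0}]'; python3 plan.py 616.4 38.9 42 -76
```

```text
time_s: 46.33
eef_pos: [616.4, 39.6, 59.7]
ee_rot: [0.087, -0.088, 0.702, -0.702]
force: [0.8, -1.0, -0.1]
grip_width: 0.094
time_s: 46.58
eef_pos: [617.1, 39.7, 60.9]
ee_rot: [-0.088, 0.087, -0.701, 0.702]
force: [-0.4, 0.0, -0.4]
grip_width: 0.098
t 46.58 tcp [617.1  39.7  60.9] jaw -75.8 tilt 0.14 q6 1.2 F [-0.4  0.  -0.4] g 8.3
turn wy 0.004 then tx 0.9 ty 18.9 tz 0.6
```

```bash
python3 -m handwheel '[{"grip":0,"tx":0.9,"ty":19,"tz":0.6,"wx":0,"wy":0.004,"wz":0},{"grip":0,"tx":0,"ty":0,"tz":0,"wx":0,"wy":0,"wz":0},{"grip":0,"tx":0,"ty":0,"tz":0,"wx":0,"wy":0,"wz":0},{"grip":0,"tx":0,"ty":0,"tz":0,"wx":0,"wy":0,"wz":0}]'; python3 plan.py 616.4 38.9 24 -76; python3 -c "
from h import *
c=cap('wrist','w34'); zoom(c,180,120,380,290,4,'w34z')"
```

```text
time_s: 46.92
eef_pos: [616.1, 38.8, 41.3]
ee_rot: [-0.086, 0.086, -0.702, 0.702]
force: [0.8, -0.6, -0.6]
grip_width: 0.1
t 46.92 tcp [616.1  38.8  41.3] jaw -76.0 tilt 0.05 q6 1.2 F [ 0.8 -0.6 -0.6] g 8.6
turn wy -0.0 then tx -0.3 ty 17.3 tz -0.1
```

View pics/w34z.png

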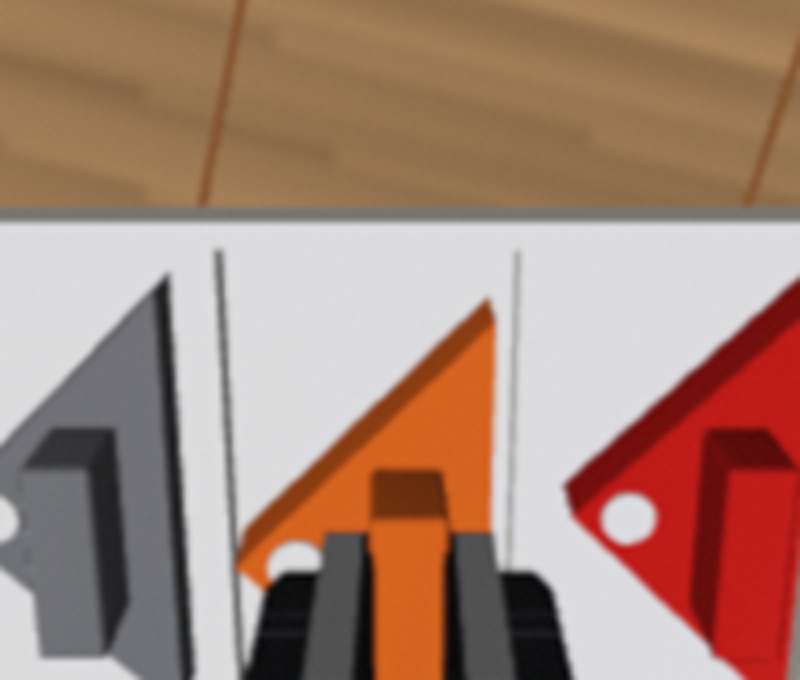

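```bash
python3 -m handwheel '[{"grip":0,"tx":0,"ty":10,"tz":0.8,"wx":0,"wy":0,"wz":0},{"grip":0,"tx":0,"ty":6,"tz":0,"wx":0,"wy":0,"wz":0},{"grip":0,"tx":0,"ty":1,"tz":0,"wx":0,"wy":0,"wz":0},{"grip":0,"tx":0,"ty":0,"tz":0,"wx":0,"wy":0,"wz":0}]'; python3 -m handwheel '[{"grip":25,"tx":0,"ty":0,"tz":0,"wx":0,"wy":0,"wz":0},{"grip":25,"tx":0,"ty":0,"tz":0,"wx":0,"wy":0,"wz":0},{"grip":25,"tx":0,"ty":0,"tz":0,"wx":0,"wy":0,"wz":0},{"grip":25,"tx":0,"ty":-25,"tz":0,"wx":0,"wy":0,"wz":0},{"grip":25,"tx":0,"ty":-30,"tz":0,"wx":0,"wy":0,"wz":0},{"grip":40,"tx":0,"ty":-35,"tz":0,"wx":0,"wy":0,"wz":0},{"grip":40,"tx":0,"ty":-35,"tz":0,"wx":0,"wy":0,"wz":0},{"grip":40,"tx":0,"ty":-35,"tz":0,"wx":0,"wy":0,"wz":0},{"grip":40,"tx":0,"ty":0,"tz":0,"wx":0,"wy":0,"wz":0},{"grip":40,"tx":0,"ty":0,"tz":0,"wx":0,"wy":0,"wz":0}]'; python3 -c "
from h import *
c=cap('wrist','w35'); c=cap('scene','sc3')"
```

```text
time_s: 47.3
eef_pos: [616.6, 38.6, 24.6]
ee_rot: [0.087, -0.085, 0.702, -0.702]
force: [-2.8, 4.2, 12.9]
grip_width: 0.103
time_s: 48.13
eef_pos: [616.6, 37.8, 184.8]
ee_rot: [-0.087, 0.085, -0.702, 0.702]
force: [-0.1, -0.6, -0.7]
grip_width: 0.467
```

View pics/w35.png

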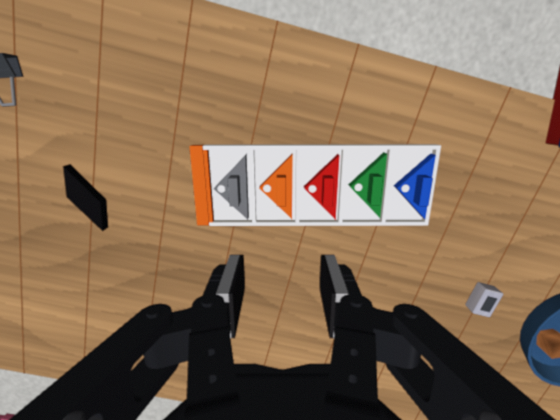

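View pics/sc3.png

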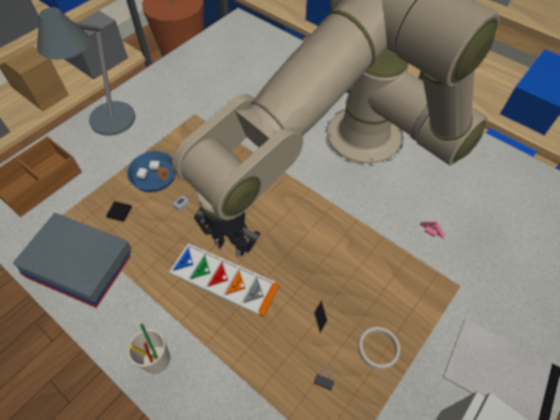

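```bash
python3 -c "
from h import *
c=cap('wrist'); zoom(c,185,135,445,235,3,'w36z'); c=cap('scene'); zoom(c,120,140,290,320,4,'sc4')"
```

```text
(no output)
```

View pics/w36z.png

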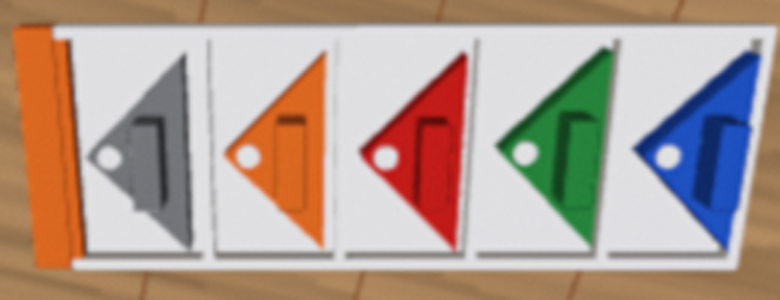

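View pics/sc4.png

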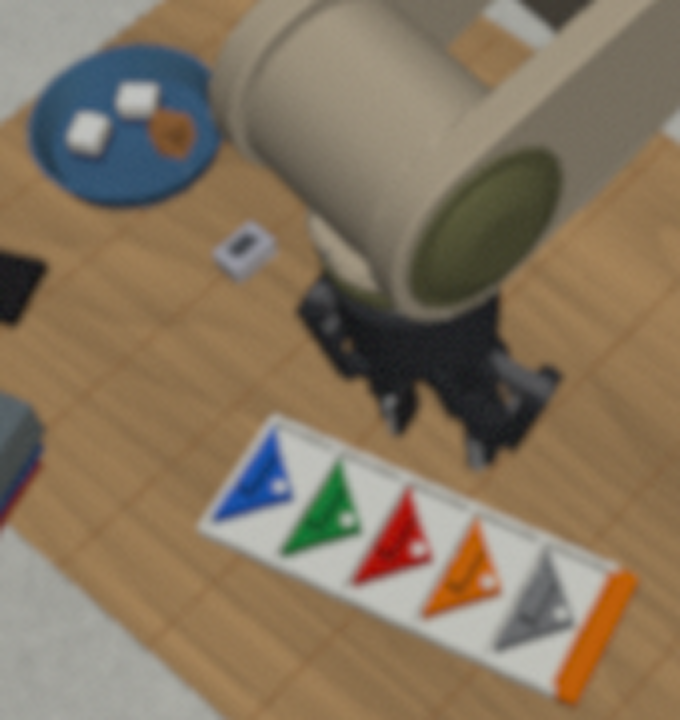

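```bash
python3 - <<'E'
from tc import *; from tp import tripose
c=cap("wrist"); f=lambda u,v:(185+u/3,135+v/3)
for n,q,b in (("grey",((88,157),(185,56),(190,249)),96),("or",((224,153),(326,55),(322,249)),48),("red",((360,152),(467,57),(457,250)),0),("green",((497,148),(612,52),(593,247)),-48),("blue",((634,149),(757,57),(725,249)),-96)):
    P=tray(c,[f(*k) for k in q],19); cen,y,L=tripose(c,*[f(*k) for k in q],z=19)
    print(n,"nose dy %.1f (17.7)"%(P[0,1]-b),"origin",(P.mean(0)-[0,b]).round(1),"(0,-5.9) yaw",round(y-104,1),L)
print(tray(c,[f(53,27),f(775,27),f(738,268),f(75,268)],15).tolist())
E
```

```text
grey nose dy 16.8 (17.7) origin [-0.7 -6.3] (0,-5.9) yaw 0.0 [49.5 48.4 69.1]
or nose dy 17.5 (17.7) origin [-0.2 -5.6] (0,-5.9) yaw -0.9 [48.7 49.5 69.5]
red nose dy 18.3 (17.7) origin [-0.3 -5.3] (0,-5.9) yaw -1.1 [48.  51.  69.2]
green nose dy 18.9 (17.7) origin [ 1.1 -5.5] (0,-5.9) yaw -0.9 [48.9 52.2 69.7]
blue nose dy 19.4 (17.7) origin [ 0.2 -5.5] (0,-5.9) yaw -2.0 [49.  52.6 68.8]
[[43.0, 122.2], [43.1, -120.3], [-44.1, -121.9], [-44.2, 121.5]]
```

```bash
python3 -c "
from h import *
print(sense()['time_s'],sense()['force']); print(ctrl.finish_job())"
```

```text
48.3833 [-0.63072692 -0.30706028  0.27820724]
the job is handed in; nothing more can be done
None
```

I handed the job in at about 48 s of the 210 s allowed. The three scraps that were there went into the blue dish first: one eraser stub from the tray, and an eraser stub and a wood offcut from the mat. I then put blue, green and red into three bays, tipped orange and grey onto their undersides, and put those in the last two bays. The yellow triangle, the cork and the other wood offcut were not in the scene. The pink look-alike was left alone.

- **Triangles:** the last wrist picture shows each one's outline within about 1.5 mm of its bay centre. All have the rib up and the nose toward the orange end, turned within about 2°, and their outlines look flat.
- **Dish and bystanders:** the last pictures show all three scraps inside the upright dish, and the bystanders look undisturbed. I did not measure the bystanders again.
- **Disagreement in the measurements:** camera estimates of the tray's position differed by up to about 3 mm between views, so I lined up the final placements against the bay walls in the wrist picture.
- **Blue:** an oblique view put blue about 3 mm off toward one wall, but the final view from above showed it centred.
- **Force:** the largest wrist force I read, while setting the grey triangle down, was about 21 N.

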